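Ready the reagent dock of a blood analyser

TASK

Get the reagent dock ready for a run: push every reagent cartridge lying on the worktop fully home into a bay of its own, nose first, until the side ball clicks into its notch, and turn the square waste cup mouth-up and stand it centred on top of its small raised stand. When all that is in place, press the dock's start key all the way down and let it come back up. Leave the two small vials standing.

Things in the scene. Friction and masses are not known exactly. Their poses are not given: they have to be found in the camera images.
- dock: Fixed dock, deck 205 x 226 mm, top 12 mm over worktop. Origin: underside; x: -85 mm front edge to +120 back; +x = push-in direction, +y left. Bays at y = -66, 0, +66 mm: channels 47 mm wide between four rails 19 mm wide, 22 mm high above the deck, from x = -10 (round ends) to +70, where a white header (44 mm above the deck) stops the cartridge. x -85 to -10: free flat apron. May be turned a little
- cartridge_1: White block 90 (x) x 44 (y) x 34 mm, 120 g; grey grip rib on top: x -35 to +25, 16 mm wide, z 34 to 60 mm. Origin: centre of underside; z up; +x = nose (rounded corners, steel dot on top; the tail is square, with paper label). Notch for the ball in the +y side: centre x = +5, 14 long, 8 deep, z 0 to 22 mm. All cartridges alike; two or three present; any may go in any bay
- cartridge_2: A second cartridge, like cartridge_1 (may be absent)
- cartridge_3: A third cartridge, like cartridge_1 (may be absent)
- bay_1 (a point): On the deck's top in the right-hand (-y) bay: where a cartridge's origin lies when it is home (nose against the header, x axes alike); its axes are the dock's
- bay_2 (a point): On the deck's top in the middle bay: where a cartridge's origin lies when it is home (nose against the header, x axes alike); its axes are the dock's
- bay_3 (a point): On the deck's top in the left-hand (+y) bay: where a cartridge's origin lies when it is home (nose against the header, x axes alike); its axes are the dock's
- ball_1 (a joint): Travel (m) of the sprung steel ball (16 mm) in the +y rail of bay 1, 10 mm above the deck: 0 = fully out, 6.5 mm into the channel; 0.007 = pushed in. Above 0.003 while a cartridge's side holds it in, under 0.002 once it is in the notch. 3.5 N at rest, 0.7 N/mm more; passing it takes a push of about 6 N, then it presses the cartridge home
- ball_2 (a joint): Travel (m) of the sprung steel ball (16 mm) in the +y rail of bay 2, 10 mm above the deck: 0 = fully out, 6.5 mm into the channel; 0.007 = pushed in. Above 0.003 while a cartridge's side holds it in, under 0.002 once it is in the notch. 3.5 N at rest, 0.7 N/mm more; passing it takes a push of about 6 N, then it presses the cartridge home
- ball_3 (a joint): Travel (m) of the sprung steel ball (16 mm) in the +y rail of bay 3, 10 mm above the deck: 0 = fully out, 6.5 mm into the channel; 0.007 = pushed in. Above 0.003 while a cartridge's side holds it in, under 0.002 once it is in the notch. 3.5 N at rest, 0.7 N/mm more; passing it takes a push of about 6 N, then it presses the cartridge home
- start_key (a joint): Travel of the dock's start key, m: 0 = up, 0.006 = fully down (5 N; counts from 0.0045); springs back up
- start_key_top (a point): Centre of the top of the round grey start key (diameter 26 mm) on the dock's header, pressed straight down
- cup: White square cup, 56 x 56 mm outside, 72 mm tall, straight flat walls 3 mm thick, floor 3 mm, 80 g. Starts mouth-down. Origin: centre of the outside of its floor; z axis points from the floor to the mouth. It lies stably on a flat side
- cup_mouth (a point): Centre of the cup's mouth, 72 mm along its z axis from its origin
- stand: Fixed steel cup stand: foot 80 x 80 x 8 mm, thin post, square top plate 40 x 40 mm whose top is 60 mm above the worktop. Origin: centre of the foot's underside
- stand_top (a point): Centre of the top of the stand's plate; the cup's origin comes here
- centrifuge: Bystander: fixed bench centrifuge behind the stand, about 230 mm square and 150 mm tall, with a knob on its front reaching 132 mm from the origin (centre of its underside); keep the hand and wrist clear of it
- printer_corner (a point): Bystander: near left top edge of the fixed laser printer at the right, 0.215 m above the worktop (its lid rises to 0.25 m). The printer fills the space from here 0.41 m away from the robot (+x) and 0.40 m to the right (-y); keep the hand and wrist clear of it
- vial_a: Small brown bottle, 23 mm wide, 54 mm tall, a bystander; origin at the centre of its underside
- vial_b: Small clear bottle like vial_a, a bystander

How it is judged:
By the outcome, as a careful person would: the job done as asked, in the order asked, and still so for the second after the job is handed in, with the robot touching nothing.
Of cartridge_1, cartridge_2, cartridge_3 only 2 to 3 are there at a start; the rules pass over those that are not, and their reading is None.
At some moment in a run one of cartridge_1, cartridge_2, cartridge_3 may be knocked a few centimetres aside while the robot is not near it.
It also fails if it takes over 210 s, if anything falls off the work surface, if the arm or the gripper's body presses on something with over 40 N, if the wrist force passes 120 N, or if a joint passes its speed limit or range.

ROBOT

A 6-joint arm with a two-finger parallel gripper is mounted at the origin on a cart in front of the work surface, level with it; the furniture and walls round the work are solid. World frame = base frame: x ahead of the robot, y to its left, z up, the work surface at z = 0. Lengths are in m, angles in rad, forces in N, time in s.
With the tool pointing down it reaches from about 0.275 to 0.775 m from the base axis. Payload 14.6 kg.
Tool frame: the origin (TCP) lies between the finger pads; the fingertips stand 17 mm ahead of it and the grasp point (between the pads) lies 2 mm behind it (bot.tcp_to_tips is the distance from the TCP to the fingertips, in m); y points along the fingers, z is the direction in which the jaws open and shut, and the axes are right-handed (so a half turn about y gives the same grasp; the last joint's range is limited). The gripper opens to 85 mm and grips with 20 to 120 N. Pads are 22 mm wide; open, the fingers measure 114 mm over their backs; the gripper's body (76 mm by 85 mm) begins 54 mm behind the grasp point. The pads swing forward as they close: fully open they stand 13 mm farther back than shut.
Start: joints at [0.99, 0.263, -0.048, 1.259, 0, 1.415], TCP at [0.217, 0.478, 0.248] pointing down, gripper open.
Joint ranges: [-2.65, 2.65], [-0.89, 1.7], [-1.18, 1.37], [-2.13, 2.11], [-1.35, 1.29], [-3.14, 3.14]. Speed limits (rad/s): [1.89, 1.89, 2.57, 2.79, 3.14, 3.14].

INTERFACE

Orientations are given as a unit quaternion [w, x, y, z].
In Python, from plant import bot gives the robot as it stands. The module is installed in compiled form; this text tells all that it offers.
- The arm moves only by the tool send_rows, never from a script. Its arguments are lists of equal length, an entry for each row: "offset": the shift along the tool's x, y, z in mm, a list of three; "angular": the turn, a rotation vector about the tool's x, y, z in rad, a list of three; "gripper": the finger opening in mm, from 0 to 85.4. In form: {"offset": [[tx, ty, tz], ...], "angular": [[ax, ay, az], ...], "gripper": [gripper, ...]}. A call has 1 to 5 rows; each row shifts and turns the commanded pose from where the row before left it, along the tool's axes as they then stand; what a row does not reach is not made up. A row lasts 1/10 s, in which the tool goes at most 50 mm and 8.59 degrees, less where a joint would pass 70% of its speed; a pose out of reach is approached as far as the arm can. A call with a gripper value outside its range is refused whole. The fingers move at their own pace and stop on an object; "grip_force" is the grip in N (left out, the last holds). Time passes only in rows, so rows that do not move let the fingers close. It gives the time, the measured TCP pose, the force and the opening at its end, in the units of the state.
- bot.observe(): the state, without advancing time (a new reading comes with each control period).
- bot.get_image(name): name is "side" or "top"; returns the picture (480x640x3 uint8, red, green, blue); there is no depth.
- bot.get_calibration(name): a dict with "fx", "fy", "cx", "cy" (pixels), "k1" (the pictures are not rectified: a ray, as slopes to the right and down, at radius r is drawn at 1 + k1 r^2 times it, then the intrinsics apply), "extrinsics" (4x4, takes a point from camera to world coordinates). Camera axes: x right, y down, z forward; pixel columns grow to the right and rows downward; lengths in m; the calibration is good to about 2 mm. A picture is of the moment at which its call begins. get_calibration takes no time and is no camera call.
- bot.hand_in(): hands the job in, once; it reports no verdict.
Trained networks look in the newest picture that a camera, given by its name, has taken for a name from the list of things; names that differ only in an ending like _2 or _b are one class to them, and where a whole thing is asked for, a point or a joint stands for the part that bears it (a point fixed in the world has none). Each returns a list of dicts, best first, with "score" (0 to 1); they miss things now and then, are a little off and sometimes report something else, mostly with a low value. They report only what shows in the picture. A call takes as long as a camera call.
- bot.search_frame(label, camera): "box" ([centre column, centre row, width, height] in pixels, round what is visible of it).
- bot.trace(label, camera): "region" (480x640 bool, what is visible of it) and "box" ([centre column, centre row, width, height] in pixels, round what is visible of it).
The state is a dict: "time_s": time; "joint_positions": joint angles; "qd": joint speeds; "joint_efforts": joint torques, N m; "ee_pos": TCP position; "tool_rot": TCP orientation; "contact_force": force on the tool from outside, world axes, zero at the start; "moment": the same for the moment, N m; "finger_gap": finger opening in m.
Only numpy, scipy, OpenCV 4.12 (cv2) and the standard library are available. Lean on these libraries where they do the work, as an engineer would, in place of code of your own. Each camera call takes 0.05 s, during which the arm holds its last target.

## Working session

There is one attempt and no reset: what is moved stays moved. The work goes in short steps, Python scripts to look and compute and a tool call to move; the robot and the scene stay as the last step left them, time stands still between calls to the robot, and variables do not carry over. Pictures are saved under pics/ and viewed, and the job is handed in when it is done.

Besides the shell and the picture viewer there is one more tool, called in YAML: its name, and indented under it one key for each argument. send_rows: Moves the arm, as the interface text tells. Its arguments: {"type":"object","properties":{"offset":{"type":"array","items":{"type":"array","items":{"type":"number"}}},"angular":{"type":"array","items":{"type":"array","items":{"type":"number"}}},"gripper":{"type":"array","items":{"type":"number"}},"grip_force":{"type":"number"}},"required":["offset","angular","gripper"]}

```bash
mkdir -p pics; ls; python3 - <<'E'
from plant import bot
import cv2
print(bot.observe())
for n in("side","top"):
    im=bot.get_image(n); cv2.imwrite(f"pics/{n}0.png",im[:,:,::-1])
    print(n,bot.get_calibration(n))
print(bot.tcp_to_tips)
E
```

```text
pics
{'time_s': 0.0, 'joint_positions': array([ 9.89713384e-01,  2.63519305e-01, -4.89161697e-02,  1.25941112e+00,
       -3.93218846e-06,  1.41548714e+00]), 'qd': array([-3.07283068e-04,  3.18015192e-05,  8.39311211e-04,  1.21525255e-03,
       -4.65983241e-04,  1.40136772e-04]), 'joint_efforts': array([-5.24694391e-03, -6.37623239e+01,  3.84560466e+01,  1.37757181e-02,
       -4.01018024e-04, -5.23255346e-05]), 'ee_pos': array([0.21670828, 0.47790951, 0.24783459]), 'tool_rot': array([-0.69079684,  0.69149072, -0.14953161,  0.1492669 ]), 'contact_force': array([-0.378317  ,  0.33974984,  0.57924442]), 'moment': array([-0.04728779,  0.00569101, -0.02559057]), 'finger_gap': 0.08527583814572276}
side {'fx': 603.8311595256766, 'fy': 603.8311595256766, 'cx': 314.15646566017807, 'cy': 244.12014839714595, 'k1': 0.0715346964632682, 'extrinsics': array([[ 0.91158576, -0.23316887,  0.33859072, -0.02026565],
       [-0.41063261, -0.47674541,  0.77723528, -1.28281222],
       [-0.0198055 , -0.847553  , -0.53034107,  0.99667498],
       [ 0.        ,  0.        ,  0.        ,  1.        ]])}
top {'fx': 547.9628135122896, 'fy': 547.9628135122896, 'cx': 322.233557621037, 'cy': 232.6506302196138, 'k1': 0.0378635331064765, 'extrinsics': array([[-2.05084988e-06, -9.87579747e-01,  1.57118567e-01,
         3.17335382e-01],
       [-9.99993461e-01,  5.70240312e-04,  3.57123258e-03,
         1.03842323e-02],
       [-3.61647231e-03, -1.57117533e-01, -9.87573289e-01,
         1.70048941e+00],
       [ 0.00000000e+00,  0.00000000e+00,  0.00000000e+00,
         1.00000000e+00]])}
0.017
```

View pics/top0.png

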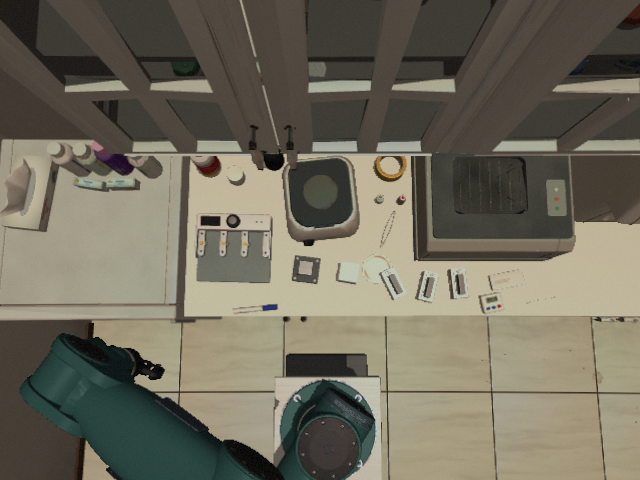

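View pics/side0.png

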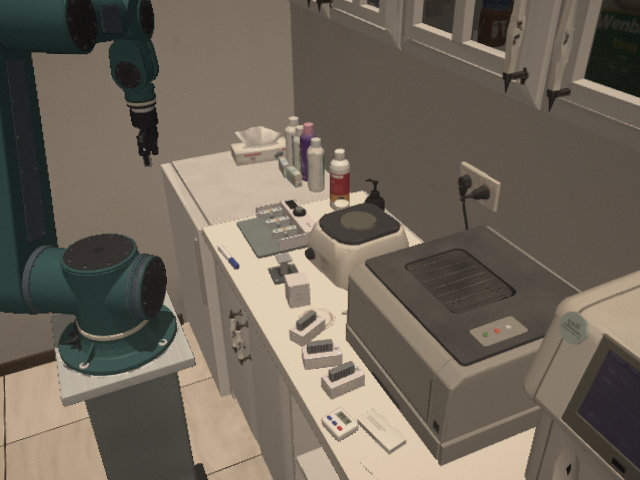

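```bash
cat > h.py <<'E'
from plant import bot
import numpy as np, cv2
from scipy.spatial.transform import Rotation as R
C={n:bot.get_calibration(n) for n in("side","top")}
def ray(n,u,v):
    c=C[n]; K=np.array([[c['fx'],0,c['cx']],[0,c['fy'],c['cy']],[0,0,1]])
    x=np.array([(u-c['cx'])/c['fx'],(v-c['cy'])/c['fy']]); p=x.copy()
    for _ in range(20): p=x/(1+c['k1']*(p@p))
    E=c['extrinsics']; return E[:3,3],E[:3,:3]@np.array([p[0],p[1],1])
def onz(n,u,v,z):
    o,d=ray(n,u,v); return o+d*(z-o[2])/d[2]
def proj(n,P):
    c=C[n];E=c['extrinsics']; q=(np.atleast_2d(P)-E[:3,3])@E[:3,:3]
    s=q[:,:2]/q[:,2:]; s=s*(1+c['k1']*(s**2).sum(1,keepdims=True))
    return s*[c['fx'],c['fy']]+[c['cx'],c['cy']]
def crop(im,u0,v0,u1,v1,k,fn):
    cv2.imwrite(fn,cv2.resize(im[v0:v1,u0:u1,::-1],None,fx=k,fy=k,interpolation=cv2.INTER_CUBIC))
E
python3 - <<'E'
from h import *
t=cv2.imread("pics/top0.png")[:,:,::-1]; s=cv2.imread("pics/side0.png")[:,:,::-1]
crop(t,340,180,500,300,5,"pics/t1.png")
crop(t,190,180,350,300,5,"pics/t2.png")
crop(s,260,230,420,410,4,"pics/s1.png")
for n in("top","side"):
  for l in ("cartridge_1","cup","stand","dock","start_key","vial_a","centrifuge"):
    print(n,l,[(round(d['score'],2),np.round(d['box'],1)) for d in bot.search_frame(l,n)])
E
```

```text
top cartridge_1 [(0.94, array([457.4, 282.9,  21.9,  29.5])), (0.81, array([428.6, 285.8,  23.5,  28.7])), (0.78, array([394.9, 282.2,  22.9,  35. ]))]
top cup [(0.65, array([349. , 273. ,  20.4,  24.7]))]
top stand [(0.64, array([304.4, 267.9,  30.8,  25.7]))]
top dock [(0.58, array([233.8, 249.8,  80.1,  69.7])), (0.33, array([232.8, 220.2,  10.1,  10.3]))]
top start_key [(0.37, array([230.8, 221.3,   9.7,   3.2]))]
top vial_a [(0.74, array([304.9, 270.8,  26.8,  26.9])), (0.65, array([402.9, 199.2,   8.1,   8.9])), (0.29, array([394.2, 282.4,  23.2,  29.3]))]
top centrifuge [(0.26, array([347.2, 272.7,  25.8,  20.6]))]
side cartridge_1 [(0.9, array([305.8, 328.5,  36.8,  33.3])), (0.87, array([344.1, 379.3,  39.7,  37. ])), (0.62, array([324. , 354.2,  40.3,  30.5]))]
side cup [(0.68, array([300.1, 290.1,  25.3,  35.9]))]
side stand [(0.79, array([281.5, 268.9,  27.8,  35.1]))]
side dock [(0.71, array([275. , 228.7,  75.6,  59.3]))]
side start_key []
side vial_a []
side centrifuge [(0.63, array([342.6, 377.8,  40.6,  37.6]))]
```

View pics/t1.png

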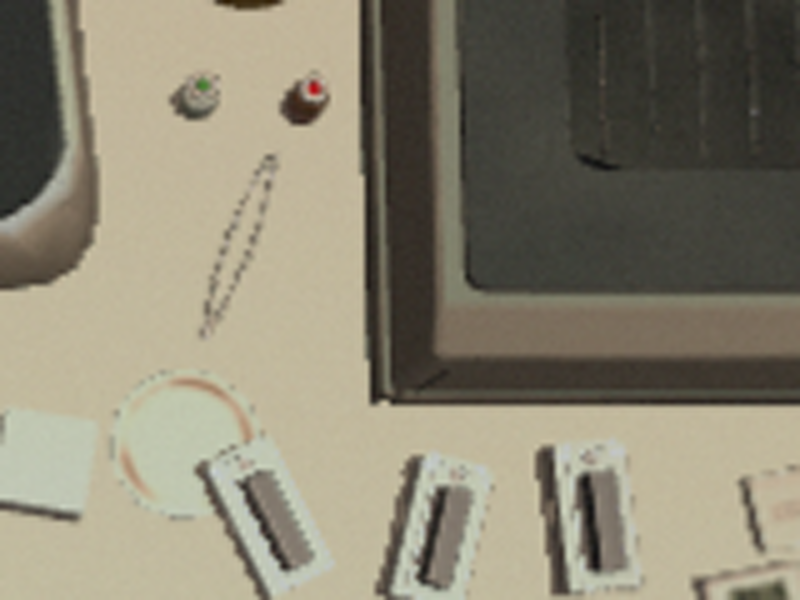

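View pics/t2.png

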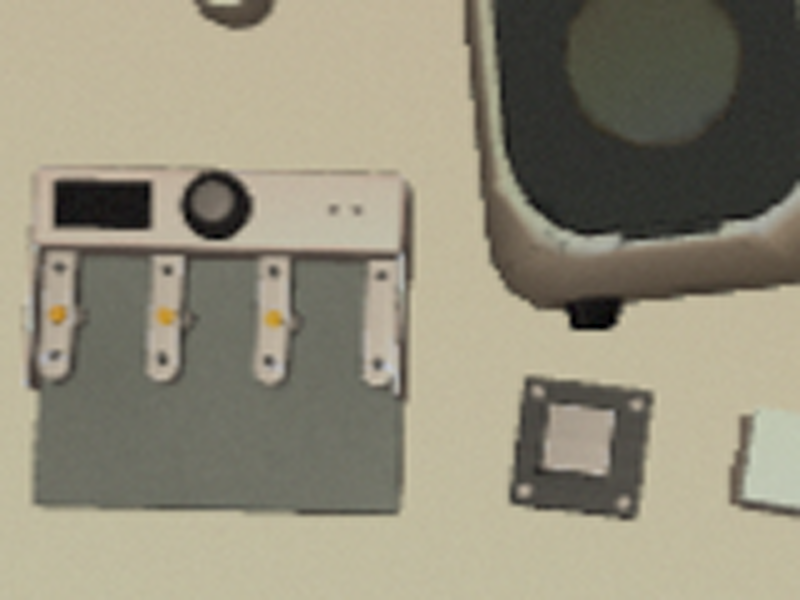

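View pics/s1.png

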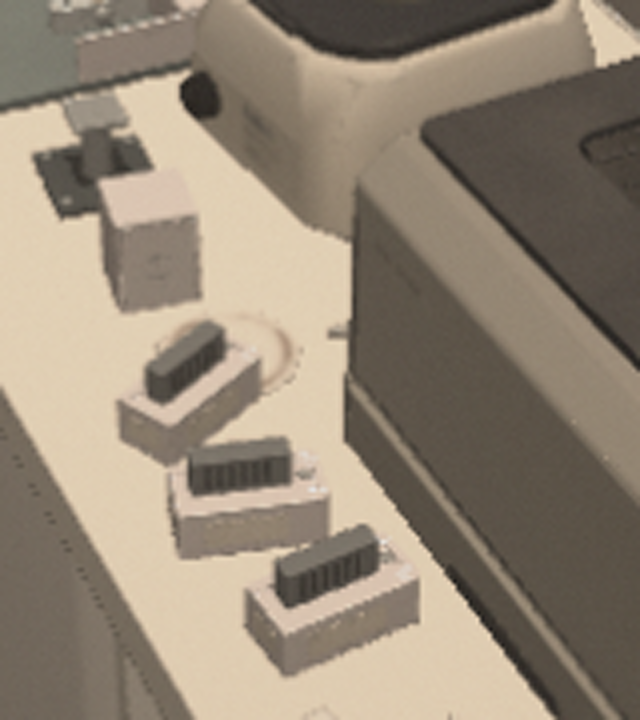

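```bash
cat >> h.py <<'E'
from scipy.optimize import minimize
def box(x0,x1,y0,y1,z0,z1):
    return np.array([[x,y,z] for x in(x0,x1) for y in(y0,y1) for z in(z0,z1)])/1000.
def cartm():
    b=np.array([[x,y,z] for z in(0,34) for x,y in [(-45,-22),(-45,22),(39,22),(45,16),(45,-16),(39,-22)]])/1000.
    return [b,box(-35,25,-8,8,34,60)]
M={'cart':cartm(),'cup':[box(-28,28,-28,28,0,72)],
 'stand':[box(-40,40,-40,40,0,8),box(-20,20,-20,20,56,60),box(-5,5,-5,5,8,56)],
 'dock':[box(-85,120,-113,113,0,12),box(70,120,-113,113,12,56)]+[box(-10,70,y-9.5,y+9.5,12,34) for y in(-99,-33,33,99)]}
S=4
def render(n,model,x,y,yaw,z=0.):
    m=np.zeros((480*S,640*S),np.uint8); c,s=np.cos(yaw),np.sin(yaw); A=np.array([[c,-s,0],[s,c,0],[0,0,1]])
    for b in model:
        p=proj(n,b@A.T+[x,y,z]); h=cv2.convexHull(((p+.5)*S*16).astype(np.int32))
        cv2.fillConvexPoly(m,h,1,shift=4)
    return cv2.resize(m.astype(np.float32),(640,480),interpolation=cv2.INTER_AREA)
def fit(model,masks,p0,z=0.):
    def cost(p):
        t=0
        for n,mk in masks.items():
            r=render(n,model,p[0],p[1],p[2]/4,z); t+=np.abs(r-mk).sum()/mk.sum()
        return t
    best=None
    for dy in(-.3,-.1,.1,.3):
        q=np.array([p0[0],p0[1],(p0[2]+dy)*4]); sm=np.array([q,q+[.02,0,0],q+[0,.02,0],q+[0,0,.8]])
        r=minimize(cost,q,method='Nelder-Mead',options=dict(initial_simplex=sm,xatol=1e-4,fatol=1e-4,maxiter=150))
        if best is None or r.fun<best.fun: best=r
    return best.x[0],best.x[1],best.x[2]/4,best.fun
def nearest(reg,P,n):
    uv=proj(n,P)[0]; return min(reg,key=lambda d:np.hypot(*(np.array(d['box'][:2])-uv)))
E
cat > m1.py <<'E'
from h import *
bot.get_image('top');bot.get_image('side')
def do(name,l,models,dmin=12,yaw0=0):
    T={n:[d for d in bot.trace(l,n) if d['score']>.3] for n in('top','side')}
    for d in T['top']:
        zc=np.mean([b[:,2].mean() for b in models])
        P=onz('top',*d['box'][:2],zc); mk={'top':d['region'].astype(np.float32)}
        if T['side']:
            e=nearest(T['side'],P,'side'); dist=np.hypot(*(proj('side',P)[0]-e['box'][:2]))
            if dist<dmin: mk['side']=e['region'].astype(np.float32)
        f=[np.round(fit(models,{k:v},[P[0],P[1],yaw0]),4) for k,v in mk.items()]
        if len(mk)>1: f.append(np.round(fit(models,mk,[P[0],P[1],yaw0]),4))
        print(name,round(d['score'],2),list(mk),*f)
do('cart','cartridge_1',M['cart']);do('cup','cup',M['cup']);do('stand','stand',M['stand'],20);do('dock','dock',M['dock'],30)
print('key',[onz('top',*d['box'][:2],.06) for d in bot.search_frame('start_key','top')])
for d in bot.search_frame('centrifuge','top')+bot.search_frame('printer_corner','top'): print(d)
print(bot.observe()['time_s'])
E
python3 m1.py
```

```text
cart 0.84 ['top', 'side'] [ 0.4293 -0.2007  0.4437  0.0546] [ 0.4281 -0.2035  0.4325  0.0527] [ 0.4292 -0.2015  0.4437  0.1287]
cup 0.78 ['top', 'side'] [ 0.4601 -0.0609 -0.1873  0.0971] [ 0.457  -0.0656 -0.2111  0.0497] [ 0.4589 -0.0614 -0.2042  0.196 ]
stand 0.98 ['top', 'side'] [ 0.4742  0.069  -0.0993  0.0803] [ 0.4709  0.0671 -0.0888  0.3701] [ 0.4722  0.0689 -0.0995  0.4755]
dock 0.87 ['top', 'side'] [ 0.5196  0.2916 -0.0245  0.034 ] [ 0.5145  0.2896 -0.0364  0.1662] [ 0.5193  0.2912 -0.0203  0.2068]
key [array([0.61250339, 0.29001151, 0.06      ])]Traceback (most recent call last):
  File "m1.py", line 16, in <module>
    for d in bot.search_frame('centrifuge','top')+bot.search_frame('printer_corner','top'): print(d)
                                                  ~~~~~~~~~~~~~~~~^^^^^^^^^^^^^^^^^^^^^^^^
ValueError: it knows: ball, bay, cartridge, centrifuge, cup, cup_mouth, dock, stand, stand_top, start_key, start_key_top, vial
```

```bash
cat > m2.py <<'E'
from h import *
import sys
tag=sys.argv[1]
for n in('top','side'):
    im=bot.get_image(n); cv2.imwrite(f"pics/{n}{tag}.png",im[:,:,::-1])
def cl(n):
    out=[]
    for k in range(1):
        for d in bot.trace('cartridge_1',n):
            if d['score']>.15: out.append(d)
    return out
T={n:cl(n) for n in('top','side')}
print([ (round(d['score'],2),np.round(d['box'])) for n in T for d in T[n]])
for n in T:
  for d in T[n]:
    P=onz(n,*d['box'][:2],.03); print(n,round(d['score'],2),np.round(fit(M['cart'],{n:d['region'].astype(np.float32)},[P[0],P[1],0]),4))
print(bot.observe()['time_s'])
E
python3 m2.py a; python3 - <<'E'
from h import *
o=bot.observe(); print(R.from_quat(o['tool_rot'][[1,2,3,0]]).as_matrix().round(3))
print('edge',onz('top',320,317,0), 'printer side',onz('side',366,262,.215),'top',onz('top',415,260,.215),onz('top',428,251,.25))
print('knob',onz('top',308,243,.08),'vials',onz('top',380,200,.02),onz('top',401,200,.02))
E
```

```text
[(0.8, array([458., 283.,  22.,  32.])), (0.71, array([428., 285.,  22.,  29.])), (0.66, array([392., 283.,  24.,  27.])), (0.59, array([350., 272.,  22.,  26.])), (0.93, array([342., 381.,  42.,  36.])), (0.76, array([323., 352.,  42.,  32.])), (0.68, array([309., 329.,  35.,  34.])), (0.6, array([275., 228.,  80.,  57.]))]
top 0.8 [ 0.4308 -0.397   0.0754  0.0641]
top 0.71 [ 0.4195 -0.3031 -0.2445  0.0692]
top 0.66 [ 0.4286 -0.2008  0.4406  0.0658]
top 0.59 [ 0.466  -0.0661 -0.4787  0.5358]
side 0.93 [ 0.4283 -0.3999  0.0473  0.0529]
side 0.76 [ 0.4182 -0.3067 -0.2244  0.0544]
side 0.68 [ 0.4296 -0.2023  0.4852  0.0938]
side 0.6 [ 0.4825  0.2012 -0.0237  0.7839]
1.6
[[ 0.911  0.     0.413]
 [-0.413  0.     0.911]
 [ 0.    -1.     0.   ]]
edge [0.32613249 0.02337901 0.        ] printer side [ 0.5548633  -0.26153803  0.215     ] top [ 0.4782383  -0.23643769  0.215     ] [ 0.49850772 -0.2657594   0.25      ]
knob [0.54388387 0.05874176 0.08      ] vials [ 0.68814154 -0.16447222  0.02      ] [ 0.68805135 -0.23012282  0.02      ]
```

```bash
python3 - <<'E'
from h import *
print('base',onz('top',415,260,0),'top corner',onz('top',428,251,.215),onz('side',350,276,.215),onz('top',428,240,.215))
s=cv2.imread("pics/sidea.png")[:,:,::-1]
t=cv2.imread("pics/topa.png")[:,:,::-1].copy()
S_=s.copy()
for p in [(.43,-.1,0),(.53,-.26,.215),(.55,-.26,.215),(.5,-.25,.215)]:
    for n,im in(('top',t),('side',S_)):
        u=proj(n,np.array(p))[0]; cv2.circle(im,tuple(np.round(u).astype(int)),1,(255,0,0),-1); print(p,n,u)
crop(S_,320,220,460,360,4,"pics/s2.png");crop(t,400,220,500,300,6,"pics/t3.png")
E
```

```text
base [ 0.50152634 -0.27216107  0.        ] top corner [ 0.50287937 -0.27242269  0.215     ] [ 0.49571141 -0.29566968  0.215     ] [ 0.53316176 -0.27334939  0.215     ]
(0.43, -0.1, 0) top [359.88835076 283.00923158]
(0.43, -0.1, 0) side [293.19363688 310.53191813]
(0.53, -0.26, 0.215) top [423.13399127 241.14661829]
(0.53, -0.26, 0.215) side [356.17747929 264.28122225]
(0.55, -0.26, 0.215) top [422.92153637 233.91669876]
(0.55, -0.26, 0.215) side [363.83285595 262.17761214]
(0.5, -0.25, 0.215) top [419.77484504 252.04921568]
(0.5, -0.25, 0.215) side [342.60841785 265.2776569 ]
```

View pics/s2.png

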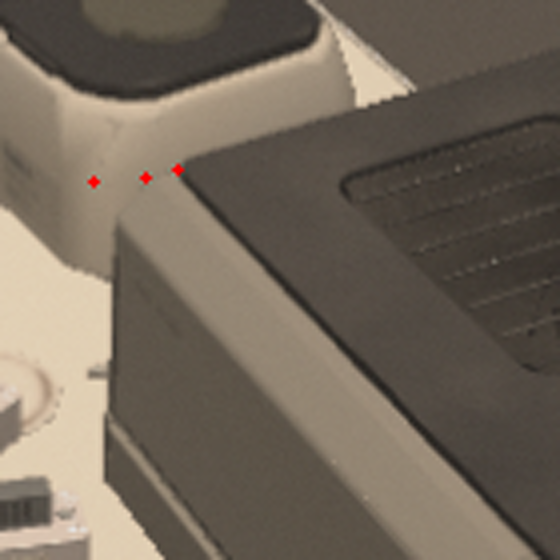

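View pics/t3.png

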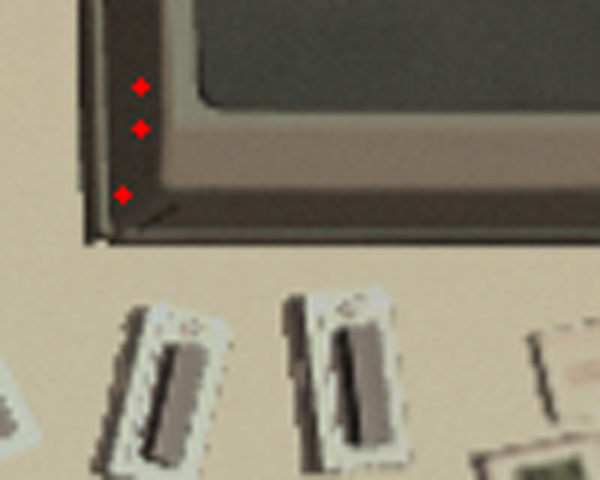

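```bash
cat > ov.py <<'E'
from h import *
import sys
x,y,a=map(float,sys.argv[1:4]); 
for n,w in(('top',(185,200,285,290,7)),('side',(230,185,320,260,8))):
    im=cv2.imread(f"pics/{n}a.png")[:,:,::-1]; u0,v0,u1,v1,k=w
    z=cv2.resize(im[v0:v1,u0:u1],None,fx=k,fy=k,interpolation=cv2.INTER_CUBIC).copy()
    c,s=np.cos(a),np.sin(a);A=np.array([[c,-s,0],[s,c,0],[0,0,1]])
    def pl(pts,col):
        p=proj(n,np.array(pts)/1000@A.T+[x,y,0]); p=((p+.5-[u0,v0])*k-.5); cv2.polylines(z,[np.round(p).astype(np.int32)],True,col,1)
    for yy in(-99,-33,33,99): pl([(-10,yy-9.5,34),(-10,yy+9.5,34),(70,yy+9.5,34),(70,yy-9.5,34)],(255,0,0))
    pl([(70,-113,56),(70,113,56),(120,113,56),(120,-113,56)],(0,0,255))
    pl([(-85,-113,12),(-85,113,12),(120,113,12),(120,-113,12)],(0,160,0))
    cv2.imwrite(f"pics/ov_{n}{sys.argv[4]}.png",z[:,:,::-1])
E
python3 ov.py .5193 .2912 -.0235 1
```

```text
(no output)
```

View pics/ov_top1.png

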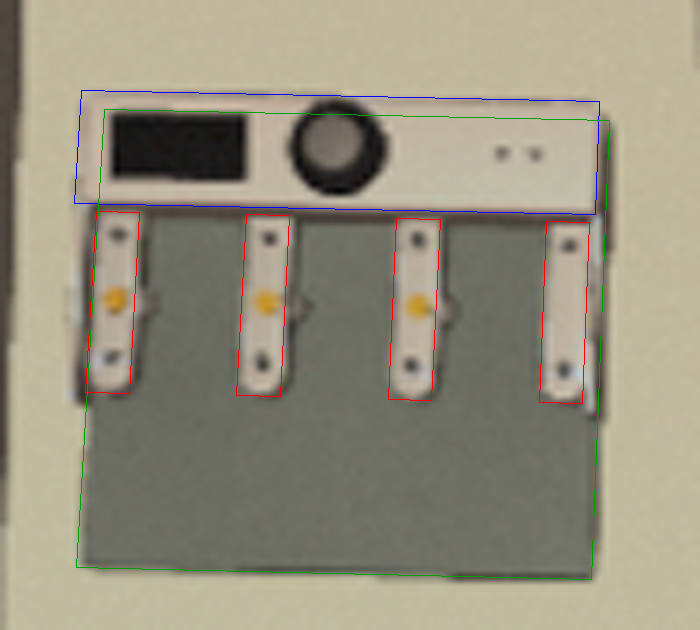

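View pics/ov_side1.png

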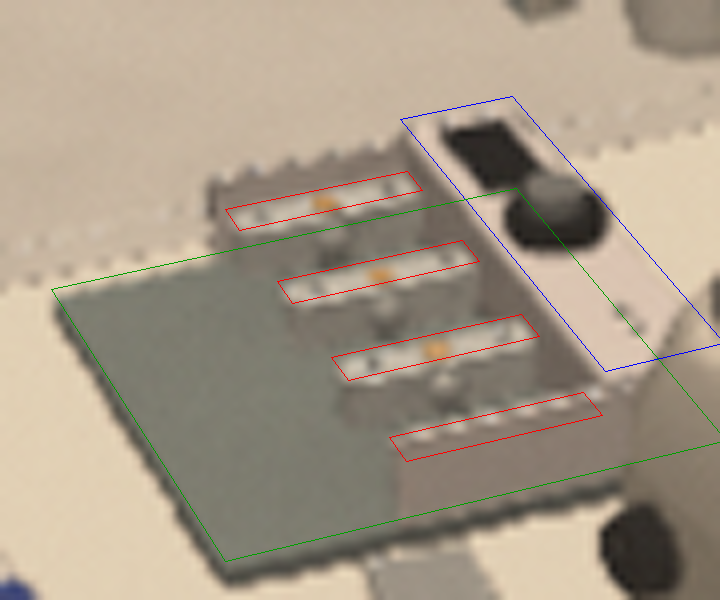

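```bash
cat > plan.py <<'E'
# usage: plan.py grip  x,y,z,yaw[,pitch,roll] ...   (waypoints; m, rad) ; pitch=0 down, +pi/2 = horizontal forward
from h import *
import sys,json
def pose(yaw,pitch=0,roll=0):
    # tool down: x fwd, y down, z left ; pitch lifts the fingers forward about z
    B=np.array([[1,0,0],[0,0,1],[0,-1,0]]).astype(float)
    B=R.from_euler('y',-pitch).as_matrix()@B
    return R.from_euler('z',yaw)*R.from_matrix(B)*R.from_rotvec([0,roll,0])
def plan(wps,g,step=42.,astep=.13,p=None,q=None):
    o=bot.observe()
    if p is None: p=o['ee_pos']; q=R.from_quat(o['tool_rot'][[1,2,3,0]])
    rows=[]
    for w in wps:
        P=np.array(w[:3]); Q=pose(*w[3:])
        d=np.linalg.norm(P-p)*1000; a=(q.inv()*Q).magnitude()
        n=max(1,int(np.ceil(max(d/step,a/astep)-1e-6)))
        rv=(q.inv()*Q).as_rotvec(); p0=p.copy(); q0=q
        for i in range(1,n+1):
            tp=p0+(P-p0)*i/n; tq=q0*R.from_rotvec(rv*i/n)
            off=np.round(q.inv().apply(tp-p)*1000,1); ang=np.round((q.inv()*tq).as_rotvec(),3)
            rows.append((off.tolist(),ang.tolist(),g))
            p=p+q.apply(off/1000); q=q*R.from_rotvec(ang)
    for i in range(0,len(rows),5):
        r=rows[i:i+5]
        print(json.dumps(dict(offset=[a[0] for a in r],angular=[a[1] for a in r],gripper=[a[2] for a in r])))
    print('end',p.round(4),'n',len(rows))
if __name__=='__main__':
    st=42.
    a=sys.argv[1:]
    if a[0].startswith('s'): st=float(a[0][1:]); a=a[1:]
    plan([list(map(float,w.split(','))) for w in a[1:]],float(a[0]),st)
E
python3 plan.py 60 .420,-.206,.2,.444 .420,-.206,.075,.444
```

```text
{"offset": [[26.0, 2.7, -30.0], [24.5, 2.7, -31.1], [22.9, 2.6, -32.3], [21.4, 2.7, -33.4], [19.8, 2.7, -34.4]], "angular": [[-0.0, -0.048, 0.0], [-0.0, -0.049, 0.0], [-0.0, -0.048, 0.0], [-0.0, -0.048, 0.0], [-0.0, -0.049, 0.0]], "gripper": [60.0, 60.0, 60.0, 60.0, 60.0]}
{"offset": [[18.0, 2.7, -35.3], [16.3, 2.7, -36.1], [14.6, 2.7, -36.9], [12.8, 2.6, -37.6], [10.9, 2.7, -38.1]], "angular": [[-0.0, -0.048, 0.0], [-0.0, -0.048, 0.0], [-0.0, -0.049, 0.0], [-0.0, -0.048, 0.0], [-0.0, -0.048, 0.0]], "gripper": [60.0, 60.0, 60.0, 60.0, 60.0]}
{"offset": [[9.1, 2.7, -38.6], [7.2, 2.7, -38.9], [5.3, 2.7, -39.3], [3.4, 2.6, -39.5], [1.5, 2.7, -39.7]], "angular": [[-0.0, -0.049, 0.0], [-0.0, -0.048, 0.0], [-0.0, -0.048, 0.0], [-0.0, -0.049, 0.0], [-0.0, -0.048, 0.0]], "gripper": [60.0, 60.0, 60.0, 60.0, 60.0]}
{"offset": [[-0.4, 2.7, -39.6], [-2.3, 2.7, -39.6], [-4.3, 2.7, -39.4], [0.0, 41.7, -0.0], [0.0, 41.6, -0.0]], "angular": [[-0.0, -0.048, 0.0], [-0.0, -0.049, 0.0], [-0.0, -0.048, 0.0], [-0.0, 0.0, 0.0], [-0.0, 0.0, 0.0]], "gripper": [60.0, 60.0, 60.0, 60.0, 60.0]}
{"offset": [[0.0, 41.7, -0.0]], "angular": [[-0.0, 0.0, 0.0]], "gripper": [60.0]}
end [ 0.42  -0.206  0.075] n 21
```

send_rows:
  offset:
    - [26,3,-30]
    - [24.5,3,-31]
    - [23,3,-32]
    - [21.5,3,-33.5]
    - [20,3,-34.5]
  angular:
    - [0,-0.048,0]
    - [0,-0.048,0]
    - [0,-0.048,0]
    - [0,-0.048,0]
    - [0,-0.048,0]
  gripper: [60,60,60,60,60]

```text
time_s: 2.1
ee_pos: [0.2737, 0.2867, 0.2332]
tool_rot: [0.704, -0.704, 0.065, -0.065]
contact_force: [0.4, -0.4, -0.5]
finger_gap: 0.0601
```

send_rows:
  offset:
    - [18,3,-35]
    - [16.5,3,-36]
    - [14.5,3,-37]
    - [13,3,-37.5]
    - [11,3,-38]
  angular:
    - [0,-0.048,0]
    - [0,-0.048,0]
    - [0,-0.048,0]
    - [0,-0.048,0]
    - [0,-0.048,0]
  gripper: [60,60,60,60,60]

```text
time_s: 2.6
ee_pos: [0.3302, 0.0969, 0.2184]
tool_rot: [0.707, -0.707, -0.02, 0.02]
contact_force: [1.6, 1.1, 0.1]
finger_gap: 0.06
```

send_rows:
  offset:
    - [9,3,-38.5]
    - [7,3,-39]
    - [5.5,3,-39]
    - [3.5,3,-39.5]
    - [1.5,3,-39.5]
  angular:
    - [0,-0.048,0]
    - [0,-0.048,0]
    - [0,-0.048,0]
    - [0,-0.048,0]
    - [0,-0.048,0]
  gripper: [60,60,60,60,60]

```text
time_s: 3.1
ee_pos: [0.3858, -0.0932, 0.2033]
tool_rot: [-0.699, 0.699, 0.104, -0.104]
contact_force: [1.1, 0.4, 0.6]
finger_gap: 0.06
```

send_rows:
  offset:
    - [0,3,-39.5]
    - [-2.5,3,-39.5]
    - [-4.5,3,-39.5]
    - [0,0,0]
    - [0,0,0]
  angular:
    - [0,-0.048,0]
    - [0,-0.048,0]
    - [0,-0.048,0]
    - [0,0,0]
    - [0,0,0]
  gripper: [60,60,60,60,60]

```text
time_s: 3.6
ee_pos: [0.4187, -0.2058, 0.1939]
tool_rot: [0.691, -0.69, -0.153, 0.153]
contact_force: [-0.1, 0.8, 0.1]
finger_gap: 0.0602
```

```bash
python3 m2.py b; python3 plan.py 60 .420,-.206,.12,.444 ; python3 - <<'E'
from h import *
o=bot.observe();print(o['ee_pos'],o['joint_positions'])
s=cv2.imread("pics/sideb.png")[:,:,::-1];t=cv2.imread("pics/topb.png")[:,:,::-1]
crop(s,220,150,420,400,3,"pics/sb.png");crop(t,320,200,480,320,5,"pics/tb.png")
E
```

```text
[(0.7, array([343., 378.,  40.,  36.])), (0.62, array([322., 353.,  40.,  28.])), (0.6, array([307., 328.,  34.,  31.]))]
side 0.7 [ 0.4284 -0.3991  0.1239  0.0638]
side 0.62 [ 0.4183 -0.3041 -0.3101  0.1045]
side 0.6 [ 0.4297 -0.2009  0.5303  0.0929]
3.8
{"offset": [[0.3, 37.3, -0.9], [0.2, 37.2, -1.0]], "angular": [[0.0, -0.002, 0.0], [0.0, -0.003, 0.0]], "gripper": [60.0, 60.0]}
end [ 0.42  -0.206  0.12 ] n 2
[ 0.4187018  -0.20450116  0.19452936] [-6.29520259e-01  1.87624089e-01 -3.00403550e-01  1.08261037e+00
  4.94848698e-05 -1.06862169e+00]
```

View pics/sb.png

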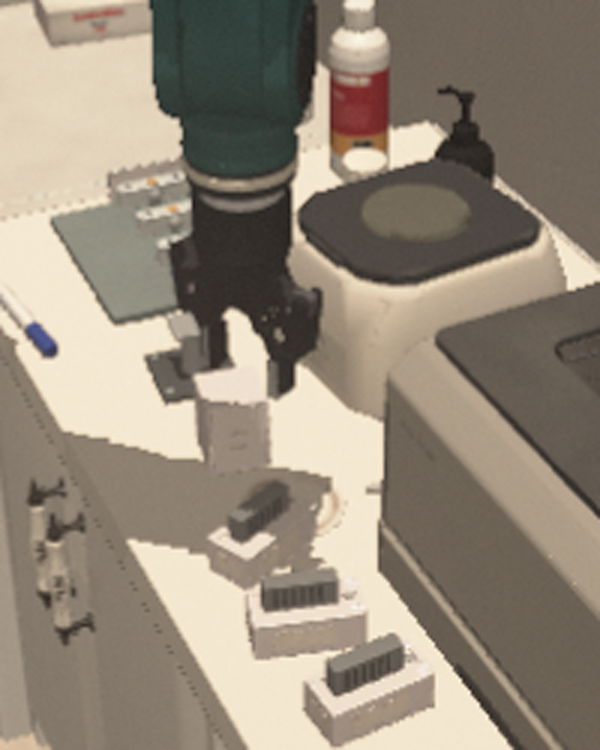

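View pics/tb.png

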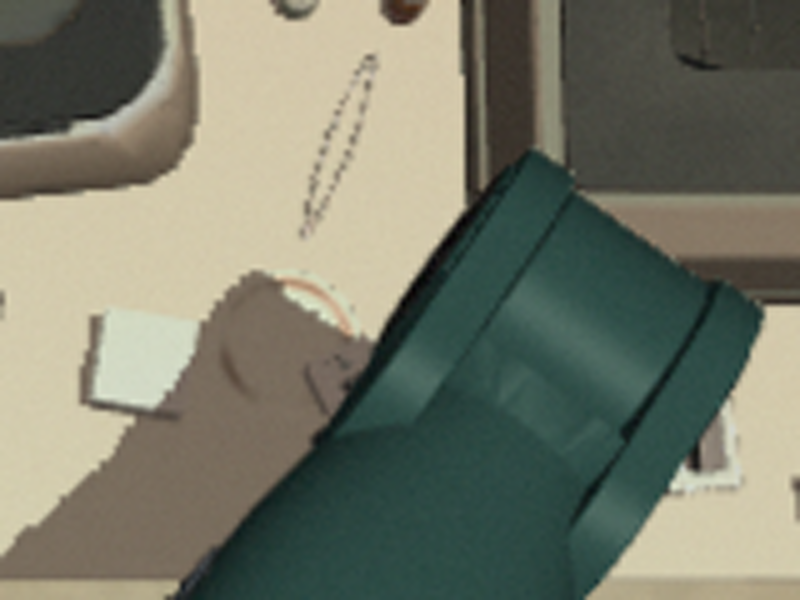

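```bash
python3 - <<'E'
from h import *
for z in(.178,.195,.25,.3,.35,.4,.45,.5,.55): print(z,*[((proj(n,np.array([.4187,-.2045,z]))[0]-o)*k).round() for n,o,k in(('side',[220,150],3),('top',[320,200],5))])
E
```

```text
0.178 [249. 381.] [409. 414.]
0.195 [248. 363.] [414. 412.]
0.25 [246. 304.] [428. 405.]
0.3 [244. 248.] [443. 398.]
0.35 [242. 189.] [458. 391.]
0.4 [240. 128.] [475. 383.]
0.45 [237.  65.] [493. 374.]
0.5 [235.  -1.] [512. 365.]
0.55 [232. -71.] [533. 355.]
```

send_rows:
  offset:
    - [0.5,37,-1]
    - [0.5,37,-1]
    - [0,35,0]
    - [0,31,0]
    - [0,0,0]
  angular:
    - [0,-0.005,0]
    - [0,0,0]
    - [0,0,0]
    - [0,0,0]
    - [0,0,0]
  gripper: [60,60,60,60,60]

```text
time_s: 4.3
ee_pos: [0.4189, -0.2049, 0.0519]
tool_rot: [0.691, -0.688, -0.155, 0.157]
contact_force: [-0.7, 0.4, 0.0]
finger_gap: 0.0599
```

send_rows:
  offset:
    - [0,0,0]
    - [0,0,0]
    - [0,0,0]
    - [0,0,0]
    - [0,0,0]
  angular:
    - [0,0,0]
    - [0,0,0]
    - [0,0,0]
    - [0,0,0]
    - [0,0,0]
  gripper: [10,10,10,10,10]
  grip_force: 60

```text
time_s: 4.8
ee_pos: [0.4213, -0.2072, 0.0555]
tool_rot: [-0.689, 0.69, 0.156, -0.155]
contact_force: [-1.4, 1.8, 10.9]
finger_gap: 0.0149
```

```bash
cat > dk.py <<'E'
import sys,numpy as np
D=(.518,.2905,-.0235)
def w(x,y,D=D):
    c,s=np.cos(D[2]),np.sin(D[2]); return D[0]+x*c-y*s, D[1]+x*s+y*c
if __name__=='__main__': print(np.round(w(float(sys.argv[1])/1e3,float(sys.argv[2])/1e3),4))
E
python3 dk.py -72 -66;python3 plan.py 10 .42,-.206,.18,.444 .444,.226,.18,-.0235 .444,.226,.085,-.0235
```

```text
[0.4445 0.2262]
{"offset": [[-0.2, -41.5, 0.5], [-0.1, -41.5, 0.5], [-0.2, -41.5, 0.5], [18.8, 0.0, 34.5], [17.4, 0.0, 35.3]], "angular": [[0.001, -0.0, 0.0], [0.0, -0.0, 0.001], [0.001, -0.001, 0.0], [-0.0, 0.043, 0.0], [-0.0, 0.042, 0.0]], "gripper": [10.0, 10.0, 10.0, 10.0, 10.0]}
{"offset": [[15.8, 0.0, 36.0], [14.3, 0.1, 36.7], [12.8, -0.0, 37.2], [11.1, -0.0, 37.7], [9.5, 0.0, 38.1]], "angular": [[-0.0, 0.043, 0.0], [-0.0, 0.042, 0.0], [-0.0, 0.043, 0.0], [-0.0, 0.042, 0.0], [-0.0, 0.043, 0.0]], "gripper": [10.0, 10.0, 10.0, 10.0, 10.0]}
{"offset": [[7.9, 0.0, 38.6], [6.3, 0.0, 38.8], [4.5, 0.0, 39.1], [3.0, 0.1, 39.2], [-0.0, 31.7, -0.0]], "angular": [[-0.0, 0.042, 0.0], [-0.0, 0.043, 0.0], [-0.0, 0.042, 0.0], [-0.0, 0.043, 0.0], [-0.0, -0.0, 0.0]], "gripper": [10.0, 10.0, 10.0, 10.0, 10.0]}
{"offset": [[-0.0, 31.6, -0.0], [-0.0, 31.7, -0.1]], "angular": [[-0.0, -0.0, 0.0], [-0.0, -0.0, 0.0]], "gripper": [10.0, 10.0]}
end [0.444 0.226 0.085] n 17
```

send_rows:
  offset:
    - [0,-41.5,0.5]
    - [0,-41.5,0.5]
    - [0,-41.5,0.5]
    - [19,0,34.5]
    - [17.5,0,35.5]
  angular:
    - [0,0,0]
    - [0,0,0]
    - [0,0,0]
    - [0,0.043,0]
    - [0,0.043,0]
  gripper: [10,10,10,10,10]

```text
time_s: 5.3
ee_pos: [0.4253, -0.1266, 0.1805]
tool_rot: [-0.695, 0.697, 0.125, -0.123]
contact_force: [0.3, 0.4, -1.6]
finger_gap: 0.0147
```

send_rows:
  offset:
    - [16,0,36]
    - [14.5,0,36.5]
    - [13,0,37]
    - [11,0,37.5]
    - [9.5,0,38]
  angular:
    - [0,0.042,0]
    - [0,0.042,0]
    - [0,0.043,0]
    - [0,0.042,0]
    - [0,0.043,0]
  gripper: [10,10,10,10,10]

```text
time_s: 5.8
ee_pos: [0.4363, 0.0707, 0.1795]
tool_rot: [-0.705, 0.705, 0.051, -0.05]
contact_force: [0.6, -0.0, -1.3]
finger_gap: 0.0146
```

send_rows:
  offset:
    - [8,0,38.5]
    - [6.5,0,39]
    - [4.5,0,39]
    - [3,0,39]
    - [0,0,0]
  angular:
    - [0,0.042,0]
    - [0,0.043,0]
    - [0,0.042,0]
    - [0,0.043,0]
    - [0,0,0]
  gripper: [10,10,10,10,10]

```text
time_s: 6.3
ee_pos: [0.4457, 0.2296, 0.1792]
tool_rot: [0.707, -0.707, 0.008, -0.008]
contact_force: [-0.9, -0.4, -1.4]
finger_gap: 0.0148
```

send_rows:
  offset:
    - [0,30,0]
    - [0,30,0]
    - [0,28,0]
    - [0,0,0]
    - [0,0,0]
  angular:
    - [0,0,0]
    - [0,0,0]
    - [0,0,0]
    - [0,0,0]
    - [0,0,0]
  gripper: [10,10,10,10,10]

```text
time_s: 6.8
ee_pos: [0.4458, 0.2258, 0.0917]
tool_rot: [-0.707, 0.707, -0.009, 0.009]
contact_force: [0.2, -0.2, -0.7]
finger_gap: 0.0144
```

```bash
python3 m2.py c; python3 plan.py 10 .444,.226,.0685,-.0235 ; python3 - <<'E'
from h import *
o=bot.observe();print(o['ee_pos'],o['contact_force'])
s=cv2.imread("pics/sidec.png")[:,:,::-1];t=cv2.imread("pics/topc.png")[:,:,::-1]
crop(s,180,100,380,350,3,"pics/sc.png");crop(t,180,190,340,310,5,"pics/tc.png")
E
```

```text
[(0.86, array([428., 285.,  22.,  32.])), (0.57, array([459., 283.,  24.,  32.])), (0.94, array([260., 232.,  34.,  24.])), (0.92, array([342., 379.,  42.,  36.])), (0.77, array([324., 355.,  42.,  32.]))]
top 0.86 [ 0.4209 -0.3039 -0.2198  0.0917]
top 0.57 [ 0.4309 -0.3966  0.0794  0.066 ]
side 0.94 [0.4727 0.2828 0.032  0.1938]
side 0.92 [ 0.4293 -0.3983  0.0446  0.0487]
side 0.77 [ 0.4177 -0.3058 -0.2719  0.0825]
7.0
{"offset": [[-2.5, 23.6, -0.3]], "angular": [[-0.001, -0.001, 0.002]], "gripper": [10.0]}
end [0.444  0.226  0.0685] n 1
[0.44644395 0.22623246 0.09214943] [ 0.09721637  0.14460222 -0.74656888]
```

View pics/sc.png

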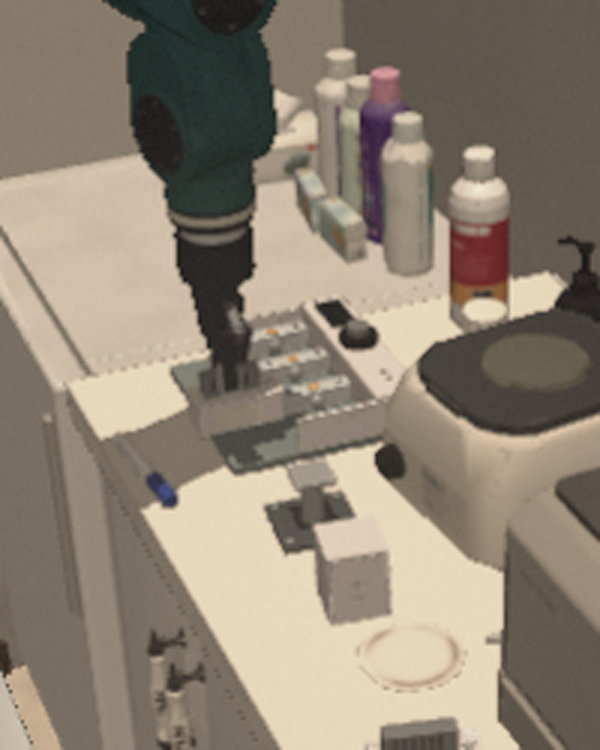

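View pics/tc.png

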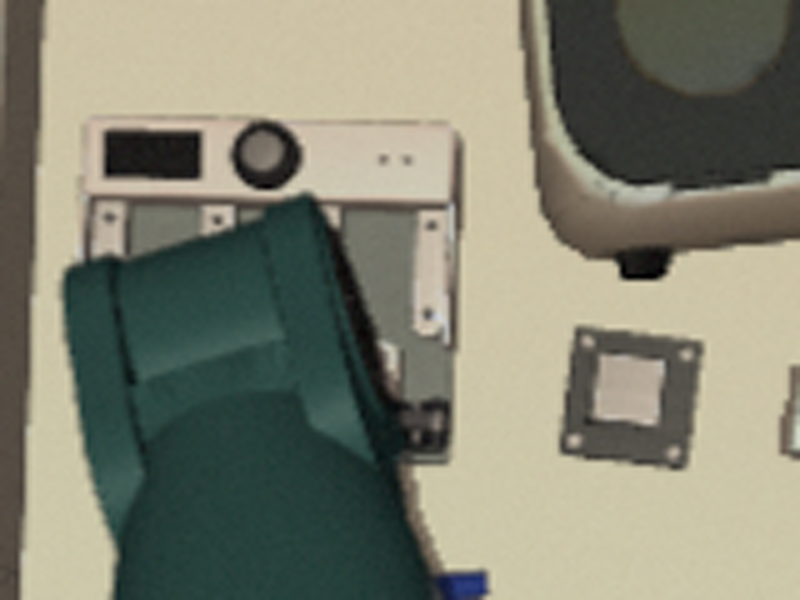

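```bash
python3 - <<'E'
from h import *
im=cv2.imread("pics/sidec.png")[:,:,::-1]; u0,v0,u1,v1,k=225,185,325,265,7
z=cv2.resize(im[v0:v1,u0:u1],None,fx=k,fy=k,interpolation=cv2.INTER_CUBIC).copy()
def pl(pts,x,y,a,zz,col):
    c,s=np.cos(a),np.sin(a);A=np.array([[c,-s,0],[s,c,0],[0,0,1]])
    p=proj('side',np.array(pts)/1000@A.T+[x,y,zz]); p=((p+.5-[u0,v0])*k-.5); cv2.polylines(z,[np.round(p).astype(np.int32)],True,col,1)
q=[(-45,-22),(-45,22),(45,22),(45,-22)]
pl([(*a,34) for a in q],.4564,.226,-.0235,.0366,(255,0,0))
pl([(*a,0) for a in q],.4564,.226,-.0235,.0366,(255,255,0))
for yy in(-99,-33): pl([(-10,yy-9.5,34),(-10,yy+9.5,34),(70,yy+9.5,34),(70,yy-9.5,34)],.518,.2905,-.0235,0,(0,0,255))
cv2.imwrite("pics/scz.png",z[:,:,::-1])
E
```

```text
(no output)
```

View pics/scz.png

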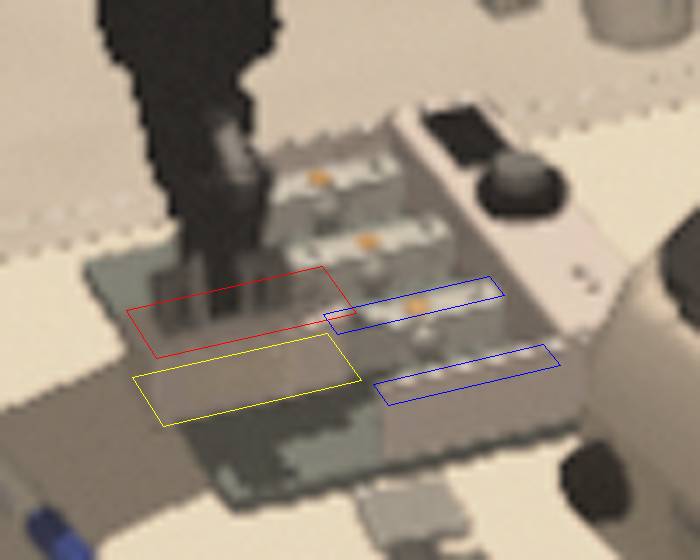

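send_rows:
  offset:
    - [-2,12,0]
    - [0,11.5,0]
    - [0,0,0]
    - [8,0,0]
    - [8,0,0]
  angular:
    - [0,0,0]
    - [0,0,0]
    - [0,0,0]
    - [0,0,0]
    - [0,0,0]
  gripper: [10,10,10,10,10]

```text
time_s: 7.5
ee_pos: [0.4607, 0.2259, 0.068]
tool_rot: [0.707, -0.707, 0.008, -0.009]
contact_force: [-0.9, -0.8, -1.2]
finger_gap: 0.0146
```

send_rows:
  offset:
    - [6,0,0]
    - [6,0,0]
    - [6,0,0]
    - [6,0,0]
    - [0,0,0]
  angular:
    - [0,0,0]
    - [0,0,0]
    - [0,0,0]
    - [0,0,0]
    - [0,0,0]
  gripper: [10,10,10,10,10]

```text
time_s: 8.0
ee_pos: [0.4845, 0.2245, 0.0671]
tool_rot: [-0.707, 0.708, -0.009, 0.009]
contact_force: [2.1, -4.4, -3.1]
finger_gap: 0.0151
```

send_rows:
  offset:
    - [6,0,0]
    - [6,0,0]
    - [6,0,0]
    - [6,0,0]
    - [0,0,0]
  angular:
    - [0,0,0]
    - [0,0,0]
    - [0,0,0]
    - [0,0,0]
    - [0,0,0]
  gripper: [10,10,10,10,10]

```text
time_s: 8.5
ee_pos: [0.5086, 0.2237, 0.0673]
tool_rot: [-0.706, 0.708, -0.009, 0.009]
contact_force: [2.7, -8.1, -1.6]
finger_gap: 0.0148
```

send_rows:
  offset:
    - [6,0,0]
    - [6,0,0]
    - [4,0,0]
    - [3,0,0]
    - [0,0,0]
  angular:
    - [0,0,0]
    - [0,0,0]
    - [0,0,0]
    - [0,0,0]
    - [0,0,0]
  gripper: [10,10,10,10,10]

```text
time_s: 9.0
ee_pos: [0.5275, 0.2232, 0.0673]
tool_rot: [-0.706, 0.708, -0.009, 0.009]
contact_force: [1.4, -7.2, -1.2]
finger_gap: 0.0149
```

send_rows:
  offset:
    - [2,0,0]
    - [2,0,0]
    - [2,0,0]
    - [2,0,0]
    - [0,0,0]
  angular:
    - [0,0,0]
    - [0,0,0]
    - [0,0,0]
    - [0,0,0]
    - [0,0,0]
  gripper: [10,10,10,10,10]

```text
time_s: 9.5
ee_pos: [0.5335, 0.2231, 0.0674]
tool_rot: [-0.706, 0.708, -0.01, 0.008]
contact_force: [-10.2, -6.4, 9.3]
finger_gap: 0.015
```

send_rows:
  offset:
    - [2,0,0]
    - [1,0,0]
    - [0,0,0]
  angular:
    - [0,0,0]
    - [0,0,0]
    - [0,0,0]
  gripper: [10,10,10]

```text
time_s: 9.8
ee_pos: [0.5336, 0.2231, 0.0673]
tool_rot: [-0.707, 0.708, -0.011, 0.006]
contact_force: [-26.3, -7.1, 22.5]
finger_gap: 0.0148
```

send_rows:
  offset:
    - [0,0,0]
    - [0,0,0]
    - [0,0,0]
    - [0,-20,0]
    - [0,-40,0]
  angular:
    - [0,0,0]
    - [0,0,0]
    - [0,0,0]
    - [0,0,0]
    - [0,0,0]
  gripper: [36,36,36,36,36]

```text
time_s: 10.3
ee_pos: [0.5366, 0.2235, 0.1258]
tool_rot: [-0.707, 0.707, -0.01, 0.007]
contact_force: [0.2, 1.1, 0.5]
finger_gap: 0.0359
```

send_rows:
  offset:
    - [0,-40,0]
    - [-40,0,0]
    - [-45,0,0]
    - [-45,0,0]
    - [0,0,0]
  angular:
    - [0,0,0]
    - [0,0,0]
    - [0,0,0]
    - [0,0,0]
    - [0,0,0]
  gripper: [36,36,36,36,36]

```text
time_s: 10.8
ee_pos: [0.4029, 0.2268, 0.1675]
tool_rot: [-0.707, 0.707, -0.009, 0.007]
contact_force: [-0.3, -0.6, -0.0]
finger_gap: 0.036
```

```bash
python3 m2.py d; python3 - <<'E'
from h import *
o=bot.observe();print(o['ee_pos'],o['contact_force'])
s=cv2.imread("pics/sided.png")[:,:,::-1];t=cv2.imread("pics/topd.png")[:,:,::-1]
crop(s,230,185,330,260,7,"pics/sd.png");crop(t,185,200,285,290,7,"pics/td.png")
E
```

```text
[(0.93, array([457., 282.,  24.,  33.])), (0.85, array([254., 245.,  15.,  29.])), (0.7, array([434., 280.,  21.,  32.])), (0.92, array([344., 379.,  39.,  41.])), (0.75, array([284., 235.,  31.,  22.])), (0.55, array([333., 357.,  45.,  30.]))]
top 0.93 [ 0.4306 -0.3967  0.0802  0.0551]
top 0.85 [ 0.5459  0.2254 -0.019   0.0568]
top 0.7 [ 0.4385 -0.3204 -0.3215  0.0898]
side 0.92 [ 0.4277 -0.3996  0.0675  0.0396]
side 0.75 [0.5501 0.252  0.2687 0.2882]
side 0.55 [ 0.4366 -0.3192 -0.2078  0.1201]
11.0
[0.40886909 0.22723572 0.16752799] [ 0.30410038  0.05164963 -0.86527551]
```

View pics/sd.png

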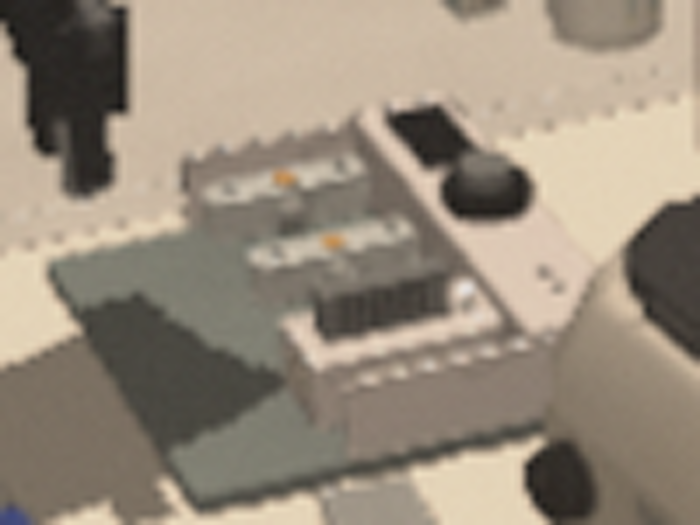

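View pics/td.png

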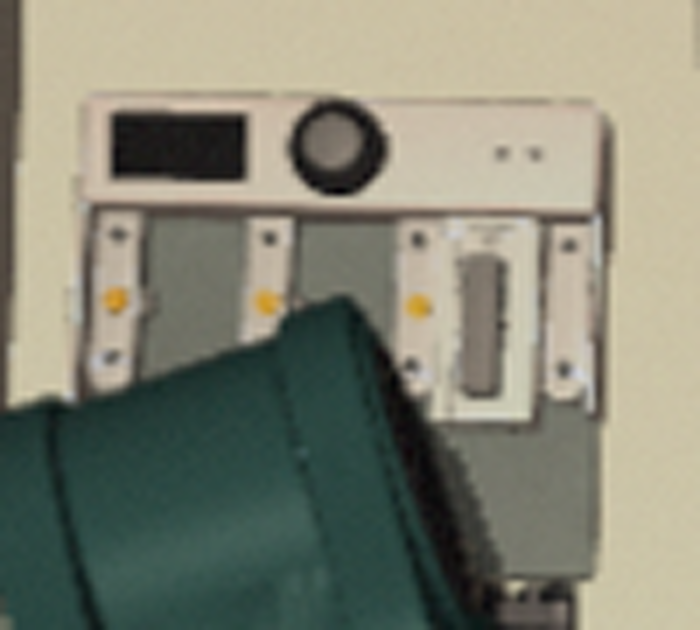

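```bash
cat > m3.py <<'E'
from h import *
import sys
# m3.py tag label z x0 y0 : refit one cartridge near x0,y0, joint
tag,z,x0,y0=sys.argv[1],*map(float,sys.argv[2:5])
mk={}
for n in('top','side'):
    im=bot.get_image(n); cv2.imwrite(f"pics/{n}{tag}.png",im[:,:,::-1])
    tr=[d for d in bot.trace('cartridge_1',n) if d['score']>.15]
    if not tr: continue
    P=np.array([x0,y0,z+.03]); d=nearest(tr,P,n)
    if np.hypot(*(np.array(d['box'][:2])-proj(n,P)[0]))<15:
        mk[n]=d['region'].astype(np.float32); print(n,round(d['score'],2),np.round(fit(M['cart'],{n:mk[n]},[x0,y0,0],z),4))
if len(mk)==2: print('both',np.round(fit(M['cart'],mk,[x0,y0,0],z),4))
E
python3 m3.py e .012 .545 .224; python3 m3.py f 0 .438 -.32
python3 -c "
from h import *
t=cv2.imread('pics/topf.png')[:,:,::-1]; crop(t,380,230,500,320,6,'pics/tf.png')
import dk; print(dk.w(.025,-.066))"
```

```text
top 0.59 [ 0.5441  0.2236 -0.031   0.0609]
side 0.93 [0.5433 0.2325 0.3164 0.2401]
both [0.5422 0.2246 0.0175 0.3556]
top 0.78 [ 0.4396 -0.3192 -0.2613  0.0577]
side 0.95 [ 0.4368 -0.3175 -0.1426  0.1487]
both [ 0.4383 -0.3191 -0.2458  0.2336]
(np.float64(0.5414422399453649), np.float64(0.22393077748430631))
```

View pics/tf.png

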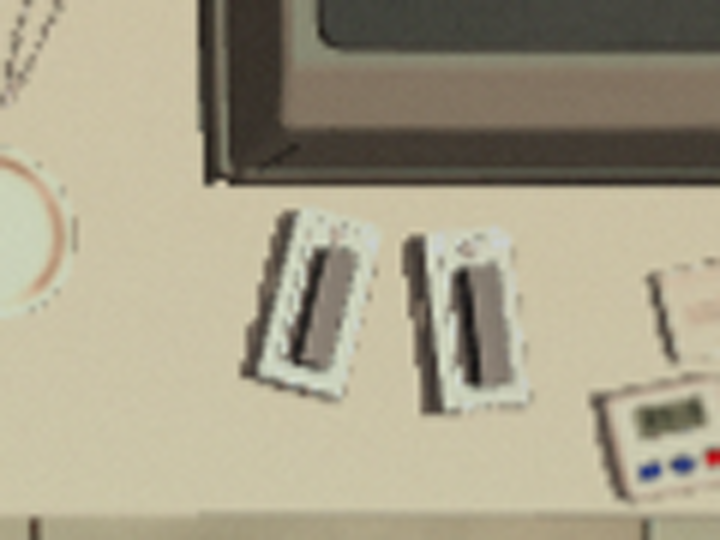

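```bash
python3 plan.py 45 .4235,-.315,.16,-.255 .4235,-.315,.056,-.255
```

```text
{"offset": [[2.2, 0.6, -41.6], [3.0, 0.5, -41.7], [3.7, 0.6, -41.5], [4.5, 0.5, -41.5], [5.2, 0.6, -41.4]], "angular": [[0.0, 0.018, -0.0], [0.0, 0.017, -0.0], [0.0, 0.018, -0.0], [0.0, 0.018, -0.0], [0.0, 0.017, -0.0]], "gripper": [45.0, 45.0, 45.0, 45.0, 45.0]}
{"offset": [[5.9, 0.5, -41.2], [6.6, 0.6, -41.2], [7.4, 0.5, -41.1], [8.1, 0.6, -40.9], [8.8, 0.5, -40.8]], "angular": [[0.0, 0.018, -0.0], [0.0, 0.018, -0.0], [0.0, 0.018, -0.0], [0.0, 0.017, -0.0], [0.0, 0.018, -0.0]], "gripper": [45.0, 45.0, 45.0, 45.0, 45.0]}
{"offset": [[9.5, 0.6, -40.6], [10.3, 0.5, -40.4], [11.0, 0.6, -40.2], [-0.0, 34.7, -0.0], [-0.0, 34.6, -0.0]], "angular": [[0.0, 0.018, -0.0], [0.0, 0.017, -0.0], [0.0, 0.018, -0.0], [0.0, -0.0, -0.0], [0.0, -0.0, -0.0]], "gripper": [45.0, 45.0, 45.0, 45.0, 45.0]}
{"offset": [[-0.0, 34.7, -0.0]], "angular": [[0.0, -0.0, -0.0]], "gripper": [45.0]}
end [ 0.4235 -0.315   0.056 ] n 16
```

send_rows:
  offset:
    - [2,0.5,-41.5]
    - [3,0.5,-41.5]
    - [3.5,0.5,-41.5]
    - [4.5,0.5,-41.5]
    - [5,0.5,-41.5]
  angular:
    - [0,0.018,0]
    - [0,0.018,0]
    - [0,0.018,0]
    - [0,0.018,0]
    - [0,0.018,0]
  gripper: [45,45,45,45,45]

```text
time_s: 11.9
ee_pos: [0.4129, 0.0171, 0.1649]
tool_rot: [-0.706, 0.706, -0.041, 0.041]
contact_force: [1.2, 0.6, 0.3]
finger_gap: 0.0453
```

send_rows:
  offset:
    - [6,0.5,-41]
    - [6.5,0.5,-41]
    - [7.5,0.5,-41]
    - [8,0.5,-41]
    - [9,0.5,-41]
  angular:
    - [0,0.018,0]
    - [0,0.018,0]
    - [0,0.018,0]
    - [0,0.018,0]
    - [0,0.018,0]
  gripper: [45,45,45,45,45]

```text
time_s: 12.4
ee_pos: [0.4185, -0.1915, 0.1624]
tool_rot: [-0.703, 0.703, -0.073, 0.073]
contact_force: [0.6, -0.3, 0.3]
finger_gap: 0.0453
```

send_rows:
  offset:
    - [9.5,0.5,-40.5]
    - [10.5,0.5,-40.5]
    - [11,0.5,-40]
    - [0,0,0]
    - [0,0,0]
  angular:
    - [0,0.018,0]
    - [0,0.018,0]
    - [0,0.016,0]
    - [0,0,0]
    - [0,0,0]
  gripper: [45,45,45,45,45]

```text
time_s: 12.9
ee_pos: [0.422, -0.315, 0.1604]
tool_rot: [0.701, -0.701, 0.091, -0.091]
contact_force: [-0.9, -0.1, -0.2]
finger_gap: 0.0452
```

```bash
python3 m3.py g 0 .438 -.319; python3 plan.py 45 .4235,-.315,.056,-.255;  python3 -c "
from h import *
t=cv2.imread('pics/sideg.png')[:,:,::-1]; crop(t,220,180,400,410,3,'pics/sg.png')"
```

```text
side 0.86 [ 0.4365 -0.3198 -0.2439  0.1188]
{"offset": [[0.5, 35.0, -0.4], [0.5, 34.9, -0.4], [0.5, 35.0, -0.4]], "angular": [[-0.0, -0.0, -0.0], [-0.0, -0.0, -0.0], [-0.0, -0.001, -0.0]], "gripper": [45.0, 45.0, 45.0]}
end [ 0.4235 -0.315   0.056 ] n 3
```

View pics/sg.png

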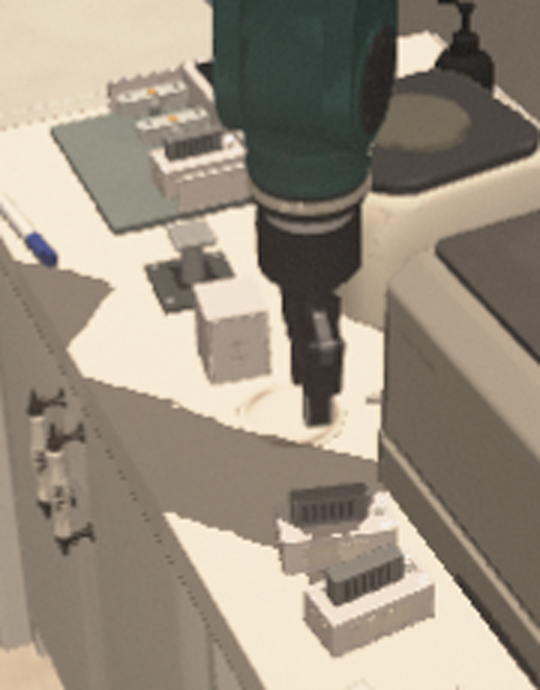

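Fine; descend and grip.

send_rows:
  offset:
    - [0.5,35,-0.5]
    - [0.5,35,-0.5]
    - [0.5,35,-0.5]
    - [0,0,0]
    - [0,0,0]
  angular:
    - [0,0,0]
    - [0,0,0]
    - [0,0,0]
    - [0,0,0]
    - [0,0,0]
  gripper: [45,45,45,45,45]

```text
time_s: 13.6
ee_pos: [0.4235, -0.3157, 0.0566]
tool_rot: [0.701, -0.701, 0.09, -0.09]
contact_force: [-0.4, 1.0, 0.2]
finger_gap: 0.045
```

send_rows:
  offset:
    - [0,0,0]
    - [0,0,0]
    - [0,0,0]
    - [0,0,0]
    - [0,0,0]
  angular:
    - [0,0,0]
    - [0,0,0]
    - [0,0,0]
    - [0,0,0]
    - [0,0,0]
  gripper: [10,10,10,10,10]

```text
time_s: 14.1
ee_pos: [0.424, -0.3169, 0.0574]
tool_rot: [-0.701, 0.702, -0.09, 0.091]
contact_force: [-1.3, 0.3, 10.0]
finger_gap: 0.0149
```

```bash
python3 dk.py -72 0;python3 plan.py 10 .41,-.315,.18,-.255 .445,.291,.18,-.0235 .445,.291,.085,-.0235
```

```text
[0.446  0.2922]
{"offset": [[-4.6, -40.9, -0.6], [-4.6, -40.9, -0.7], [-4.7, -40.8, -0.5], [-7.9, -0.0, 39.7], [-7.3, -0.0, 39.8]], "angular": [[0.0, -0.001, 0.001], [0.001, -0.0, 0.001], [0.0, -0.001, 0.0], [0.0, -0.015, 0.0], [0.0, -0.016, 0.0]], "gripper": [10.0, 10.0, 10.0, 10.0, 10.0]}
{"offset": [[-6.7, -0.1, 39.9], [-6.1, 0.0, 40.0], [-5.5, 0.0, 40.1], [-4.8, -0.0, 40.2], [-4.2, -0.0, 40.2]], "angular": [[0.0, -0.015, 0.0], [0.0, -0.016, 0.0], [0.0, -0.015, 0.0], [0.0, -0.015, 0.0], [0.0, -0.016, 0.0]], "gripper": [10.0, 10.0, 10.0, 10.0, 10.0]}
{"offset": [[-3.6, -0.0, 40.3], [-3.0, -0.1, 40.4], [-2.4, 0.0, 40.4], [-1.7, 0.0, 40.4], [-1.1, -0.0, 40.4]], "angular": [[0.0, -0.015, 0.0], [0.0, -0.016, 0.0], [0.0, -0.015, 0.0], [0.0, -0.016, 0.0], [0.0, -0.015, 0.0]], "gripper": [10.0, 10.0, 10.0, 10.0, 10.0]}
{"offset": [[-0.5, -0.0, 40.5], [0.1, -0.0, 40.5], [0.8, -0.1, 40.4], [-0.0, 31.7, 0.0], [-0.0, 31.7, 0.0]], "angular": [[0.0, -0.015, 0.0], [0.0, -0.016, 0.0], [0.0, -0.015, 0.0], [0.0, -0.0, 0.0], [0.0, -0.0, 0.0]], "gripper": [10.0, 10.0, 10.0, 10.0, 10.0]}
{"offset": [[-0.0, 31.6, 0.1]], "angular": [[0.0, -0.0, 0.0]], "gripper": [10.0]}
end [0.445 0.291 0.085] n 21
```

send_rows:
  offset:
    - [-4.5,-41,-0.5]
    - [-4.5,-41,-0.5]
    - [-4.5,-41,-0.5]
    - [-8,0,39.5]
    - [-7.5,0,40]
  angular:
    - [0,0,0]
    - [0,0,0]
    - [0,0,0]
    - [0,-0.015,0]
    - [0,-0.016,0]
  gripper: [10,10,10,10,10]

```text
time_s: 14.6
ee_pos: [0.4149, -0.2335, 0.1806]
tool_rot: [-0.702, 0.703, -0.079, 0.081]
contact_force: [0.4, 0.8, -1.7]
finger_gap: 0.0148
```

send_rows:
  offset:
    - [-7,0,40]
    - [-6,0,40]
    - [-5.5,0,40]
    - [-5,0,40]
    - [-4.5,0,40]
  angular:
    - [0,-0.015,0]
    - [0,-0.016,0]
    - [0,-0.015,0]
    - [0,-0.015,0]
    - [0,-0.016,0]
  gripper: [10,10,10,10,10]

```text
time_s: 15.1
ee_pos: [0.4258, -0.0302, 0.1797]
tool_rot: [-0.705, 0.705, -0.052, 0.053]
contact_force: [0.8, -0.7, -0.3]
finger_gap: 0.0145
```

send_rows:
  offset:
    - [-4,0,40.5]
    - [-3.5,0,40.5]
    - [-2.5,0,40.5]
    - [-2,0,40.5]
    - [-1.5,0,40.5]
  angular:
    - [0,-0.015,0]
    - [0,-0.016,0]
    - [0,-0.015,0]
    - [0,-0.016,0]
    - [0,-0.015,0]
  gripper: [10,10,10,10,10]

```text
time_s: 15.6
ee_pos: [0.4362, 0.1728, 0.1797]
tool_rot: [0.707, -0.707, 0.025, -0.026]
contact_force: [1.3, -0.0, -0.6]
finger_gap: 0.0143
```

send_rows:
  offset:
    - [-1,0,40.5]
    - [0,0,40.5]
    - [0,0,40.5]
    - [0,0,0]
    - [0,0,0]
  angular:
    - [0,-0.015,0]
    - [0,-0.016,0]
    - [0,-0.015,0]
    - [0,0,0]
    - [0,0,0]
  gripper: [10,10,10,10,10]

```text
time_s: 16.1
ee_pos: [0.4419, 0.2929, 0.1792]
tool_rot: [0.707, -0.707, 0.008, -0.009]
contact_force: [-0.2, -0.2, -0.9]
finger_gap: 0.0144
```

```bash
python3 plan.py 10 .441,.2915,.0695,-.0235
```

```text
{"offset": [[-0.3, 36.6, -0.5], [-0.3, 36.5, -0.5], [-0.3, 36.6, -0.5]], "angular": [[-0.0, -0.0, 0.0], [-0.0, -0.0, 0.0], [-0.0, -0.001, 0.0]], "gripper": [10.0, 10.0, 10.0]}
end [0.441  0.2914 0.0695] n 3
```

send_rows:
  offset:
    - [-0.5,36.5,-0.5]
    - [-0.5,36.5,-0.5]
    - [0,36.5,-0.5]
    - [0,0,0]
    - [8,0,0]
  angular:
    - [0,0,0]
    - [0,0,0]
    - [0,0,0]
    - [0,0,0]
    - [0,0,0]
  gripper: [10,10,10,10,10]

```text
time_s: 16.6
ee_pos: [0.4486, 0.2894, 0.0694]
tool_rot: [-0.707, 0.707, -0.01, 0.009]
contact_force: [-0.3, -0.3, -0.8]
finger_gap: 0.0145
```

send_rows:
  offset:
    - [8,0,0]
    - [6,0,0]
    - [6,0,0]
    - [6,0,0]
    - [6,0,0]
  angular:
    - [0,0,0]
    - [0,0,0]
    - [0,0,0]
    - [0,0,0]
    - [0,0,0]
  gripper: [10,10,10,10,10]

```text
time_s: 17.1
ee_pos: [0.4817, 0.2898, 0.0694]
tool_rot: [0.707, -0.707, 0.009, -0.009]
contact_force: [0.9, 0.6, -1.8]
finger_gap: 0.0147
```

send_rows:
  offset:
    - [6,0,0]
    - [6,0,0]
    - [6,0,0]
    - [6,0,0]
    - [0,0,0]
  angular:
    - [0,0,0]
    - [0,0,0]
    - [0,0,0]
    - [0,0,0]
    - [0,0,0]
  gripper: [10,10,10,10,10]

```text
time_s: 17.6
ee_pos: [0.5058, 0.2883, 0.069]
tool_rot: [-0.706, 0.708, -0.009, 0.009]
contact_force: [1.4, -6.8, -1.4]
finger_gap: 0.0146
```

send_rows:
  offset:
    - [6,0,0]
    - [6,0,0]
    - [4,0,0]
    - [2,0,0]
    - [0,0,0]
  angular:
    - [0,0,0]
    - [0,0,0]
    - [0,0,0]
    - [0,0,0]
    - [0,0,0]
  gripper: [10,10,10,10,10]

```text
time_s: 18.1
ee_pos: [0.5237, 0.2879, 0.0691]
tool_rot: [-0.706, 0.708, -0.009, 0.01]
contact_force: [3.2, -7.0, -1.2]
finger_gap: 0.0145
```

send_rows:
  offset:
    - [2,0,0]
    - [2,0,0]
    - [2,0,0]
    - [2,0,0]
    - [0,0,0]
  angular:
    - [0,0,0]
    - [0,0,0]
    - [0,0,0]
    - [0,0,0]
    - [0,0,0]
  gripper: [10,10,10,10,10]

```text
time_s: 18.6
ee_pos: [0.5296, 0.2879, 0.0691]
tool_rot: [-0.707, 0.708, -0.01, 0.008]
contact_force: [-10.3, -5.1, 8.1]
finger_gap: 0.015
```

send_rows:
  offset:
    - [2,0,0]
    - [2,0,0]
    - [0,0,0]
  angular:
    - [0,0,0]
    - [0,0,0]
    - [0,0,0]
  gripper: [10,10,10]

```text
time_s: 18.9
ee_pos: [0.5299, 0.2878, 0.0688]
tool_rot: [-0.707, 0.708, -0.012, 0.005]
contact_force: [-31.4, -4.0, 22.4]
finger_gap: 0.0148
```

send_rows:
  offset:
    - [0,0,0]
    - [0,0,0]
    - [0,0,0]
    - [0,-20,0]
    - [0,-40,0]
  angular:
    - [0,0,0]
    - [0,0,0]
    - [0,0,0]
    - [0,0,0]
    - [0,0,0]
  gripper: [36,36,36,36,36]

```text
time_s: 19.4
ee_pos: [0.5341, 0.2879, 0.1277]
tool_rot: [-0.706, 0.708, -0.011, 0.008]
contact_force: [0.0, 0.3, 0.7]
finger_gap: 0.0361
```

send_rows:
  offset:
    - [0,-40,0]
    - [-40,0,0]
    - [-45,0,0]
    - [-45,0,0]
    - [0,0,0]
  angular:
    - [0,0,0]
    - [0,0,0]
    - [0,0,0]
    - [0,0,0]
    - [0,0,0]
  gripper: [36,36,36,36,36]

```text
time_s: 19.9
ee_pos: [0.4005, 0.2915, 0.1696]
tool_rot: [-0.707, 0.707, -0.009, 0.008]
contact_force: [0.0, 0.1, -1.0]
finger_gap: 0.0363
```

```bash
python3 m3.py h 0 .43 -.398;python3 m3.py i .012 .544 .29; python3 plan.py 50 .415,-.399,.16,.07;  python3 -c "
from h import *
t=cv2.imread('pics/sideh.png')[:,:,::-1]; crop(t,200,180,400,410,3,'pics/sh.png')"
```

```text
top 0.65 [ 0.43   -0.3959  0.0667  0.0741]
side 0.7 [ 0.4285 -0.399   0.0818  0.0536]
both [ 0.4295 -0.3969  0.0708  0.1589]
top 0.91 [ 0.5438  0.2887 -0.0547  0.102 ]
side 0.55 [0.5397 0.3105 0.8214 0.6771]
both [ 0.5426  0.2886 -0.0343  0.9638]
{"offset": [[1.6, 0.5, -40.6], [1.4, 0.6, -40.6], [1.1, 0.5, -40.6], [1.0, 0.5, -40.7], [0.6, 0.6, -40.6]], "angular": [[0.0, -0.006, -0.0], [0.0, -0.005, -0.0], [0.0, -0.006, -0.0], [0.0, -0.006, -0.0], [0.0, -0.005, -0.0]], "gripper": [50.0, 50.0, 50.0, 50.0, 50.0]}
{"offset": [[0.5, 0.5, -40.6], [0.2, 0.5, -40.7], [0.0, 0.6, -40.6], [-0.2, 0.5, -40.7], [-0.5, 0.5, -40.6]], "angular": [[0.0, -0.006, -0.0], [0.0, -0.006, -0.0], [0.0, -0.005, -0.0], [0.0, -0.006, -0.0], [0.0, -0.006, -0.0]], "gripper": [50.0, 50.0, 50.0, 50.0, 50.0]}
{"offset": [[-0.7, 0.6, -40.6], [-0.9, 0.5, -40.6], [-1.2, 0.5, -40.7], [-1.4, 0.6, -40.6], [-1.6, 0.5, -40.6]], "angular": [[0.0, -0.005, -0.0], [0.0, -0.006, -0.0], [0.0, -0.006, -0.0], [0.0, -0.005, -0.0], [0.0, -0.006, -0.0]], "gripper": [50.0, 50.0, 50.0, 50.0, 50.0]}
{"offset": [[-1.8, 0.5, -40.6], [-2.1, 0.6, -40.6]], "angular": [[0.0, -0.006, -0.0], [0.0, -0.005, -0.0]], "gripper": [50.0, 50.0]}
end [ 0.415 -0.399  0.16 ] n 17
```

View pics/sh.png

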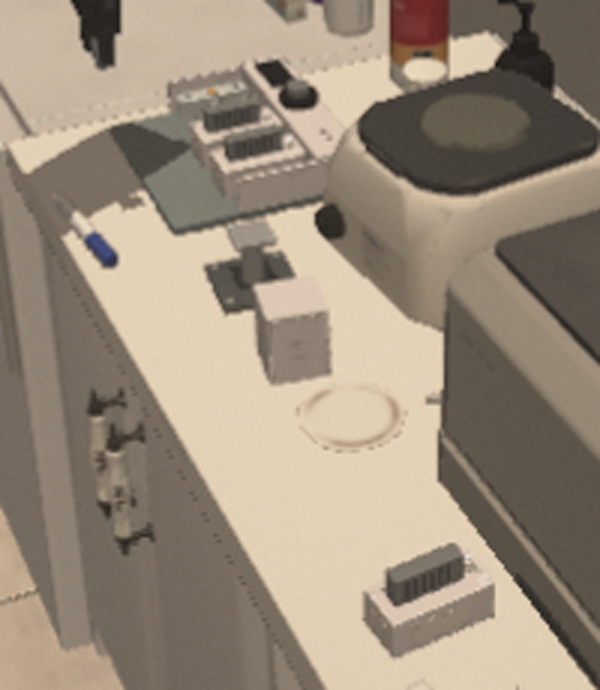

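Both are seated; go for the third one (C).

send_rows:
  offset:
    - [1.5,0.5,-40.5]
    - [1.5,0.5,-40.5]
    - [1,0.5,-40.5]
    - [1,0.5,-40.5]
    - [0.5,0.5,-40.5]
  angular:
    - [0,-0.006,0]
    - [0,-0.005,0]
    - [0,-0.006,0]
    - [0,-0.006,0]
    - [0,-0.005,0]
  gripper: [50,50,50,50,50]

```text
time_s: 20.8
ee_pos: [0.4079, 0.0876, 0.1668]
tool_rot: [-0.707, 0.707, 0.001, -0.001]
contact_force: [1.1, -0.1, -0.6]
finger_gap: 0.0496
```

send_rows:
  offset:
    - [0.5,0.5,-40.5]
    - [0,0.5,-40.5]
    - [0,0.5,-40.5]
    - [0,0.5,-40.5]
    - [-0.5,0.5,-40.5]
  angular:
    - [0,-0.006,0]
    - [0,-0.005,0]
    - [0,-0.006,0]
    - [0,-0.006,0]
    - [0,-0.005,0]
  gripper: [50,50,50,50,50]

```text
time_s: 21.3
ee_pos: [0.4105, -0.1154, 0.1643]
tool_rot: [-0.707, 0.707, 0.011, -0.01]
contact_force: [0.5, -0.0, 0.2]
finger_gap: 0.05
```

send_rows:
  offset:
    - [-0.5,0.5,-40.5]
    - [-1,0.5,-40.5]
    - [-1,0.5,-40.5]
    - [-1.5,0.5,-40.5]
    - [-1.5,0.5,-40.5]
  angular:
    - [0,-0.006,0]
    - [0,-0.005,0]
    - [0,-0.006,0]
    - [0,-0.006,0]
    - [0,-0.005,0]
  gripper: [50,50,50,50,50]

```text
time_s: 21.8
ee_pos: [0.4132, -0.3181, 0.1616]
tool_rot: [0.707, -0.707, -0.02, 0.02]
contact_force: [0.2, 0.9, 0.4]
finger_gap: 0.0501
```

send_rows:
  offset:
    - [-2,0.5,-40.5]
    - [-2,0.5,-40.5]
    - [0,0,0]
    - [0,0,0]
  angular:
    - [0,-0.006,0]
    - [0,-0.005,0]
    - [0,0,0]
    - [0,0,0]
  gripper: [50,50,50,50]

```text
time_s: 22.2
ee_pos: [0.414, -0.3978, 0.1601]
tool_rot: [0.707, -0.706, -0.024, 0.024]
contact_force: [0.2, 0.6, 0.2]
finger_gap: 0.0501
```

```bash
python3 plan.py 50 .415,-.3985,.057,.07; python3 m3.py j 0 .43 -.398; python3 -c "
from h import *
t=cv2.imread('pics/sidej.png')[:,:,::-1]; crop(t,240,170,460,410,3,'pics/sj.png')
print(bot.observe()['joint_positions'])"
```

```text
{"offset": [[0.3, 34.4, -0.3], [0.3, 34.3, -0.3], [0.4, 34.4, -0.2]], "angular": [[-0.0, -0.001, -0.0], [-0.001, -0.001, -0.0], [0.0, -0.0, -0.0]], "gripper": [50.0, 50.0, 50.0]}
end [ 0.415  -0.3985  0.057 ] n 3
top 0.77 [ 0.4483 -0.395   0.0845  1.5454]
side 0.64 [ 0.4294 -0.3998  0.0667  0.0365]
both [ 0.4317 -0.3972  0.1048  1.6623]
[-9.04884284e-01  3.83889143e-01 -1.08456618e-01  1.07861257e+00
  4.81476666e-05 -9.74828829e-01]
```

View pics/sj.png

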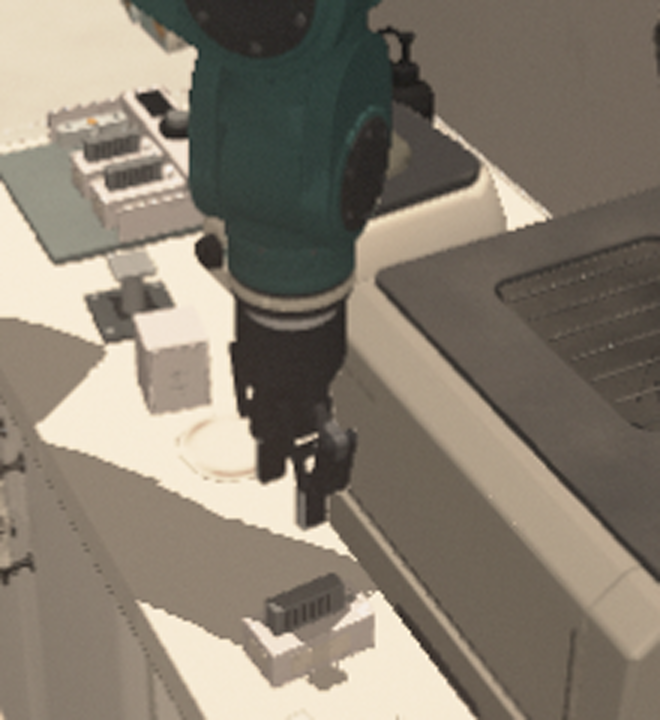

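send_rows:
  offset:
    - [0.5,34.5,-0.5]
    - [0.5,34.5,-0.5]
    - [0,34.5,0]
    - [0,0,0]
    - [0,0,0]
  angular:
    - [0,-0.002,0]
    - [0,0,0]
    - [0,0,0]
    - [0,0,0]
    - [0,0,0]
  gripper: [50,50,50,50,50]

```text
time_s: 22.9
ee_pos: [0.4156, -0.3974, 0.0581]
tool_rot: [0.707, -0.707, -0.025, 0.025]
contact_force: [0.4, -0.9, -0.1]
finger_gap: 0.05
```

send_rows:
  offset:
    - [0,0,0]
    - [0,0,0]
    - [0,0,0]
    - [0,0,0]
    - [0,0,0]
  angular:
    - [0,0,0]
    - [0,0,0]
    - [0,0,0]
    - [0,0,0]
    - [0,0,0]
  gripper: [10,10,10,10,10]

```text
time_s: 23.4
ee_pos: [0.4159, -0.3986, 0.0586]
tool_rot: [-0.706, 0.707, 0.026, -0.025]
contact_force: [0.0, -0.8, 10.5]
finger_gap: 0.0147
```

```bash
python3 dk.py -77 66;python3 plan.py 10 .405,-.395,.18,.07 .4428,.3572,.18,-.0235 
```

```text
[0.4426 0.3583]
{"offset": [[-3.5, -40.5, 1.4], [-3.5, -40.5, 1.4], [-3.5, -40.4, 1.4], [5.0, -0.0, 41.5], [4.8, -0.0, 41.6]], "angular": [[0.001, 0.0, 0.0], [0.0, 0.001, 0.001], [0.001, 0.0, 0.0], [0.0, 0.005, 0.0], [0.0, 0.005, 0.0]], "gripper": [10.0, 10.0, 10.0, 10.0, 10.0]}
{"offset": [[4.6, -0.0, 41.6], [4.4, -0.0, 41.6], [4.1, -0.0, 41.6], [4.0, -0.0, 41.7], [3.7, -0.0, 41.7]], "angular": [[0.0, 0.006, 0.0], [0.0, 0.005, 0.0], [0.0, 0.005, 0.0], [0.0, 0.005, 0.0], [0.0, 0.005, 0.0]], "gripper": [10.0, 10.0, 10.0, 10.0, 10.0]}
{"offset": [[3.5, -0.0, 41.6], [3.3, -0.0, 41.8], [3.1, -0.0, 41.7], [2.8, -0.0, 41.7], [2.7, -0.0, 41.8]], "angular": [[0.0, 0.006, 0.0], [0.0, 0.005, 0.0], [0.0, 0.005, 0.0], [0.0, 0.005, 0.0], [0.0, 0.005, 0.0]], "gripper": [10.0, 10.0, 10.0, 10.0, 10.0]}
{"offset": [[2.4, -0.0, 41.8], [2.2, -0.0, 41.7], [2.0, -0.0, 41.8], [1.7, -0.0, 41.8], [1.6, -0.0, 41.8]], "angular": [[0.0, 0.006, 0.0], [0.0, 0.005, 0.0], [0.0, 0.005, 0.0], [0.0, 0.005, 0.0], [0.0, 0.005, 0.0]], "gripper": [10.0, 10.0, 10.0, 10.0, 10.0]}
{"offset": [[1.3, -0.0, 41.9]], "angular": [[0.0, 0.006, 0.0]], "gripper": [10.0]}
end [0.4428 0.3572 0.18  ] n 21
```

send_rows:
  offset:
    - [-3.5,-40.5,1.5]
    - [-3.5,-40.5,1.5]
    - [-3.5,-40.5,1.5]
    - [5,0,41.5]
    - [5,0,41.5]
  angular:
    - [0,0,0]
    - [0,0,0]
    - [0,0,0]
    - [0,0.005,0]
    - [0,0.005,0]
  gripper: [10,10,10,10,10]

```text
time_s: 23.9
ee_pos: [0.4091, -0.3106, 0.1802]
tool_rot: [-0.706, 0.708, 0.022, -0.02]
contact_force: [1.0, 1.3, -1.4]
finger_gap: 0.0147
```

send_rows:
  offset:
    - [4.5,0,41.5]
    - [4.5,0,41.5]
    - [4,0,41.5]
    - [4,0,41.5]
    - [3.5,0,41.5]
  angular:
    - [0,0.005,0]
    - [0,0.005,0]
    - [0,0.005,0]
    - [0,0.005,0]
    - [0,0.006,0]
  gripper: [10,10,10,10,10]

```text
time_s: 24.4
ee_pos: [0.4185, -0.1008, 0.1793]
tool_rot: [-0.707, 0.707, 0.013, -0.012]
contact_force: [0.4, -0.3, -1.1]
finger_gap: 0.0148
```

send_rows:
  offset:
    - [3.5,0,41.5]
    - [3.5,0,41.5]
    - [3,0,41.5]
    - [3,0,41.5]
    - [2.5,0,41.5]
  angular:
    - [0,0.005,0]
    - [0,0.005,0]
    - [0,0.005,0]
    - [0,0.005,0]
    - [0,0.006,0]
  gripper: [10,10,10,10,10]

```text
time_s: 24.9
ee_pos: [0.4288, 0.1073, 0.1793]
tool_rot: [0.707, -0.707, -0.004, 0.003]
contact_force: [1.0, -1.1, -1.2]
finger_gap: 0.015
```

send_rows:
  offset:
    - [2.5,0,41.5]
    - [2,0,41.5]
    - [2,0,41.5]
    - [1.5,0,41.5]
    - [1.5,0,41.5]
  angular:
    - [0,0.005,0]
    - [0,0.005,0]
    - [0,0.005,0]
    - [0,0.005,0]
    - [0,0.006,0]
  gripper: [10,10,10,10,10]

```text
time_s: 25.4
ee_pos: [0.4384, 0.3149, 0.1793]
tool_rot: [0.707, -0.707, 0.006, -0.006]
contact_force: [0.6, -0.7, -0.4]
finger_gap: 0.0145
```

send_rows:
  offset:
    - [1,0,41.5]
    - [0,0,0]
    - [0,0,0]
  angular:
    - [0,0.005,0]
    - [0,0,0]
    - [0,0,0]
  gripper: [10,10,10]

```text
time_s: 25.7
ee_pos: [0.44, 0.355, 0.1788]
tool_rot: [-0.707, 0.707, -0.007, 0.007]
contact_force: [-0.2, -0.8, -0.8]
finger_gap: 0.0148
```

```bash
python3 plan.py 10 .442,.357,.0708,-.0235
```

```text
{"offset": [[0.6, 36.0, 0.7], [0.7, 36.0, 0.7], [0.6, 36.0, 0.7]], "angular": [[0.0, 0.001, -0.0], [0.0, 0.001, -0.0], [0.0, 0.001, -0.0]], "gripper": [10.0, 10.0, 10.0]}
end [0.442  0.357  0.0708] n 3
```

send_rows:
  offset:
    - [0.5,36,0.5]
    - [0.5,36,0.5]
    - [0.5,36,0]
    - [0,0,0]
    - [8,0,0]
  angular:
    - [0,0.003,0]
    - [0,0,0]
    - [0,0,0]
    - [0,0,0]
    - [0,0,0]
  gripper: [10,10,10,10,10]

```text
time_s: 26.2
ee_pos: [0.4494, 0.354, 0.0708]
tool_rot: [-0.707, 0.707, -0.009, 0.009]
contact_force: [-0.2, -0.7, -0.9]
finger_gap: 0.0144
```

send_rows:
  offset:
    - [8,0,0]
    - [6,0,0]
    - [6,0,0]
    - [6,0,0]
    - [6,0,0]
  angular:
    - [0,0,0]
    - [0,0,0]
    - [0,0,0]
    - [0,0,0]
    - [0,0,0]
  gripper: [10,10,10,10,10]

```text
time_s: 26.7
ee_pos: [0.4824, 0.3545, 0.0709]
tool_rot: [0.707, -0.707, 0.009, -0.009]
contact_force: [-1.0, -0.3, -0.8]
finger_gap: 0.0142
```

send_rows:
  offset:
    - [6,0,0]
    - [6,0,0]
    - [6,0,0]
    - [6,0,0]
    - [0,0,0]
  angular:
    - [0,0,0]
    - [0,0,0]
    - [0,0,0]
    - [0,0,0]
    - [0,0,0]
  gripper: [10,10,10,10,10]

```text
time_s: 27.2
ee_pos: [0.5066, 0.3531, 0.0704]
tool_rot: [-0.706, 0.708, -0.009, 0.009]
contact_force: [1.7, -6.2, -0.7]
finger_gap: 0.0145
```

send_rows:
  offset:
    - [6,0,0]
    - [6,0,0]
    - [4,0,0]
    - [2,0,0]
    - [0,0,0]
  angular:
    - [0,0,0]
    - [0,0,0]
    - [0,0,0]
    - [0,0,0]
    - [0,0,0]
  gripper: [10,10,10,10,10]

```text
time_s: 27.7
ee_pos: [0.5241, 0.3526, 0.0705]
tool_rot: [-0.706, 0.708, -0.009, 0.009]
contact_force: [0.6, -5.0, -1.9]
finger_gap: 0.0142
```

send_rows:
  offset:
    - [2,0,0]
    - [2,0,0]
    - [2,0,0]
    - [2,0,0]
    - [0,0,0]
  angular:
    - [0,0,0]
    - [0,0,0]
    - [0,0,0]
    - [0,0,0]
    - [0,0,0]
  gripper: [10,10,10,10,10]

```text
time_s: 28.2
ee_pos: [0.5325, 0.3531, 0.0708]
tool_rot: [-0.707, 0.707, -0.009, 0.009]
contact_force: [3.6, -3.5, -1.5]
finger_gap: 0.0146
```

send_rows:
  offset:
    - [2,0,0]
    - [2,0,0]
    - [0,0,0]
  angular:
    - [0,0,0]
    - [0,0,0]
    - [0,0,0]
  gripper: [10,10,10]

```text
time_s: 28.5
ee_pos: [0.5331, 0.3531, 0.0708]
tool_rot: [-0.707, 0.707, -0.01, 0.007]
contact_force: [-17.9, -2.5, 12.0]
finger_gap: 0.0149
```

send_rows:
  offset:
    - [2,0,0]
    - [1,0,0]
    - [0,0,0]
  angular:
    - [0,0,0]
    - [0,0,0]
    - [0,0,0]
  gripper: [10,10,10]

```text
time_s: 28.8
ee_pos: [0.5332, 0.3531, 0.0709]
tool_rot: [0.707, -0.707, 0.012, -0.005]
contact_force: [-34.6, -3.5, 26.0]
finger_gap: 0.0148
```

Home. Release and look from both cameras.

send_rows:
  offset:
    - [0,0,0]
    - [0,0,0]
    - [0,0,0]
    - [0,-20,0]
    - [0,-40,0]
  angular:
    - [0,0,0]
    - [0,0,0]
    - [0,0,0]
    - [0,0,0]
    - [0,0,0]
  gripper: [36,36,36,36,36]

```text
time_s: 29.3
ee_pos: [0.5378, 0.3525, 0.129]
tool_rot: [-0.706, 0.708, -0.01, 0.007]
contact_force: [1.0, 0.8, 0.3]
finger_gap: 0.0361
```

send_rows:
  offset:
    - [0,-40,0]
    - [-40,-10,0]
    - [-45,-10,0]
    - [-45,-10,0]
    - [-45,0,0]
  angular:
    - [0,0,0]
    - [0,0,0]
    - [0,0,0]
    - [0,0,0]
    - [0,0,0]
  gripper: [36,36,36,36,36]

```text
time_s: 29.8
ee_pos: [0.363, 0.3576, 0.2019]
tool_rot: [0.708, -0.706, 0.008, -0.01]
contact_force: [0.1, 0.6, 0.0]
finger_gap: 0.0358
```

send_rows:
  offset:
    - [0,0,-40]
    - [0,0,-45]
    - [0,0,-45]
    - [0,0,-45]
    - [0,0,-45]
  angular:
    - [0,0,0]
    - [0,0,0]
    - [0,0,0]
    - [0,0,0]
    - [0,0,0]
  gripper: [85,85,85,85,85]

```text
time_s: 30.3
ee_pos: [0.3583, 0.1361, 0.201]
tool_rot: [0.707, -0.707, 0.008, -0.009]
contact_force: [1.4, 0.4, -0.3]
finger_gap: 0.085
```

```bash
python3 m1.py 2>/dev/null; python3 m3.py k .012 .545 .224;python3 m3.py k .012 .544 .29;python3 m3.py k .012 .546 .355; python3 -c "
from h import *
print(bot.observe())
t=cv2.imread('pics/sidek.png')[:,:,::-1]; crop(t,230,170,350,270,6,'pics/sk.png')
t=cv2.imread('pics/topk.png')[:,:,::-1]; crop(t,185,200,365,300,4,'pics/tk.png')"
```

```text
cart 0.98 ['top', 'side'] [0.5491 0.3581 0.0036 0.0997] [0.5532 0.3897 0.4591 0.6084] [0.5477 0.3608 0.0226 1.1364]
cart 0.74 ['top', 'side'] [0.545  0.2263 0.0078 0.0742] [0.549  0.2531 0.4798 0.3676] [ 0.5444  0.2276 -0.0342  0.7412]
cart 0.64 ['top', 'side'] [0.5468 0.2908 0.0236 0.0649] [0.5437 0.3275 0.8352 0.6104] [ 0.5461  0.2935 -0.0288  1.1285]
cart 0.6 ['top'] [ 0.4718  0.0689 -1.0782  0.378 ]
cup 0.68 ['top'] [ 0.6114  0.3331 -0.4668  0.8743]
cup 0.58 ['top', 'side'] [ 0.4597 -0.0624 -0.1823  0.0628] [ 0.4573 -0.0642 -0.1988  0.0474] [ 0.459  -0.0625 -0.1815  0.1401]
stand 0.73 ['top', 'side'] [ 0.4725  0.0674 -0.1354  0.0764] [ 0.4702  0.0643 -0.1229  0.3844] [ 0.4716  0.0675 -0.1283  0.4731]
dock 0.77 ['top', 'side'] [ 0.5215  0.2918 -0.0057  0.527 ] [ 0.5163  0.2876 -0.0315  0.6495] [ 0.5184  0.2902 -0.028   1.2146]
dock 0.62 ['top'] [ 0.5675 -0.0819  2.2352 10.9558]
key []
top 0.81 [ 5.442e-01  2.244e-01 -3.000e-04  1.484e-01]
side 0.7 [0.5426 0.2315 0.3366 0.3678]
both [ 0.5421  0.224  -0.0091  0.5533]
top 0.59 [0.5449 0.2891 0.0255 0.0878]
side 0.72 [0.5403 0.3102 0.
[... 163 characters left out ...]
7]
{'time_s': 31.5, 'joint_positions': array([ 1.53075526e-01,  4.49878294e-02, -4.52600076e-01,  1.07316356e+00,
        1.72162322e-05,  1.77970888e-01]), 'qd': array([ 1.02118024e-03,  2.15738403e-05,  3.44071377e-04, -1.11457707e-04,
        3.10019404e-04,  1.04444444e-03]), 'joint_efforts': array([ 1.70525385e-02, -4.09227991e+01,  3.65526831e+01,  1.57148543e-04,
        2.96106364e-04,  1.24508110e-04]), 'ee_pos': array([0.35846853, 0.13747081, 0.20080307]), 'tool_rot': array([ 0.70706062, -0.70704338,  0.00878697, -0.00881626]), 'contact_force': array([ 0.82199382, -0.52861261, -0.30214853]), 'moment': array([-0.00311031, -0.01154151,  0.0311345 ]), 'finger_gap': 0.0852387431497181}
```

View pics/sk.png

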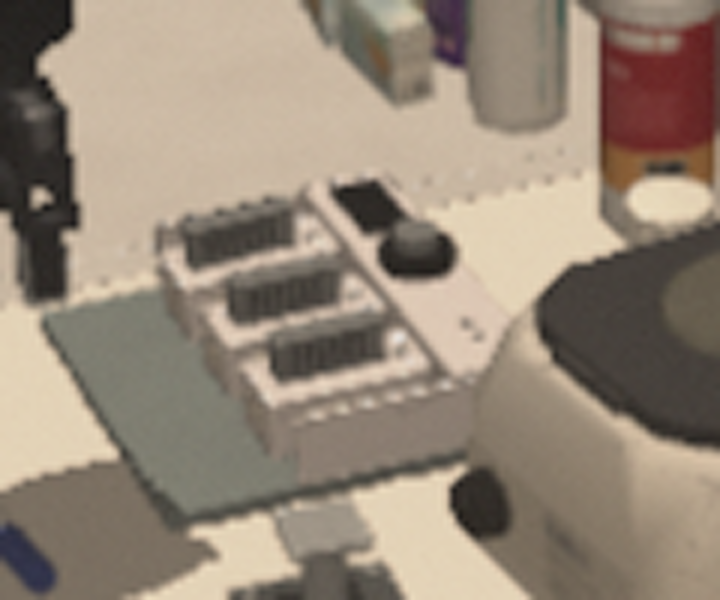

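View pics/tk.png

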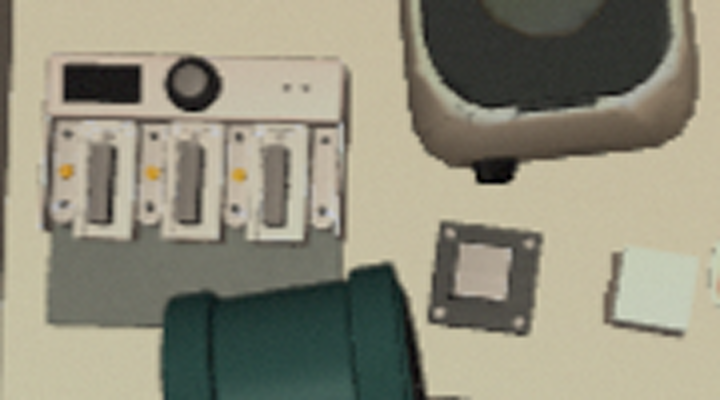

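```bash
cat > kin.py <<'E'
import numpy as np
from scipy.optimize import least_squares
J=np.array([[.98971,.26352,-.048916,1.25941],[-.62952,.187624,-.300403,1.08261],[-.904884,.383889,-.108457,1.078613],[.153076,.044988,-.4526,1.073164]])
P=np.array([[.21671,.47791,.24783],[.4187,-.2045,.19453],[.4143,-.3979,.1602],[.35847,.13747,.2008]])
rho=[];lat=[]
for j,p in zip(J,P):
    c,s=np.cos(j[0]),np.sin(j[0]); rho.append(c*p[0]+s*p[1]); lat.append(-s*p[0]+c*p[1])
rho=np.array(rho)
print('rho',rho.round(4),'lat',np.round(lat,4),'phi',(J[:,1]-J[:,2]+J[:,3]).round(4))
def f(x,J=J):
    L1,L2,H,b=x
    th=J[:,1]-J[:,2]
    return L1*np.sin(J[:,1])+L2*np.cos(th+b), H+L1*np.cos(J[:,1])-L2*np.sin(th+b)
for L0 in [(.4,.4,0,0),(.6,.5,-.1,0.1),(.45,.45,.1,-.3)]:
    r=least_squares(lambda x:np.r_[f(x)[0]-rho,f(x)[1]-P[:,2]],L0,method='trf'); print(r.x.round(4),r.fun.round(4))
E
python3 kin.py
```

```text
rho [0.5184 0.4588 0.5688 0.3752] lat [0.0812 0.0812 0.08   0.0812] phi [1.5718 1.5706 1.571  1.5708]
[ 0.5857  0.3707 -0.2587 -0.1519] [ 0.      0.0003 -0.0001 -0.0002 -0.0003 -0.0001  0.0004 -0.    ]
[ 0.5857  0.3707 -0.2587 -0.1519] [ 0.      0.0003 -0.0001 -0.0002 -0.0003 -0.0001  0.0004 -0.    ]
[ 0.5857  0.3707 -0.2587 -0.1519] [ 0.      0.0003 -0.0001 -0.0002 -0.0003 -0.0001  0.0004 -0.    ]
```

```bash
python3 plan.py 85 .42,.07,.24,-1.761,.785
```

```text
{"offset": [[4.2, -2.6, -4.4], [4.8, -2.3, -4.0], [5.2, -1.9, -3.6], [5.7, -1.5, -3.0], [6.0, -1.2, -2.5]], "angular": [[-0.045, 0.109, -0.038], [-0.045, 0.109, -0.039], [-0.046, 0.109, -0.038], [-0.045, 0.109, -0.038], [-0.045, 0.109, -0.038]], "gripper": [85.0, 85.0, 85.0, 85.0, 85.0]}
{"offset": [[6.4, -0.8, -1.8], [6.5, -0.5, -1.2], [6.6, -0.3, -0.4], [6.6, 0.0, 0.2], [6.5, 0.3, 1.0]], "angular": [[-0.045, 0.11, -0.038], [-0.045, 0.109, -0.039], [-0.045, 0.109, -0.038], [-0.046, 0.109, -0.038], [-0.045, 0.109, -0.038]], "gripper": [85.0, 85.0, 85.0, 85.0, 85.0]}
{"offset": [[6.4, 0.4, 1.7], [6.2, 0.6, 2.4], [5.8, 0.6, 3.1], [5.4, 0.8, 3.7], [5.0, 0.7, 4.3]], "angular": [[-0.045, 0.109, -0.039], [-0.045, 0.109, -0.038], [-0.045, 0.109, -0.038], [-0.045, 0.109, -0.038], [-0.045, 0.109, -0.039]], "gripper": [85.0, 85.0, 85.0, 85.0, 85.0]}
end [0.42 0.07 0.24] n 15
```

send_rows:
  offset:
    - [4,-2.5,-4.5]
    - [5,-2.5,-4]
    - [5,-2,-3.5]
    - [5.5,-1.5,-3]
    - [6,-1,-2.5]
  angular:
    - [-0.045,0.109,-0.038]
    - [-0.045,0.109,-0.038]
    - [-0.046,0.109,-0.038]
    - [-0.045,0.109,-0.038]
    - [-0.045,0.109,-0.038]
  gripper: [85,85,85,85,85]

```text
time_s: 32.0
ee_pos: [0.3787, 0.1149, 0.2142]
tool_rot: [-0.591, 0.75, -0.134, 0.265]
contact_force: [0.1, 0.7, 0.5]
finger_gap: 0.0851
```

send_rows:
  offset:
    - [6.5,-1,-2]
    - [6.5,-0.5,-1]
    - [6.5,-0.5,-0.5]
    - [6.5,0,0]
    - [6.5,0.5,1]
  angular:
    - [-0.045,0.11,-0.038]
    - [-0.045,0.109,-0.038]
    - [-0.046,0.109,-0.038]
    - [-0.045,0.109,-0.038]
    - [-0.045,0.109,-0.038]
  gripper: [85,85,85,85,85]

```text
time_s: 32.5
ee_pos: [0.399, 0.0924, 0.2272]
tool_rot: [-0.418, 0.722, -0.245, 0.494]
contact_force: [0.6, -0.0, -0.3]
finger_gap: 0.0849
```

send_rows:
  offset:
    - [6.5,0.5,1.5]
    - [6,0.5,2.5]
    - [6,0.5,3]
    - [5.5,1,3.5]
    - [5,0.5,4.5]
  angular:
    - [-0.045,0.11,-0.038]
    - [-0.045,0.109,-0.038]
    - [-0.046,0.109,-0.038]
    - [-0.045,0.109,-0.038]
    - [-0.045,0.109,-0.038]
  gripper: [85,85,85,85,85]

```text
time_s: 33.0
ee_pos: [0.4194, 0.0698, 0.2403]
tool_rot: [-0.206, 0.624, -0.333, 0.676]
contact_force: [-0.2, -0.1, -0.5]
finger_gap: 0.0848
```

```bash
python3 -c "
from h import *
print(bot.observe()['joint_positions'],bot.observe()['ee_pos'])
for n in('top','side'): cv2.imwrite(f'pics/{n}l.png',bot.get_image(n)[:,:,::-1])
t=cv2.imread('pics/sidel.png')[:,:,::-1]; crop(t,150,50,400,350,2,'pics/sl.png')"
python3 plan.py 85 .476,.023,.128,-1.761,.785  .4595,-.060,.0445,-1.761,.785
```

```text
[ 0.35526768  0.41513543 -0.09987003  1.53771912 -0.64623412  2.28537268] [0.41939426 0.06975199 0.24032786]
{"offset": [[-13.4, 25.8, 16.1], [-13.5, 25.9, 16.0], [-13.4, 25.9, 16.0], [-13.4, 25.9, 15.9], [0.3, 39.6, -0.2]], "angular": [[0.001, -0.0, -0.0], [0.001, -0.0, -0.0], [0.002, -0.0, -0.0], [0.001, -0.0, -0.0], [-0.0, -0.0, -0.0]], "gripper": [85.0, 85.0, 85.0, 85.0, 85.0]}
{"offset": [[0.3, 39.7, -0.1], [0.3, 39.6, -0.2]], "angular": [[-0.0, -0.0, -0.0], [-0.0, -0.0, -0.0]], "gripper": [85.0, 85.0]}
end [ 0.4595 -0.06    0.0445] n 7
```

View pics/sl.png

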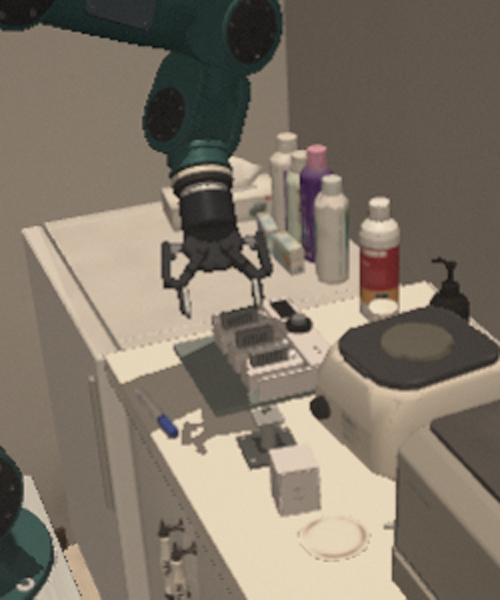

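View pics/topl.png

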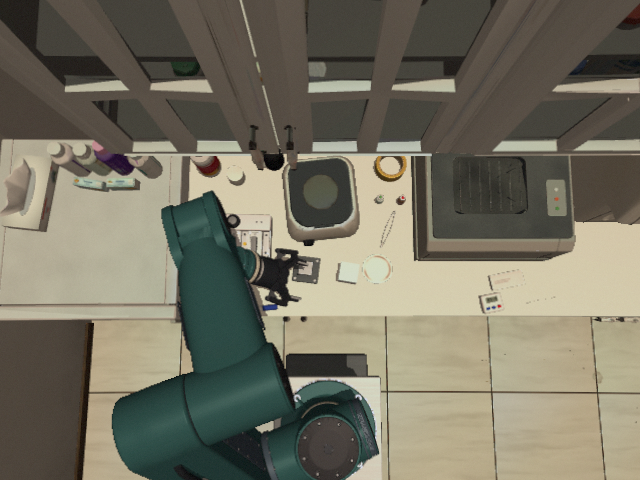

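send_rows:
  offset:
    - [-13.5,26,16]
    - [-13.5,26,16]
    - [-13.5,26,16]
    - [-13.5,26,16]
    - [0,0,0]
  angular:
    - [0.001,0,0]
    - [0.001,0,0]
    - [0.001,0,0]
    - [0.001,0,0]
    - [0,0,0]
  gripper: [75,75,75,75,75]

```text
time_s: 33.6
ee_pos: [0.4749, 0.0222, 0.1262]
tool_rot: [-0.209, 0.626, -0.332, 0.674]
contact_force: [0.4, -0.7, 0.5]
finger_gap: 0.0749
```

send_rows:
  offset:
    - [0,35,0]
    - [0,0,0]
  angular:
    - [0,0,0]
    - [0,0,0]
  gripper: [75,75]

```text
time_s: 33.8
ee_pos: [0.4689, -0.002, 0.103]
tool_rot: [-0.209, 0.626, -0.332, 0.675]
contact_force: [-0.0, 0.5, 0.2]
finger_gap: 0.0749
```

```bash
python3 -c "
from h import *
for n in('top','side'): cv2.imwrite(f'pics/{n}m.png',bot.get_image(n)[:,:,::-1])
t=cv2.imread('pics/sidem.png')[:,:,::-1]; crop(t,220,200,340,330,5,'pics/sm.png')
t=cv2.imread('pics/topm.png')[:,:,::-1]; crop(t,240,220,400,310,5,'pics/tm.png')"
python3 plan.py 75  .4595,-.060,.0445,-1.761,.785
```

```text
{"offset": [[0.1, 28.4, 0.2], [0.1, 28.4, 0.2], [0.0, 28.4, 0.2]], "angular": [[-0.001, 0.001, -0.001], [-0.0, 0.0, -0.001], [-0.001, 0.001, -0.0]], "gripper": [75.0, 75.0, 75.0]}
end [ 0.4595 -0.06    0.0445] n 3
```

View pics/sm.png

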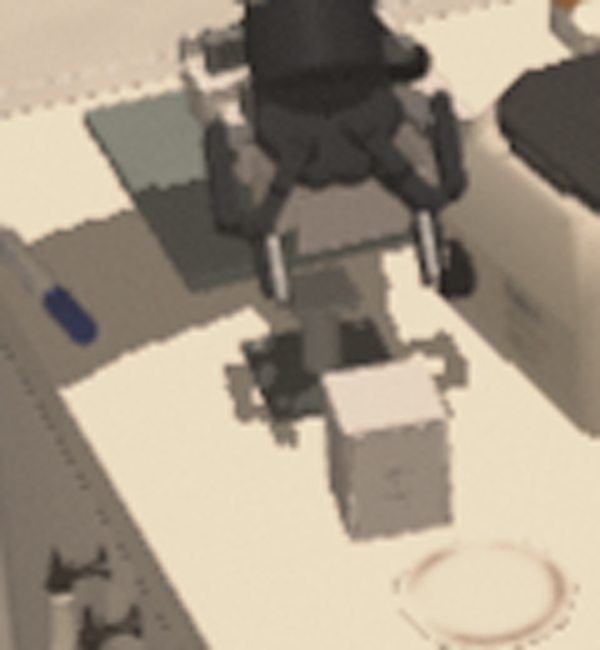

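View pics/tm.png

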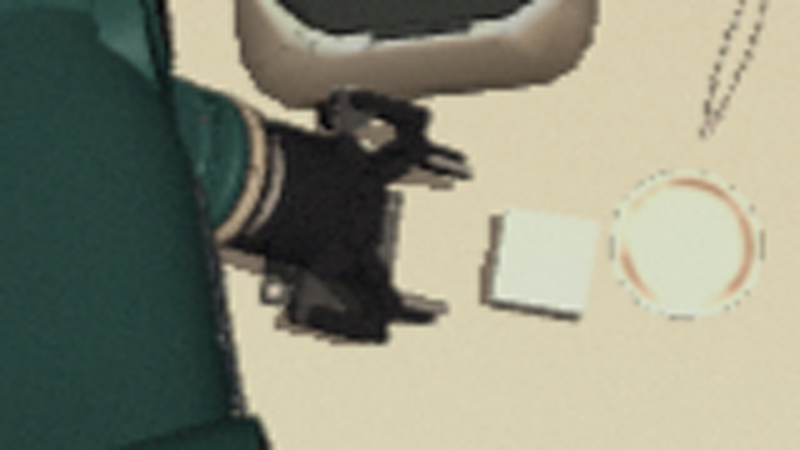

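send_rows:
  offset:
    - [0,28.5,0]
    - [0,28.5,0]
    - [0,28.5,0.5]
    - [0,0,0]
    - [0,0,0]
  angular:
    - [0,0,0]
    - [0,0,0]
    - [0,0,0]
    - [0,0,0]
    - [0,0,0]
  gripper: [75,75,75,75,75]

```text
time_s: 34.4
ee_pos: [0.4602, -0.0598, 0.044]
tool_rot: [-0.209, 0.624, -0.331, 0.676]
contact_force: [-0.0, 0.5, 0.1]
finger_gap: 0.0747
```

send_rows:
  offset:
    - [0,0,0]
    - [0,0,0]
    - [0,0,0]
    - [0,0,0]
    - [0,0,0]
  angular:
    - [0,0,0]
    - [0,0,0]
    - [0,0,0]
    - [0,0,0]
    - [0,0,0]
  gripper: [50,50,50,50,50]
  grip_force: 30

```text
time_s: 34.9
ee_pos: [0.4608, -0.0595, 0.0441]
tool_rot: [-0.21, 0.624, -0.331, 0.676]
contact_force: [0.2, 6.1, 7.8]
finger_gap: 0.0557
```

```bash
python3 -c "
from h import *
for n in('top','side'): cv2.imwrite(f'pics/{n}n.png',bot.get_image(n)[:,:,::-1])
t=cv2.imread('pics/siden.png')[:,:,::-1]; crop(t,220,200,340,330,5,'pics/sn.png')
print(bot.observe()['joint_positions'])"
python3 plan.py 50  .44,-.065,.16,-1.67,0 .395,-.07,.16,-1.571,-.785
```

```text
[ 0.09077321  0.54796042 -0.46605454  0.821123   -0.74599096  1.95336053]
{"offset": [[12.6, -10.8, -2.7], [11.3, -12.2, -2.9], [9.9, -13.3, -2.9], [8.2, -14.4, -2.9], [6.6, -15.2, -3.0]], "angular": [[0.005, -0.012, 0.112], [0.004, -0.012, 0.112], [0.005, -0.012, 0.111], [0.004, -0.012, 0.112], [0.005, -0.012, 0.112]], "gripper": [50.0, 50.0, 50.0, 50.0, 50.0]}
{"offset": [[4.8, -15.9, -2.9], [2.9, -16.3, -2.9], [1.3, -0.0, -6.3], [1.3, -0.1, -6.4], [1.2, -0.2, -6.4]], "angular": [[0.005, -0.012, 0.112], [0.004, -0.012, 0.111], [-0.006, -0.013, 0.112], [-0.005, -0.014, 0.112], [-0.006, -0.013, 0.112]], "gripper": [50.0, 50.0, 50.0, 50.0, 50.0]}
{"offset": [[1.0, -0.3, -6.3], [0.9, -0.4, -6.4], [0.8, -0.4, -6.4], [0.6, -0.5, -6.5]], "angular": [[-0.005, -0.014, 0.112], [-0.006, -0.013, 0.113], [-0.005, -0.014, 0.112], [-0.006, -0.013, 0.112]], "gripper": [50.0, 50.0, 50.0, 50.0]}
end [ 0.395 -0.07   0.16 ] n 14
```

View pics/sn.png

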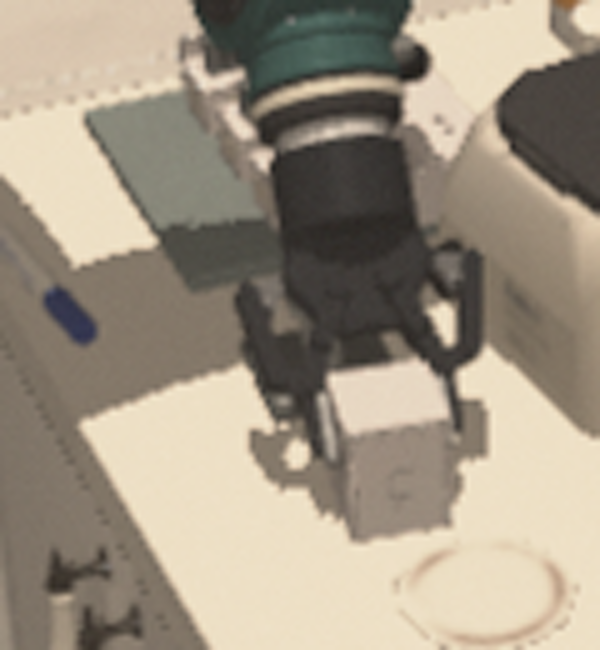

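send_rows:
  offset:
    - [20,-20,0]
    - [12,-11,-2.5]
    - [11,-12,-3]
    - [10,-13.5,-3]
    - [8,-14.5,-3]
  angular:
    - [0,0,0]
    - [0.005,-0.012,0.112]
    - [0.005,-0.012,0.112]
    - [0.005,-0.012,0.112]
    - [0.005,-0.012,0.112]
  gripper: [50,50,50,50,50]

```text
time_s: 35.5
ee_pos: [0.4484, -0.0617, 0.139]
tool_rot: [-0.37, 0.548, -0.45, 0.6]
contact_force: [0.3, 0.8, -2.1]
finger_gap: 0.0557
```

send_rows:
  offset:
    - [6.5,-15,-3]
    - [5,-16,-3]
    - [3,-16.5,-3]
    - [1.5,0,-6.5]
    - [1.5,0,-6.5]
  angular:
    - [0.005,-0.012,0.112]
    - [0.005,-0.012,0.112]
    - [0.005,-0.012,0.112]
    - [-0.006,-0.013,0.112]
    - [-0.006,-0.013,0.112]
  gripper: [50,50,50,50,50]

```text
time_s: 36.0
ee_pos: [0.4262, -0.0666, 0.1887]
tool_rot: [0.537, -0.421, 0.57, -0.458]
contact_force: [0.5, 0.0, -1.7]
finger_gap: 0.0559
```

send_rows:
  offset:
    - [1,0,-6.5]
    - [1,0,-6.5]
    - [1,-0.5,-6.5]
    - [1,-0.5,-6.5]
    - [0.5,-0.5,-6.5]
  angular:
    - [-0.006,-0.013,0.112]
    - [-0.006,-0.013,0.112]
    - [-0.006,-0.013,0.112]
    - [-0.006,-0.013,0.112]
    - [-0.006,-0.013,0.112]
  gripper: [50,50,50,50,50]

```text
time_s: 36.5
ee_pos: [0.3934, -0.0706, 0.1876]
tool_rot: [0.653, -0.269, 0.654, -0.27]
contact_force: [0.3, -0.0, -1.8]
finger_gap: 0.0558
```

```bash
python3 -c "
from h import *
for n in('top','side'): cv2.imwrite(f'pics/{n}o.png',bot.get_image(n)[:,:,::-1])
t=cv2.imread('pics/sideo.png')[:,:,::-1]; crop(t,200,100,400,350,3,'pics/so.png')
print(bot.observe()['joint_positions'])"
python3 plan.py 50  .395,-.07,.05,-1.571,-.785
```

```text
[-0.76030019  0.41141743 -0.30215617  1.46638202  0.53978953  0.64306325]
{"offset": [[23.9, 24.1, 0.7], [23.8, 24.1, 0.6], [23.9, 24.2, 0.6], [23.8, 24.2, 0.6]], "angular": [[0.0, -0.002, -0.001], [0.001, -0.001, -0.002], [0.0, -0.002, -0.001], [0.001, -0.002, -0.001]], "gripper": [50.0, 50.0, 50.0, 50.0]}
end [ 0.395 -0.07   0.05 ] n 4
```

View pics/so.png

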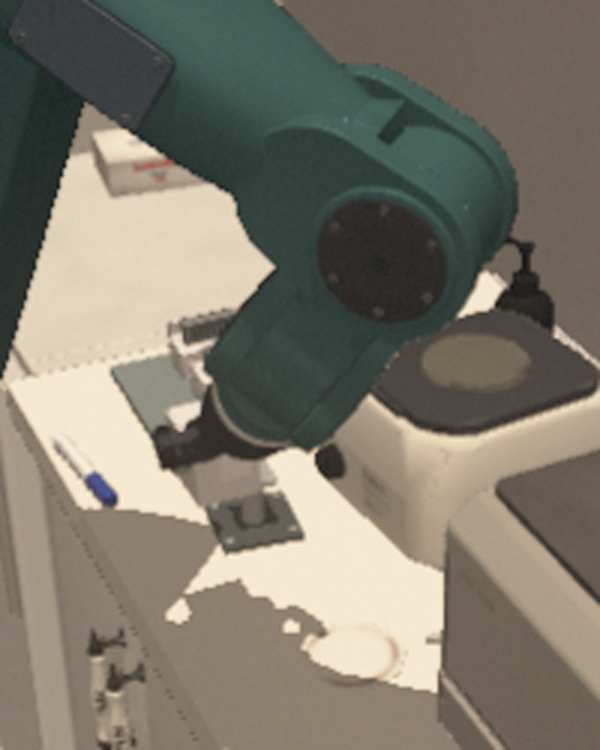

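View pics/topo.png

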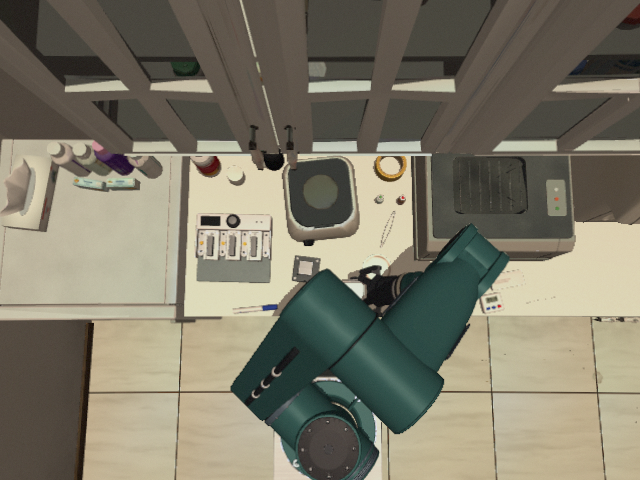

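```bash
cat > fk.py <<'E'
import numpy as np
from scipy.optimize import least_squares
D=[([.35527,.41514,-.09987,1.53772,-.64623,2.28537],[.41939,.06975,.24033]),
([.09077,.54796,-.46605,.82112,-.74599,1.95336],[.4608,-.0595,.0441]),
([-.76030,.41142,-.30216,1.46638,.53979,.64306],[.3934,-.0706,.1876]),
([.98971,.26352,-.048916,1.25941,0,0],[.21671,.47791,.24783]),([.153076,.044988,-.4526,1.073164,0,0],[.35847,.13747,.2008])]
def fk(x,j):
    H,d45,L5,lat,lat2,s=x; L1,L2,b=.5857,.3707,-.1519
    th=j[1]-j[2]; ph=th+j[3]
    r=L1*np.sin(j[1])+L2*np.cos(th+b); z=H+L1*np.cos(j[1])-L2*np.sin(th+b)
    u=np.array([np.cos(ph),0,-np.sin(ph)]); l=np.array([0,1,0])
    j4=np.array([r,lat,z]); j5=j4+d45*u; d=np.cos(j[4])*u+s*np.sin(j[4])*l
    c,sn=np.cos(j[0]),np.sin(j[0]); A=np.array([[c,-sn,0],[sn,c,0],[0,0,1]])
    return A@j4,A@j5,A@(j5+L5*d)
if __name__=='__main__':
  for s in(1,-1):
    r=least_squares(lambda x:np.concatenate([fk([*x,.0812,0,s],j)[2]-p for j,p in D]),[.16,.15,.27])
    print(s,r.x,np.abs(r.fun).max())
    x=[*r.x,.0812,0,s]
    for j,p in D: print([v.round(3) for v in fk(x,j)])
E
python3 fk.py
```

```text
1 [0.15541992 0.14483899 0.26887508] 0.003451033176858964
[array([0.518, 0.279, 0.56 ]), array([0.455, 0.255, 0.431]), array([0.418, 0.069, 0.241])]
[array([0.537, 0.13 , 0.374]), array([0.499, 0.127, 0.234]), array([ 0.464, -0.059,  0.044])]
[array([ 0.453, -0.319,  0.495]), array([ 0.393, -0.262,  0.376]), array([ 0.393, -0.071,  0.187])]
[array([0.217, 0.478, 0.662]), array([0.217, 0.478, 0.517]), array([0.217, 0.478, 0.248])]
[array([0.358, 0.137, 0.615]), array([0.358, 0.137, 0.47 ]), array([0.358, 0.137, 0.201])]
-1 [ 0.14116152  0.58030971 -0.24220891] 0.07288324801825669
[array([0.518, 0.279, 0.545]), array([0.266, 0.185, 0.031]), array([0.401, 0.08 , 0.203])]
[array([0.537, 0.13 , 0.36 ]), array([ 0.386,  0.117, -0.2  ]), array([ 0.447, -0.043, -0.029])]
[array([ 0.453, -0.319,  0.481]), array([ 0.212, -0.09 ,  0.005]), array([ 0.384, -0.082,  0.175])]
[array([0.217, 0.478, 0.647]), array([0.216, 0.477, 0.067]), array([0.217, 0.478, 0.309])]
[array([0.358, 0.137, 0.601]), array([0.358, 0.137, 0.02 ]), array([0.358, 0.137, 0.263])]
```

```bash
python3 plan.py 50 .395,-.06,.06,-1.971,-.785
```

```text
{"offset": [[20.4, 24.1, 0.7], [20.2, 24.2, 0.3], [20.3, 24.2, 0.0], [20.2, 24.2, -0.3]], "angular": [[0.071, 0.069, -0.001], [0.072, 0.069, -0.001], [0.071, 0.069, -0.001], [0.071, 0.069, -0.001]], "gripper": [50.0, 50.0, 50.0, 50.0]}
end [ 0.395 -0.06   0.06 ] n 4
```

send_rows:
  offset:
    - [20,24,0.5]
    - [20,24,0.5]
    - [20,24,0]
    - [20,24,-0.5]
    - [0,0,0]
  angular:
    - [0.071,0.069,0]
    - [0.071,0.069,0]
    - [0.071,0.069,0]
    - [0.071,0.069,0]
    - [0,0,0]
  gripper: [50,50,50,50,50]

```text
time_s: 37.1
ee_pos: [0.394, -0.0574, 0.061]
tool_rot: [0.587, -0.136, 0.694, -0.395]
contact_force: [-1.3, 0.4, 0.1]
finger_gap: 0.0552
```

```bash
python3 -c "
from h import *
from fk import fk
for n in('top','side'): cv2.imwrite(f'pics/{n}p.png',bot.get_image(n)[:,:,::-1])
t=cv2.imread('pics/sidep.png')[:,:,::-1]; crop(t,200,130,400,350,3,'pics/sp.png')
o=bot.observe();print(o['joint_positions'],o['ee_pos'],fk([.15542,.14484,.26888,.0812,0,1],o['joint_positions']))"
python3 plan.py 50  .395,-.06,.035,-1.971,-.785
```

```text
[-0.8337782   0.41654465 -0.69894021  0.85445939  0.6952177   0.98493025] [ 0.39531062 -0.05881657  0.06328495] (array([ 0.36154899, -0.27752279,  0.38660371]), array([ 0.32371767, -0.23584165,  0.25314922]), array([ 0.3973207 , -0.06066903,  0.06290306]))
{"offset": [[20.8, 19.2, 0.1]], "angular": [[0.002, 0.005, 0.0]], "gripper": [50.0]}
end [ 0.395  -0.0599  0.035 ] n 1
```

View pics/sp.png

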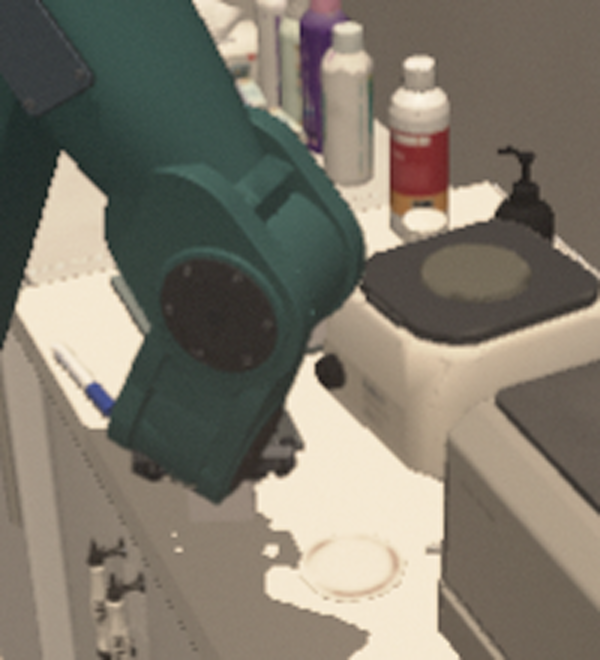

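View pics/topp.png

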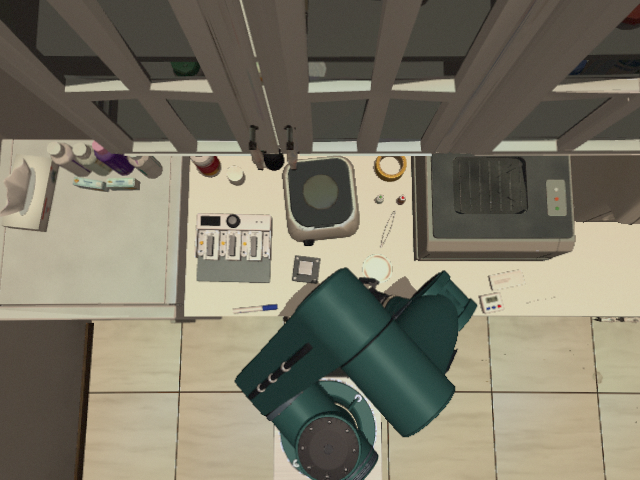

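send_rows:
  offset:
    - [10,10,0]
    - [8,8,0]
    - [1.5,1.5,0]
    - [0,0,0]
  angular:
    - [0,0,0]
    - [0,0,0]
    - [0,0,0]
    - [0,0,0]
  gripper: [50,50,50,50]

```text
time_s: 37.6
ee_pos: [0.3959, -0.0596, 0.0353]
tool_rot: [0.588, -0.136, 0.693, -0.395]
contact_force: [-0.7, 0.2, -0.7]
finger_gap: 0.0554
```

send_rows:
  offset:
    - [1,1,0]
    - [0,0,0]
  angular:
    - [0,0,0]
    - [0,0,0]
  gripper: [50,50]

```text
time_s: 37.8
ee_pos: [0.3956, -0.0594, 0.0335]
tool_rot: [0.588, -0.136, 0.693, -0.395]
contact_force: [-0.1, -0.7, 0.9]
finger_gap: 0.0557
```

send_rows:
  offset:
    - [1,1,0]
    - [0,0,0]
  angular:
    - [0,0,0]
    - [0,0,0]
  gripper: [50,50]

```text
time_s: 38.0
ee_pos: [0.3961, -0.0596, 0.0328]
tool_rot: [0.588, -0.135, 0.693, -0.395]
contact_force: [-2.0, -6.4, 20.9]
finger_gap: 0.0556
```

send_rows:
  offset:
    - [1,1,0]
    - [0,0,0]
  angular:
    - [0,0,0]
    - [0,0,0]
  gripper: [50,50]

```text
time_s: 38.2
ee_pos: [0.3961, -0.0595, 0.0319]
tool_rot: [0.588, -0.134, 0.693, -0.395]
contact_force: [-6.9, -11.0, 36.5]
finger_gap: 0.0557
```

send_rows:
  offset:
    - [-1,-1,0]
    - [0,0,0]
    - [0,0,0]
    - [0,0,0]
  angular:
    - [0,0,0]
    - [0,0,0]
    - [0,0,0]
    - [0,0,0]
  gripper: [72,72,72,72]

```text
time_s: 38.6
ee_pos: [0.3952, -0.0591, 0.0316]
tool_rot: [0.588, -0.136, 0.693, -0.395]
contact_force: [0.7, -0.2, 0.3]
finger_gap: 0.0719
```

send_rows:
  offset:
    - [0,-25,0]
    - [0,-40,0]
    - [0,-40,0]
    - [0,-40,0]
    - [0,0,0]
  angular:
    - [0,0,0]
    - [0,0,0]
    - [0,0,0]
    - [0,0,0]
    - [0,0,0]
  gripper: [72,72,72,72,72]

```text
time_s: 39.1
ee_pos: [0.3554, -0.1571, 0.1359]
tool_rot: [0.588, -0.135, 0.692, -0.397]
contact_force: [1.7, -0.9, -0.6]
finger_gap: 0.0717
```

```bash
python3 -c "
from h import *
from fk import fk
for n in('top','side'): cv2.imwrite(f'pics/{n}q.png',bot.get_image(n)[:,:,::-1])
t=cv2.imread('pics/sideq.png')[:,:,::-1]; crop(t,200,130,400,350,3,'pics/sq.png')"
python3 plan.py 72  .40,-.02,.25,-1.971,0 .46,.03,.20,-1.971,.785
```

```text
{"offset": [[-26.0, 2.5, -1.5], [-26.0, -0.4, -1.5], [-25.9, -3.3, -1.5], [-25.3, -6.2, -1.6], [-24.5, -9.0, -1.5]], "angular": [[-0.0, 0.0, -0.112], [-0.001, 0.0, -0.112], [-0.0, 0.001, -0.113], [-0.0, 0.0, -0.112], [-0.001, 0.0, -0.112]], "gripper": [72.0, 72.0, 72.0, 72.0, 72.0]}
{"offset": [[-23.3, -11.7, -1.6], [-21.9, -14.2, -1.6], [-9.9, 7.1, 5.1], [-10.7, 6.0, 5.1], [-11.2, 4.8, 5.1]], "angular": [[-0.0, 0.001, -0.112], [-0.0, -0.0, -0.113], [-0.0, -0.0, -0.112], [-0.0, -0.0, -0.112], [-0.0, -0.0, -0.112]], "gripper": [72.0, 72.0, 72.0, 72.0, 72.0]}
{"offset": [[-11.7, 3.5, 5.1], [-12.1, 2.1, 5.2], [-12.2, 0.8, 5.1], [-12.2, -0.6, 5.1]], "angular": [[-0.0, -0.0, -0.112], [-0.0, -0.0, -0.112], [-0.0, -0.0, -0.112], [-0.0, -0.0, -0.113]], "gripper": [72.0, 72.0, 72.0, 72.0]}
end [0.46 0.03 0.2 ] n 14
```

View pics/sq.png

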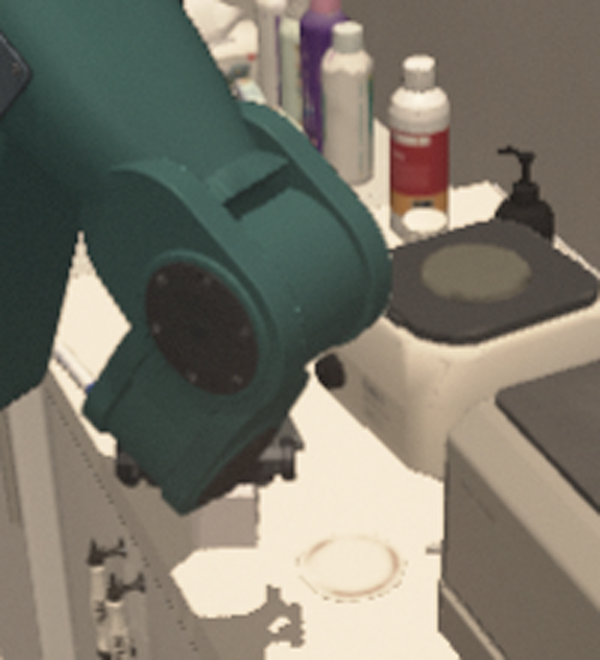

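send_rows:
  offset:
    - [-26,2.5,-1.5]
    - [-26,-0.5,-1.5]
    - [-26,-3.5,-1.5]
    - [-25.5,-6,-1.5]
    - [-24.5,-9,-1.5]
  angular:
    - [0,0,-0.112]
    - [0,0,-0.112]
    - [0,0,-0.112]
    - [0,0,-0.112]
    - [0,0,-0.112]
  gripper: [72,72,72,72,72]

```text
time_s: 39.7
ee_pos: [0.387, -0.056, 0.2176]
tool_rot: [0.455, -0.323, 0.628, -0.543]
contact_force: [0.5, -0.8, -1.0]
finger_gap: 0.072
```

send_rows:
  offset:
    - [-23.5,-11.5,-1.5]
    - [-22,-14,-1.5]
    - [-10,7,5]
    - [-10.5,6,5]
    - [-11,5,5]
  angular:
    - [0,0,-0.112]
    - [0,0,-0.112]
    - [0,0,-0.112]
    - [0,0,-0.112]
    - [0,0,-0.112]
  gripper: [72,72,72,72,72]

```text
time_s: 40.2
ee_pos: [0.4254, 0.0037, 0.228]
tool_rot: [-0.288, 0.484, -0.513, 0.647]
contact_force: [-0.4, -1.4, 0.4]
finger_gap: 0.072
```

send_rows:
  offset:
    - [-11.5,3.5,5]
    - [-12,2,5]
    - [-12,1,5]
    - [-12,-0.5,5]
  angular:
    - [0,0,-0.112]
    - [0,0,-0.112]
    - [0,0,-0.112]
    - [0,0,-0.112]
  gripper: [72,72,72,72]

```text
time_s: 40.6
ee_pos: [0.4589, 0.0317, 0.1993]
tool_rot: [-0.137, 0.587, -0.393, 0.695]
contact_force: [0.5, 0.2, 0.4]
finger_gap: 0.0722
```

```bash
cat > cuplie.py <<'E'
from h import *
import sys
tag=sys.argv[1]; x0,y0,a0=map(float,sys.argv[2:5])
mod=[box(-28,28,-36,36,0,56)]
mk={}
for n in('top','side'):
    im=bot.get_image(n); cv2.imwrite(f'pics/{n}{tag}.png',im[:,:,::-1])
    tr=bot.trace('cup',n)
    P=np.array([x0,y0,.028]); print(n,[(round(d['score'],2),np.round(d['box'])) for d in tr],proj(n,P)[0].round())
    tr=[d for d in tr if np.hypot(*(np.array(d['box'][:2])-proj(n,P)[0]))<15]
    if tr: mk[n]=nearest(tr,P,n)['region'].astype(np.float32); print(n,np.round(fit(mod,{n:mk[n]},[x0,y0,a0]),4))
if len(mk)==2: print('both',np.round(fit(mod,mk,[x0,y0,a0]),4))
t=cv2.imread(f'pics/side{tag}.png')[:,:,::-1]; crop(t,230,220,350,340,5,f'pics/s_{tag}.png')
t=cv2.imread(f'pics/top{tag}.png')[:,:,::-1]; crop(t,280,230,400,320,6,f'pics/t_{tag}.png')
print(bot.observe()['ee_pos'])
E
python3 cuplie.py r .395 -.06 -.4
```

```text
top [(0.6, array([347., 292.,  30.,  30.]))] [347. 294.]
top [ 0.4005 -0.0497 -0.3588  0.0622]
side [(0.86, array([277., 296.,  27.,  31.]))] [275. 297.]
side [ 0.3963 -0.0535 -0.4051  0.0498]
both [ 0.3989 -0.0503 -0.3886  0.1722]
[0.45856765 0.03118598 0.19895467]
```

View pics/s_r.png

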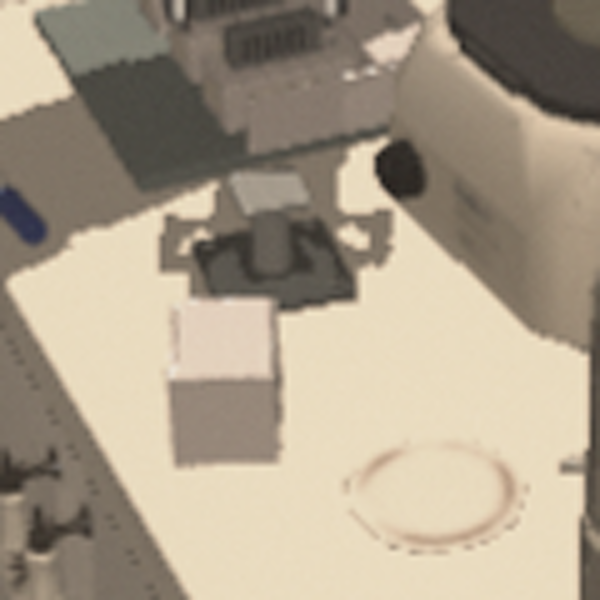

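View pics/t_r.png

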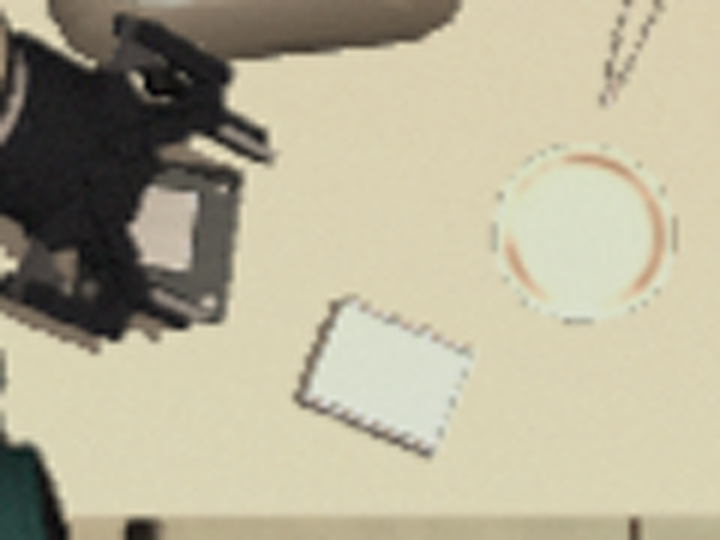

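```bash
python3 plan.py 72  .425,.014,.120,-1.961,.611 
```

```text
{"offset": [[-11.7, 25.4, -8.1], [-10.3, 26.1, -8.1], [-8.8, 26.6, -8.2]], "angular": [[0.001, -0.002, 0.057], [0.002, -0.001, 0.057], [0.001, -0.002, 0.057]], "gripper": [72.0, 72.0, 72.0]}
end [0.425 0.014 0.12 ] n 3
```

send_rows:
  offset:
    - [-11.5,25.5,-8]
    - [-10.5,26,-8]
    - [-9,26.5,-8]
    - [0,0,0]
    - [0,0,0]
  angular:
    - [0.001,-0.002,0.057]
    - [0.001,-0.002,0.057]
    - [0.001,-0.002,0.057]
    - [0,0,0]
    - [0,0,0]
  gripper: [72,72,72,72,72]

```text
time_s: 41.3
ee_pos: [0.4257, 0.0127, 0.1229]
tool_rot: [-0.199, 0.55, -0.442, 0.68]
contact_force: [0.5, -0.2, 0.6]
finger_gap: 0.072
```

```bash
python3 plan.py 72  .401,-.0445,.0305,-1.961,.611; python3 cuplie.py s .3985 -.0505 -.39 
```

```text
{"offset": [[-0.6, 37.1, -0.4], [-0.6, 37.2, -0.4], [-0.6, 37.1, -0.4]], "angular": [[-0.0, -0.001, -0.0], [-0.0, -0.001, -0.001], [-0.001, -0.002, -0.0]], "gripper": [72.0, 72.0, 72.0]}
end [ 0.401  -0.0445  0.0305] n 3
top [(0.66, array([346., 292.,  30.,  30.]))] [344. 293.]
top [ 0.4006 -0.0499 -0.42    0.0642]
side [(0.8, array([278., 297.,  23.,  33.])), (0.68, array([276., 229.,  79.,  57.]))] [275. 295.]
side [ 0.3974 -0.0533 -0.3771  0.0538]
both [ 0.3996 -0.0502 -0.391   0.1677]
[0.42689599 0.01345906 0.12208807]
```

View pics/s_s.png

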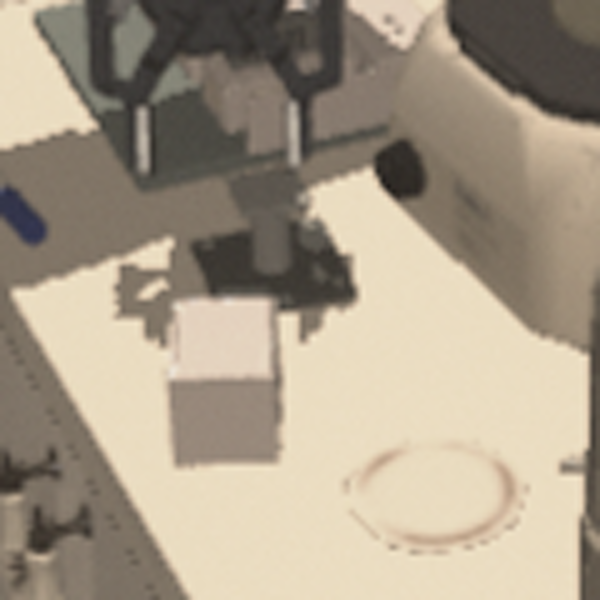

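View pics/t_s.png

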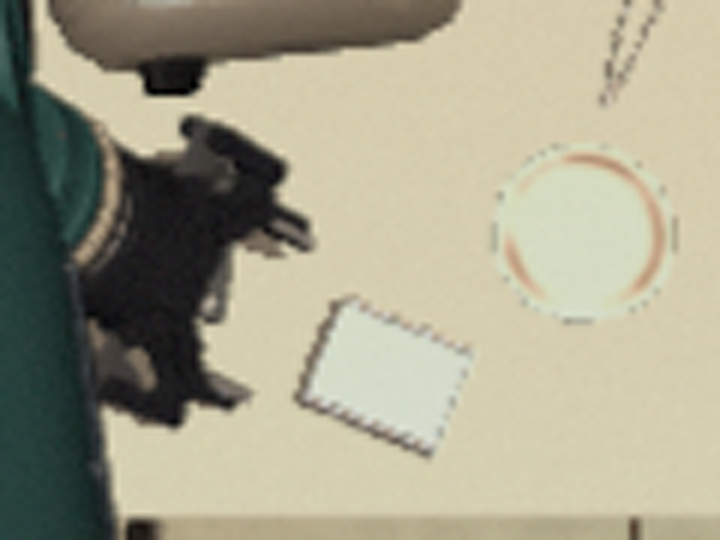

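send_rows:
  offset:
    - [-0.5,37,0]
    - [-0.5,37,-0.5]
    - [-0.5,37,-0.5]
    - [0,0,0]
    - [0,0,0]
  angular:
    - [0,-0.001,0]
    - [0,-0.001,0]
    - [0,-0.001,0]
    - [0,0,0]
    - [0,0,0]
  gripper: [72,72,72,72,72]

```text
time_s: 42.0
ee_pos: [0.4017, -0.044, 0.0299]
tool_rot: [-0.199, 0.552, -0.442, 0.678]
contact_force: [-0.2, -0.6, 0.7]
finger_gap: 0.0722
```

send_rows:
  offset:
    - [0,0,0]
    - [0,0,0]
    - [0,0,0]
    - [0,0,0]
    - [0,0,0]
  angular:
    - [0,0,0]
    - [0,0,0]
    - [0,0,0]
    - [0,0,0]
    - [0,0,0]
  gripper: [50,50,50,50,50]
  grip_force: 35

```text
time_s: 42.5
ee_pos: [0.4027, -0.0435, 0.0306]
tool_rot: [-0.2, 0.552, -0.441, 0.679]
contact_force: [1.5, 3.1, 6.6]
finger_gap: 0.0558
```

```bash
python3 -c "
from h import *
print(bot.observe()['joint_positions'])"
python3 plan.py 50  .40,-.045,.20,-1.961,.0 .40,.0,.22,-1.8,-.96
```

```text
[ 0.03818839  0.48001122 -0.54967318  0.82102394 -0.54888468  2.07688002]
{"offset": [[19.8, -27.5, -0.3], [16.3, -29.7, -0.4], [12.5, -31.5, -0.3], [8.7, -32.8, -0.4], [4.5, -33.5, -0.4]], "angular": [[-0.0, 0.0, 0.122], [-0.001, 0.001, 0.122], [-0.0, -0.0, 0.122], [-0.001, 0.0, 0.122], [0.0, 0.001, 0.122]], "gripper": [50.0, 50.0, 50.0, 50.0, 50.0]}
{"offset": [[-5.2, -2.5, -2.1], [-5.5, -1.8, -2.1], [-5.7, -1.2, -2.0], [-5.9, -0.4, -1.8], [-5.9, 0.2, -1.8]], "angular": [[-0.01, -0.019, 0.12], [-0.009, -0.018, 0.119], [-0.01, -0.019, 0.12], [-0.01, -0.018, 0.12], [-0.009, -0.019, 0.119]], "gripper": [50.0, 50.0, 50.0, 50.0, 50.0]}
{"offset": [[-5.8, 1.0, -1.7], [-5.7, 1.7, -1.5], [-5.5, 2.4, -1.4]], "angular": [[-0.01, -0.019, 0.12], [-0.01, -0.018, 0.12], [-0.01, -0.019, 0.119]], "gripper": [50.0, 50.0, 50.0]}
end [ 0.4  -0.    0.22] n 13
```

send_rows:
  offset:
    - [15,-22,0]
    - [19,-27,0]
    - [15,-29,0]
    - [12,-31,0]
    - [8,-32,0]
  angular:
    - [0,0,0]
    - [0,0,0.122]
    - [0,0,0.122]
    - [0,0,0.122]
    - [0,0,0.122]
  gripper: [50,50,50,50,50]

```text
time_s: 43.0
ee_pos: [0.402, -0.0431, 0.191]
tool_rot: [-0.36, 0.428, -0.562, 0.61]
contact_force: [0.6, -0.4, -1.7]
finger_gap: 0.0552
```

send_rows:
  offset:
    - [4,-33,0]
    - [-5,-2.5,-2]
    - [-5.5,-2,-2]
    - [-5.5,-1,-2]
    - [-6,-0.5,-2]
  angular:
    - [0,0,0.122]
    - [-0.01,-0.019,0.12]
    - [-0.01,-0.019,0.12]
    - [-0.01,-0.019,0.12]
    - [-0.01,-0.019,0.12]
  gripper: [50,50,50,50,50]

```text
time_s: 43.5
ee_pos: [0.402, -0.0212, 0.2331]
tool_rot: [0.538, -0.271, 0.66, -0.449]
contact_force: [-1.4, 1.1, -1.9]
finger_gap: 0.0558
```

send_rows:
  offset:
    - [-6,0,-2]
    - [-6,1,-1.5]
    - [-5.5,1.5,-1.5]
    - [-5.5,2.5,-1.5]
  angular:
    - [-0.01,-0.019,0.12]
    - [-0.01,-0.019,0.12]
    - [-0.01,-0.019,0.12]
    - [-0.01,-0.019,0.12]
  gripper: [50,50,50,50]

```text
time_s: 43.9
ee_pos: [0.4019, 0.0007, 0.2431]
tool_rot: [0.648, -0.134, 0.694, -0.285]
contact_force: [-1.0, -0.8, -0.9]
finger_gap: 0.0555
```

```bash
cat > place.py <<'E'
from h import *
from plan import pose
R0=R.from_quat(np.array([.552,-.441,.679,-.200])); T0=np.array([.4027,-.0435,.0306]); C0=np.array([.3988,-.0512,.028])
a=-.39; Rc0=R.from_matrix(np.array([[np.cos(a),-np.sin(a),0],[np.sin(a),np.cos(a),0],[0,0,1]]))
zc=Rc0.apply([0,1,0])
off=R0.inv().apply(C0-.036*zc-T0); zt=R0.inv().apply(zc)
xt=R0.inv().apply(Rc0.apply([1,0,0]))
def floor(p,q): return p+q.apply(off), q.apply(zt), q.apply(xt)
if __name__=='__main__':
    print('off',off*1000,'zt',zt)
    q=pose(-1.571-.115,-.96)
    F=C0[:2]+[.073,.1185]; print('stand',F)
    _,z,x=floor(np.zeros(3),q); print('upright z',z,'x',x)
    print('TCP target',np.r_[F,.060]-q.apply(off))
    o=bot.observe(); print(floor(o['ee_pos'],R.from_quat(o['tool_rot'][[1,2,3,0]])),o['joint_positions'])
E
python3 place.py; python3 -c "
from h import *
for n in('top','side'): cv2.imwrite(f'pics/{n}u.png',bot.get_image(n)[:,:,::-1])
t=cv2.imread('pics/sideu.png')[:,:,::-1]; crop(t,200,130,400,350,3,'pics/s_u.png')"
```

```text
off [35.06254387 27.69079065 -0.79032915] zt [-0.81949442 -0.57308225  0.00237225]
stand [0.4718 0.0673]
upright z [2.41771246e-03 2.56066866e-04 9.99997045e-01] x [ 0.99358004 -0.11310646 -0.00237324]
TCP target [0.4722891  0.06465123 0.10460416]
(array([0.40186642, 0.00362279, 0.19850644]), array([-2.64561125e-04, -4.71113355e-03,  9.99988868e-01]), array([ 9.75442762e-01, -2.20251697e-01, -7.79579603e-04])) [-0.74433791  0.30392203 -0.41469411  1.47405235  0.79486123  0.78139341]
```

View pics/s_u.png

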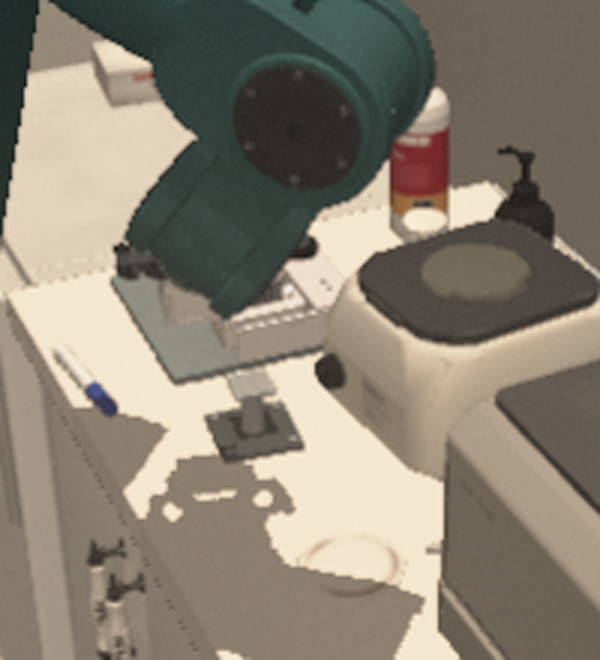

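View pics/topu.png

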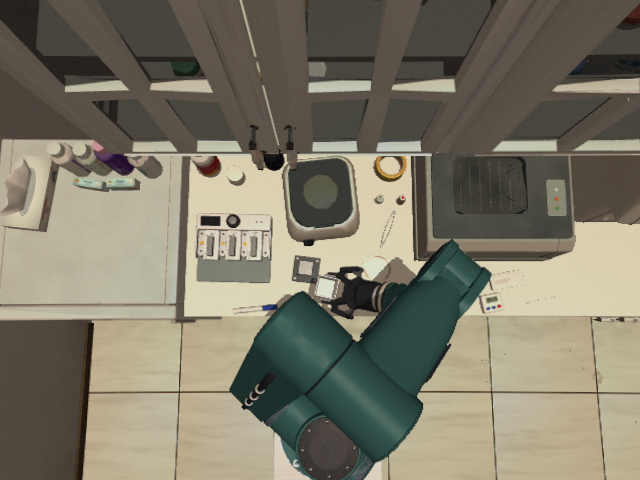

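```bash
python3 plan.py s25 50  .4723,.0647,.130,-1.686,-.96
```

```text
{"offset": [[7.8, 21.3, 9.2], [7.8, 21.1, 9.4], [7.9, 21.0, 9.7], [8.0, 20.9, 9.9], [8.1, 20.7, 10.0]], "angular": [[-0.015, -0.011, -0.001], [-0.014, -0.011, -0.001], [-0.015, -0.011, -0.001], [-0.014, -0.011, -0.001], [-0.015, -0.012, -0.001]], "gripper": [50.0, 50.0, 50.0, 50.0, 50.0]}
{"offset": [[8.2, 20.6, 10.3]], "angular": [[-0.014, -0.011, -0.001]], "gripper": [50.0]}
end [0.4723 0.0647 0.13  ] n 6
```

send_rows:
  offset:
    - [8,21,9.5]
    - [8,21,9.5]
    - [8,21,9.5]
    - [8,21,10]
    - [8,20.5,10]
  angular:
    - [-0.015,-0.011,-0.001]
    - [-0.015,-0.011,-0.001]
    - [-0.015,-0.011,-0.001]
    - [-0.015,-0.011,-0.001]
    - [-0.015,-0.011,-0.001]
  gripper: [50,50,50,50,50]

```text
time_s: 44.5
ee_pos: [0.4616, 0.0541, 0.1491]
tool_rot: [0.659, -0.171, 0.686, -0.259]
contact_force: [-0.2, -0.4, 0.3]
finger_gap: 0.0555
```

send_rows:
  offset:
    - [8,20.5,10]
    - [0,0,0]
    - [0,0,0]
  angular:
    - [-0.014,-0.011,-0.001]
    - [0,0,0]
    - [0,0,0]
  gripper: [50,50,50]

```text
time_s: 44.8
ee_pos: [0.4722, 0.0646, 0.1315]
tool_rot: [0.661, -0.177, 0.684, -0.252]
contact_force: [0.4, -0.6, -0.7]
finger_gap: 0.0558
```

```bash
python3 place.py; python3 plan.py s25 50  .4723,.0647,.109,-1.686,-.96; python3 -c "
from h import *
from fk import fk
o=bot.observe();print(fk([.15542,.14484,.26888,.0812,0,1],o['joint_positions']))
for n in('top','side'): cv2.imwrite(f'pics/{n}v.png',bot.get_image(n)[:,:,::-1])
t=cv2.imread('pics/sidev.png')[:,:,::-1]; crop(t,200,130,400,350,3,'pics/s_v.png')
t=cv2.imread('pics/topv.png')[:,:,::-1]; crop(t,270,220,370,310,7,'pics/t_v.png')
c=bot.trace('cup','top'); print([(d['score'],d['box']) for d in c])"
```

```text
off [35.06254387 27.69079065 -0.79032915] zt [-0.81949442 -0.57308225  0.00237225]
stand [0.4718 0.0673]
upright z [2.41771246e-03 2.56066866e-04 9.99997045e-01] x [ 0.99358004 -0.11310646 -0.00237324]
TCP target [0.4722891  0.06465123 0.10460416]
(array([0.47172761, 0.06693396, 0.08690795]), array([0.00145832, 0.00688161, 0.99997526]), array([ 9.93921527e-01, -1.10088689e-01, -6.91888135e-04])) [-0.50201078  0.48072373 -0.4465543   1.13390673  0.85511473  0.95300011]
{"offset": [[18.3, 13.1, 0.1]], "angular": [[0.002, 0.003, 0.006]], "gripper": [50.0]}
end [0.4723 0.0647 0.109 ] n 1
(array([ 0.50856903, -0.18653296,  0.4152522 ]), array([ 0.44877054, -0.1537086 ,  0.2874816 ]), array([0.4735714 , 0.06414642, 0.13185203]))
[(0.72, [304.6, 263.0, 20.9, 24.6])]
```

View pics/s_v.png

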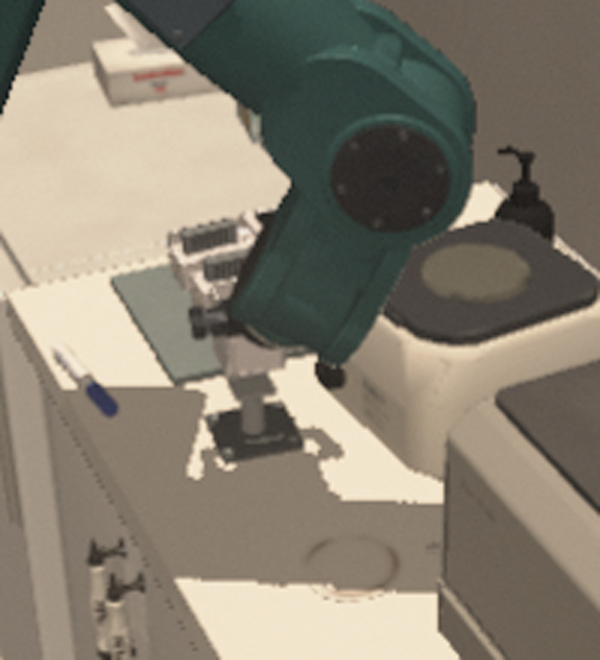

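View pics/t_v.png

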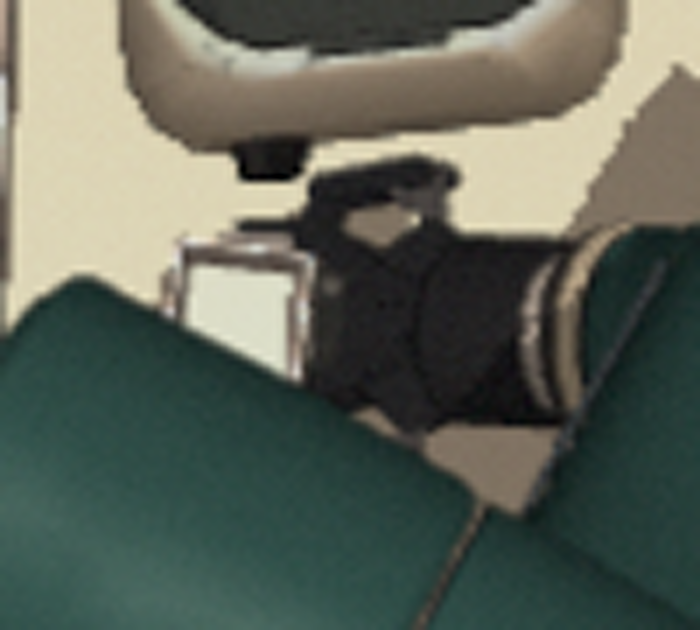

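```bash
cat > ovm.py <<'E'
from h import *
from place import floor
import sys
tag=sys.argv[1]
o=bot.observe(); f,z,x=floor(o['ee_pos'],R.from_quat(o['tool_rot'][[1,2,3,0]])); y=np.cross(z,x)
im=cv2.imread(f'pics/top{tag}.png')[:,:,::-1]; u0,v0,u1,v1,k=280,235,350,300,10
zz=cv2.resize(im[v0:v1,u0:u1],None,fx=k,fy=k,interpolation=cv2.INTER_CUBIC).copy()
for b,col in((np.zeros(3),(255,0,0)),(np.array([.0016,.0011,0]),(0,0,255))):
  for h,w in((.072,.028),(.072,.025)):
    P=[f+b+h*z+w*(i*x+j*y) for i,j in((-1,-1),(-1,1),(1,1),(1,-1))]
    p=(proj('top',np.array(P))+.5-[u0,v0])*k-.5; cv2.polylines(zz,[np.round(p).astype(np.int32)],True,col,1)
cv2.imwrite(f'pics/ovm_{tag}.png',zz[:,:,::-1])
E
python3 ovm.py v
```

```text
(no output)
```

View pics/ovm_v.png

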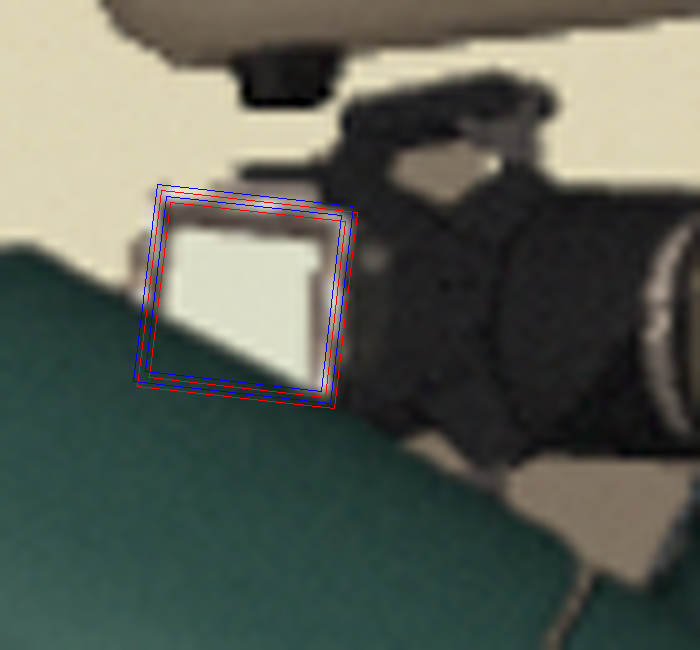

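send_rows:
  offset:
    - [10,7,0]
    - [9,6.5,0]
    - [0,0,0]
  angular:
    - [0.002,0.002,0.005]
    - [0,0,0]
    - [0,0,0]
  gripper: [50,50,50]

```text
time_s: 45.25
ee_pos: [0.4717, 0.0643, 0.1062]
tool_rot: [0.661, -0.172, 0.686, -0.251]
contact_force: [0.2, -0.7, -1.4]
finger_gap: 0.0556
```

send_rows:
  offset:
    - [1,0.5,0]
    - [0,0,0]
  angular:
    - [0,0,0]
    - [0,0,0]
  gripper: [50,50]

```text
time_s: 45.45
ee_pos: [0.472, 0.0641, 0.106]
tool_rot: [0.661, -0.173, 0.686, -0.251]
contact_force: [-0.3, -0.1, -0.6]
finger_gap: 0.0554
```

```bash
python3 place.py|tail -4
```

```text
stand [0.4718 0.0673]
upright z [2.41771246e-03 2.56066866e-04 9.99997045e-01] x [ 0.99358004 -0.11310646 -0.00237324]
TCP target [0.4722891  0.06465123 0.10460416]
(array([0.47155355, 0.06678232, 0.06138669]), array([ 2.05901890e-03, -6.84618945e-04,  9.99997646e-01]), array([ 0.9934687 , -0.11408517, -0.00212368])) [-0.50592223  0.51826268 -0.47701424  1.07342557  0.86074963  0.94856876]
```

send_rows:
  offset:
    - [1,0.5,0]
    - [0,0,0]
  angular:
    - [0,0,0]
    - [0,0,0]
  gripper: [50,50]

```text
time_s: 45.65
ee_pos: [0.4721, 0.0641, 0.1055]
tool_rot: [0.661, -0.172, 0.685, -0.251]
contact_force: [-0.3, 0.0, 4.3]
finger_gap: 0.0555
```

send_rows:
  offset:
    - [1,0.5,0]
    - [0,0,0]
  angular:
    - [0,0,0]
    - [0,0,0]
  gripper: [50,50]

```text
time_s: 45.85
ee_pos: [0.4721, 0.0641, 0.1054]
tool_rot: [0.661, -0.172, 0.686, -0.251]
contact_force: [-6.9, -4.6, 23.0]
finger_gap: 0.0556
```

send_rows:
  offset:
    - [-1,-0.5,0]
    - [0,0,0]
    - [0,0,0]
    - [0,0,0]
    - [0,0,0]
  angular:
    - [0,0,0]
    - [0,0,0]
    - [0,0,0]
    - [0,0,0]
    - [0,0,0]
  gripper: [50,64,64,64,64]

```text
time_s: 46.35
ee_pos: [0.4721, 0.064, 0.1052]
tool_rot: [0.661, -0.173, 0.685, -0.251]
contact_force: [0.3, 0.3, 0.1]
finger_gap: 0.0637
```

```bash
python3 -c "
from h import *
for n in('top','side'): cv2.imwrite(f'pics/{n}w.png',bot.get_image(n)[:,:,::-1])
t=cv2.imread('pics/topw.png')[:,:,::-1]; crop(t,270,220,370,310,7,'pics/t_w.png')"
```

```text
(no output)
```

View pics/t_w.png

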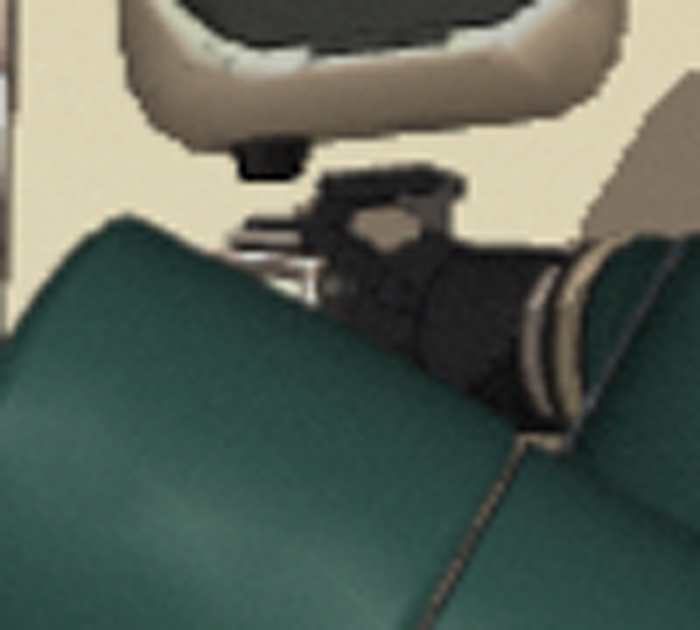

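send_rows:
  offset:
    - [0,-15,0]
    - [0,-25,0]
    - [0,-40,0]
    - [0,-30,0]
    - [-30,0,0]
  angular:
    - [0,0,0]
    - [0,0,0]
    - [0,0,0]
    - [0,0,0]
    - [0,0,0]
  gripper: [64,64,64,64,64]

```text
time_s: 46.95
ee_pos: [0.4643, -0.0121, 0.1927]
tool_rot: [0.661, -0.171, 0.686, -0.253]
contact_force: [1.3, -0.0, 0.1]
finger_gap: 0.0637
```

```bash
python3 plan.py 10 .38,-.05,.26,-.9,-.2 .38,.12,.26,-.0235,0 
```

```text
{"offset": [[-3.1, -8.6, -8.8], [-3.1, -8.5, -9.0], [-3.1, -8.2, -9.1], [-3.1, -8.1, -9.4], [-3.2, -7.8, -9.4]], "angular": [[-0.049, -0.075, -0.08], [-0.05, -0.075, -0.08], [-0.049, -0.076, -0.08], [-0.049, -0.075, -0.08], [-0.05, -0.075, -0.08]], "gripper": [10.0, 10.0, 10.0, 10.0, 10.0]}
{"offset": [[-3.3, -7.6, -9.6], [-3.5, -7.4, -9.8], [-3.6, -7.2, -9.8], [-3.7, -7.1, -9.9], [-18.6, 3.8, 15.1]], "angular": [[-0.049, -0.075, -0.08], [-0.049, -0.075, -0.08], [-0.05, -0.076, -0.08], [-0.049, -0.075, -0.08], [-0.013, -0.125, -0.027]], "gripper": [10.0, 10.0, 10.0, 10.0, 10.0]}
{"offset": [[-16.8, 3.1, 17.4], [-14.4, 2.4, 19.3], [-12.1, 1.9, 21.0], [-9.3, 1.3, 22.4], [-6.6, 0.8, 23.4]], "angular": [[-0.012, -0.125, -0.026], [-0.013, -0.124, -0.027], [-0.012, -0.125, -0.027], [-0.013, -0.125, -0.026], [-0.012, -0.125, -0.027]], "gripper": [10.0, 10.0, 10.0, 10.0, 10.0]}
{"offset": [[-3.6, 0.4, 24.0]], "angular": [[-0.013, -0.124, -0.027]], "gripper": [10.0]}
end [0.38 0.12 0.26] n 16
```

send_rows:
  offset:
    - [-3,-8.5,-9]
    - [-3,-8.5,-9]
    - [-3,-8,-9]
    - [-3,-8,-9.5]
    - [-3,-8,-9.5]
  angular:
    - [-0.049,-0.075,-0.08]
    - [-0.049,-0.075,-0.08]
    - [-0.049,-0.075,-0.08]
    - [-0.049,-0.075,-0.08]
    - [-0.05,-0.075,-0.08]
  gripper: [64,64,64,10,10]

```text
time_s: 47.45
ee_pos: [0.4164, -0.0303, 0.2301]
tool_rot: [0.688, -0.428, 0.527, -0.255]
contact_force: [-0.4, -0.7, 0.3]
finger_gap: 0.0359
```

send_rows:
  offset:
    - [-3.5,-7.5,-9.5]
    - [-3.5,-7.5,-10]
    - [-3.5,-7,-10]
    - [-3.5,-7,-10]
    - [-18.5,4,15]
  angular:
    - [-0.049,-0.075,-0.08]
    - [-0.05,-0.075,-0.08]
    - [-0.049,-0.075,-0.08]
    - [-0.049,-0.075,-0.08]
    - [-0.013,-0.125,-0.027]
  gripper: [10,10,10,10,10]

```text
time_s: 47.95
ee_pos: [0.3787, -0.0237, 0.2602]
tool_rot: [0.678, -0.628, 0.318, -0.211]
contact_force: [2.0, 0.8, 0.3]
finger_gap: 0.0103
```

send_rows:
  offset:
    - [-17,3,17.5]
    - [-14.5,2.5,19.5]
    - [-12,2,21]
    - [-9.5,1.5,22.5]
    - [-6.5,1,23.5]
  angular:
    - [-0.013,-0.125,-0.027]
    - [-0.013,-0.125,-0.027]
    - [-0.013,-0.125,-0.027]
    - [-0.013,-0.125,-0.027]
    - [-0.013,-0.125,-0.027]
  gripper: [10,10,10,10,10]

```text
time_s: 48.45
ee_pos: [0.3782, 0.1003, 0.2585]
tool_rot: [0.709, -0.702, 0.058, -0.041]
contact_force: [0.9, -0.6, -0.0]
finger_gap: 0.0102
```

```bash
cat > chk.py <<'E'
from h import *
import sys
tag=sys.argv[1]
for n in('top','side'):
    cv2.imwrite(f'pics/{n}{tag}.png',bot.get_image(n)[:,:,::-1])
    for d in bot.trace('cup',n):
        P=np.array([.472,.067,.096])
        if np.hypot(*(np.array(d['box'][:2])-proj(n,P)[0]))<15: print(n,round(d['score'],2),np.round(fit(M['cup'],{n:d['region'].astype(np.float32)},[.472,.067,-.1],.060),4))
    print(n,'key',[(round(d['score'],2),np.round(d['box'],1),onz(n,*d['box'][:2],.068).round(4)) for d in bot.search_frame('start_key',n)])
t=cv2.imread(f'pics/side{tag}.png')[:,:,::-1]; crop(t,220,170,340,280,6,f'pics/s_{tag}.png')
t=cv2.imread(f'pics/top{tag}.png')[:,:,::-1]; crop(t,185,190,345,300,5,f'pics/t_{tag}.png')
o=bot.observe();print(o['ee_pos'],o['joint_positions'],o['time_s'])
E
python3 chk.py x
```

```text
top 0.67 [0.4731 0.0422 0.3569 3.0494]
top key [(0.67, array([311.4, 266.9,   9.4,  22.1]), array([0.4735, 0.0486, 0.068 ]))]
side 0.94 [ 0.4709  0.0651 -0.1439  0.0487]
side key [(0.62, array([299.5, 210.4,   6. ,   4.9]), array([0.6138, 0.2834, 0.068 ]))]
[0.37850849 0.0987069  0.25843032] [ 0.03720048  0.04549655 -0.29156001  1.25876017  0.0125186   0.18372668] 48.75
```

View pics/s_x.png

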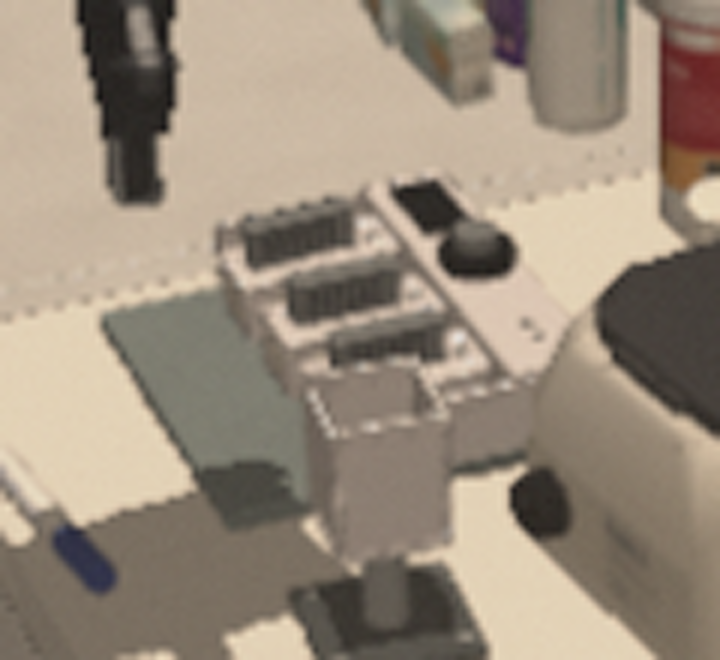

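View pics/t_x.png

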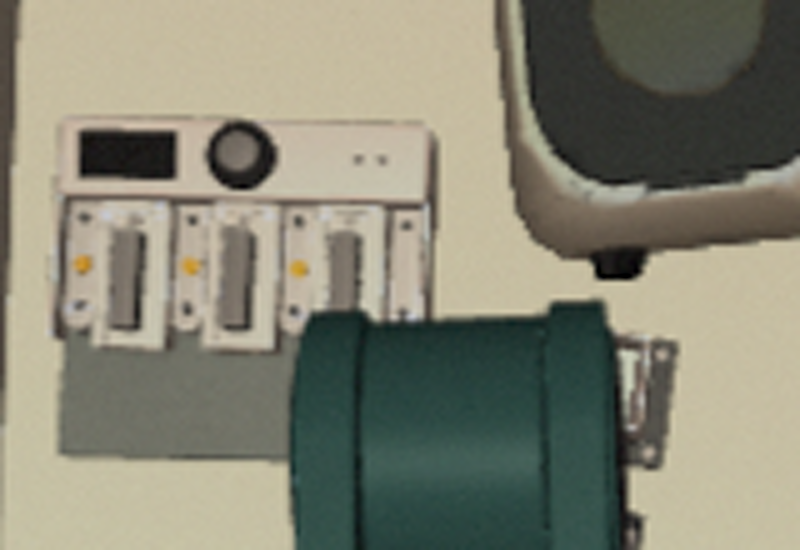

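```bash
python3 - <<'E'
from h import *
t=cv2.imread('pics/topx.png')[:,:,::-1]; crop(t,215,205,250,235,18,'pics/kt.png')
t=cv2.imread('pics/sidex.png')[:,:,::-1]; crop(t,280,195,320,225,16,'pics/ks.png')
for z in(.056,.064,.07,.076): print(z,[proj(n,np.array([.613+b,.2875+c,z]))[0].round(1) for n,b,c in(('top',.0016,.0011),('side',-.002,-.002))])
E
```

```text
0.056 [array([232.9, 221.2]), array([298.5, 213.6])]
0.064 [array([232.5, 220.7]), array([298.5, 211.4])]
0.07 [array([232.1, 220.3]), array([298.4, 209.8])]
0.076 [array([231.8, 220. ]), array([298.3, 208.1])]
```

View pics/kt.png

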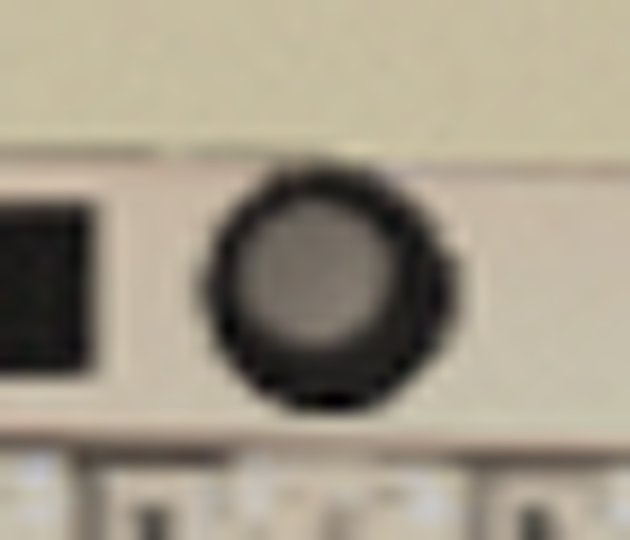

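View pics/ks.png

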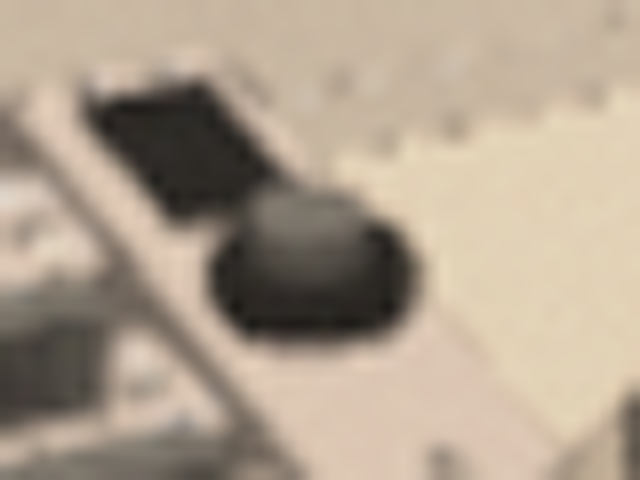

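```bash
python3 plan.py 0 .45,.2875,.25,-.0235,0 .6140,.2875,.20,-.0235,0 .6140,.2875,.11,-.0235,0
```

```text
{"offset": [[8.7, 1.8, 39.4], [9.6, 1.7, 39.2], [10.6, 1.7, 39.0], [11.5, 1.7, 38.7], [12.5, 1.7, 38.4]], "angular": [[-0.002, -0.025, -0.005], [-0.002, -0.024, -0.006], [-0.002, -0.025, -0.005], [-0.001, -0.025, -0.005], [-0.002, -0.024, -0.005]], "gripper": [0.0, 0.0, 0.0, 0.0, 0.0]}
{"offset": [[32.8, 10.0, 0.8], [32.8, 10.0, 0.7], [32.8, 10.0, 0.8], [32.8, 9.9, 0.8], [32.8, 10.0, 0.7]], "angular": [[-0.0, -0.0, -0.0], [-0.0, -0.0, -0.0], [-0.0, -0.0, -0.0], [-0.0, -0.0, -0.0], [-0.0, -0.0, -0.0]], "gripper": [0.0, 0.0, 0.0, 0.0, 0.0]}
{"offset": [[0.0, 30.0, 0.0], [0.0, 30.0, 0.0], [0.0, 30.0, 0.0]], "angular": [[-0.0, -0.0, -0.0], [-0.0, -0.0, -0.0], [-0.0, -0.0, -0.0]], "gripper": [0.0, 0.0, 0.0]}
end [0.614  0.2875 0.11  ] n 13
```

send_rows:
  offset:
    - [8.5,2,39.5]
    - [9.5,1.5,39]
    - [10.5,1.5,39]
    - [11.5,1.5,38.5]
    - [12.5,1.5,38.5]
  angular:
    - [-0.002,-0.025,-0.005]
    - [-0.002,-0.025,-0.005]
    - [-0.002,-0.025,-0.005]
    - [-0.002,-0.024,-0.005]
    - [-0.002,-0.024,-0.005]
  gripper: [0,0,0,0,0]

```text
time_s: 49.25
ee_pos: [0.4501, 0.2887, 0.2503]
tool_rot: [-0.707, 0.707, -0.009, 0.008]
contact_force: [-0.1, -0.3, -0.7]
finger_gap: 0.0002
```

send_rows:
  offset:
    - [33,10,0.5]
    - [33,10,0.5]
    - [33,10,1]
    - [33,10,1]
    - [32.5,10,0.5]
  angular:
    - [0,0,0]
    - [0,0,0]
    - [0,0,0]
    - [0,0,0]
    - [0,0,0]
  gripper: [0,0,0,0,0]

```text
time_s: 49.75
ee_pos: [0.6155, 0.2864, 0.1995]
tool_rot: [-0.707, 0.707, -0.009, 0.008]
contact_force: [-0.3, 1.6, 0.4]
finger_gap: -0.0002
```

send_rows:
  offset:
    - [0,30,0]
    - [0,30,0]
    - [0,28,0]
    - [0,0,0]
    - [0,0,0]
  angular:
    - [0,0,0]
    - [0,0,0]
    - [0,0,0]
    - [0,0,0]
    - [0,0,0]
  gripper: [0,0,0,0,0]

```text
time_s: 50.25
ee_pos: [0.6139, 0.2869, 0.1129]
tool_rot: [-0.707, 0.707, -0.009, 0.008]
contact_force: [0.3, 0.8, 0.7]
finger_gap: 0.0
```

```bash
python3 chk.py y
```

```text
top 0.89 [ 0.4729  0.0691 -0.1561  0.0787]
top key [(0.69, array([401.4, 198.9,   4.5,   9.2]), array([ 0.6809, -0.2245,  0.068 ]))]
side 0.79 [ 0.4709  0.0649 -0.1475  0.0414]
side key [(0.61, array([300.2, 209.7,   5.6,   5.6]), array([0.6177, 0.2867, 0.068 ]))]
[0.61394524 0.28796036 0.11356165] [ 3.18631396e-01  5.84403923e-01  1.11555575e-01  1.09742920e+00
 -2.34570964e-04  3.40530702e-01] 50.55
```

View pics/s_y.png

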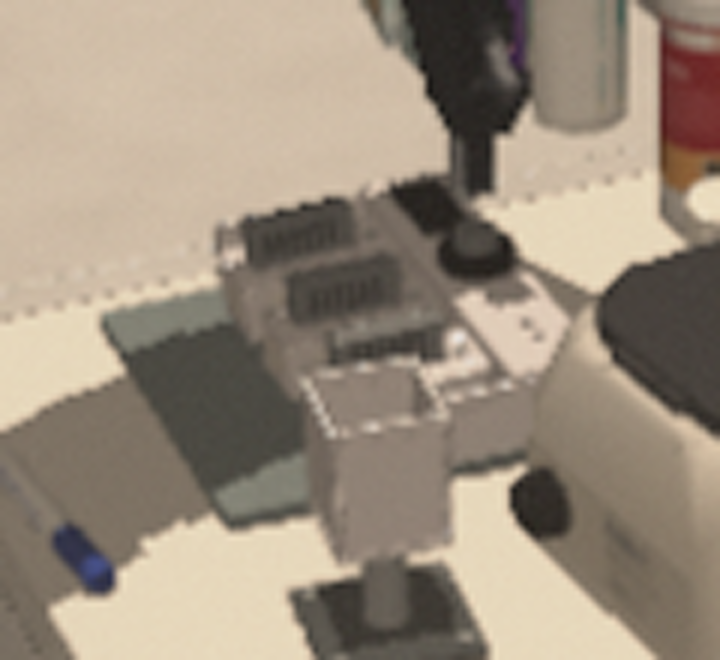

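send_rows:
  offset:
    - [0,10,0]
    - [0,8,0]
    - [0,2,0]
    - [0,0,0]
  angular:
    - [0,0,0]
    - [0,0,0]
    - [0,0,0]
    - [0,0,0]
  gripper: [0,0,0,0]

```text
time_s: 50.95
ee_pos: [0.6132, 0.2878, 0.092]
tool_rot: [-0.707, 0.707, -0.008, 0.007]
contact_force: [-1.2, -1.6, 2.6]
finger_gap: -0.0
```

send_rows:
  offset:
    - [0,2,0]
    - [0,0,0]
  angular:
    - [0,0,0]
    - [0,0,0]
  gripper: [0,0]

```text
time_s: 51.15
ee_pos: [0.6133, 0.2878, 0.0904]
tool_rot: [-0.707, 0.707, -0.008, 0.007]
contact_force: [-2.1, -0.2, 4.0]
finger_gap: -0.0003
```

send_rows:
  offset:
    - [0,2,0]
    - [0,0,0]
  angular:
    - [0,0,0]
    - [0,0,0]
  gripper: [0,0]

```text
time_s: 51.35
ee_pos: [0.6133, 0.2878, 0.089]
tool_rot: [-0.707, 0.707, -0.008, 0.007]
contact_force: [-4.5, -0.2, 7.6]
finger_gap: 0.0002
```

send_rows:
  offset:
    - [0,1.5,0]
    - [0,1.5,0]
    - [0,0,0]
  angular:
    - [0,0,0]
    - [0,0,0]
    - [0,0,0]
  gripper: [0,0,0]

```text
time_s: 51.65
ee_pos: [0.6135, 0.2879, 0.0885]
tool_rot: [0.707, -0.707, 0.007, -0.008]
contact_force: [-13.0, -4.2, 36.5]
finger_gap: -0.0002
```

send_rows:
  offset:
    - [0,1.5,0]
    - [0,0,0]
  angular:
    - [0,0,0]
    - [0,0,0]
  gripper: [0,0]

```text
time_s: 51.85
ee_pos: [0.6135, 0.288, 0.0882]
tool_rot: [0.707, -0.707, 0.007, -0.008]
contact_force: [-19.0, -6.4, 50.2]
finger_gap: 0.0
```

```bash
python3 -c "
from h import *
for n in('side',): cv2.imwrite(f'pics/{n}z.png',bot.get_image(n)[:,:,::-1])
t=cv2.imread('pics/sidez.png')[:,:,::-1]; crop(t,270,180,320,225,12,'pics/s_z.png')"
```

```text
(no output)
```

View pics/s_z.png

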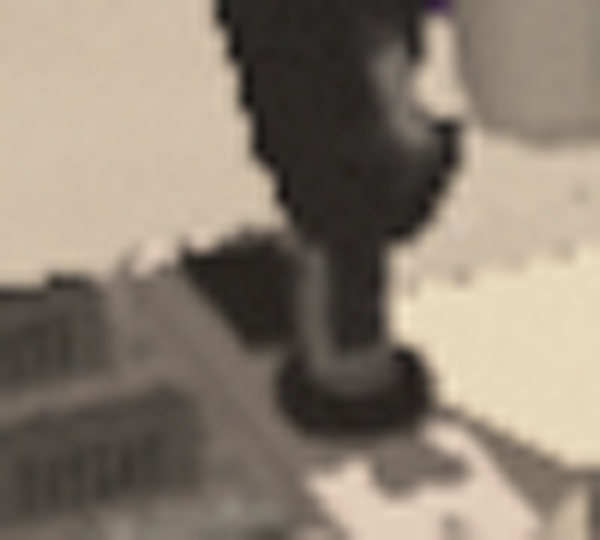

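send_rows:
  offset:
    - [0,-5,0]
    - [0,-10,0]
    - [0,-30,0]
    - [0,-40,0]
    - [0,-40,0]
  angular:
    - [0,0,0]
    - [0,0,0]
    - [0,0,0]
    - [0,0,0]
    - [0,0,0]
  gripper: [0,0,0,0,0]

```text
time_s: 52.4
ee_pos: [0.6133, 0.2878, 0.2102]
tool_rot: [-0.707, 0.707, -0.008, 0.007]
contact_force: [-0.0, 0.3, -0.5]
finger_gap: -0.0001
```

send_rows:
  offset:
    - [-40,-15,0]
    - [-45,-15,0]
    - [-45,-15,0]
    - [-45,0,0]
    - [-45,0,0]
  angular:
    - [0,0,0]
    - [0,0,0]
    - [0,0,0]
    - [0,0,0]
    - [0,0,0]
  gripper: [0,0,0,0,0]

```text
time_s: 52.9
ee_pos: [0.3922, 0.2926, 0.2545]
tool_rot: [-0.707, 0.707, -0.008, 0.008]
contact_force: [-0.0, 0.8, 1.2]
finger_gap: -0.0002
```

send_rows:
  offset:
    - [-10,0,30]
    - [-10,0,30]
    - [-10,0,30]
    - [-10,0,30]
    - [0,0,0]
  angular:
    - [0,0,0]
    - [0,0,0]
    - [0,0,0]
    - [0,0,0]
    - [0,0,0]
  gripper: [0,0,0,0,0]

```text
time_s: 53.4
ee_pos: [0.3554, 0.4162, 0.2538]
tool_rot: [-0.707, 0.707, -0.007, 0.006]
contact_force: [-0.2, -0.8, -0.1]
finger_gap: 0.0001
```

```bash
python3 chk.py A; python3 m2.py A | tail -8; python3 -c "
from h import *
t=cv2.imread('pics/topA.png')[:,:,::-1]; crop(t,185,180,425,300,3,'pics/t_A.png')"
```

```text
top key [(0.46, array([232.4, 222.1,   7.9,   5.2]), array([0.6095, 0.288 , 0.068 ])), (0.24, array([306.5, 266.1,  21.8,  28. ]), array([0.4759, 0.0633, 0.068 ]))]
side 0.97 [ 0.471   0.0669 -0.1588  0.0513]
side key [(0.54, array([302. , 210.7,   6.7,   5.6]), array([0.6202, 0.2781, 0.068 ]))]
[0.35667307 0.4128327  0.25425037] [7.08807403e-01 2.97747280e-01 1.76916412e-02 1.29175787e+00
 1.06049378e-04 7.31672934e-01] 53.7
[(0.93, array([256., 245.,  13.,  29.])), (0.78, array([235., 246.,  17.,  31.])), (0.77, array([212., 246.,  19.,  32.])), (0.88, array([282., 222.,  30.,  22.])), (0.78, array([271., 213.,  26.,  25.])), (0.48, array([288., 229.,  28.,  14.]))]
top 0.93 [ 0.5458  0.2265 -0.0271  0.0856]
top 0.78 [ 5.460e-01  2.909e-01 -5.000e-04  1.010e-01]
top 0.77 [ 0.5496  0.3581 -0.0407  0.0679]
side 0.88 [0.5515 0.3294 0.7746 0.5615]
side 0.78 [0.548  0.4007 0.8184 0.5401]
side 0.48 [0.5756 0.2704 1.3918 1.4349]
53.9
```

View pics/s_A.png

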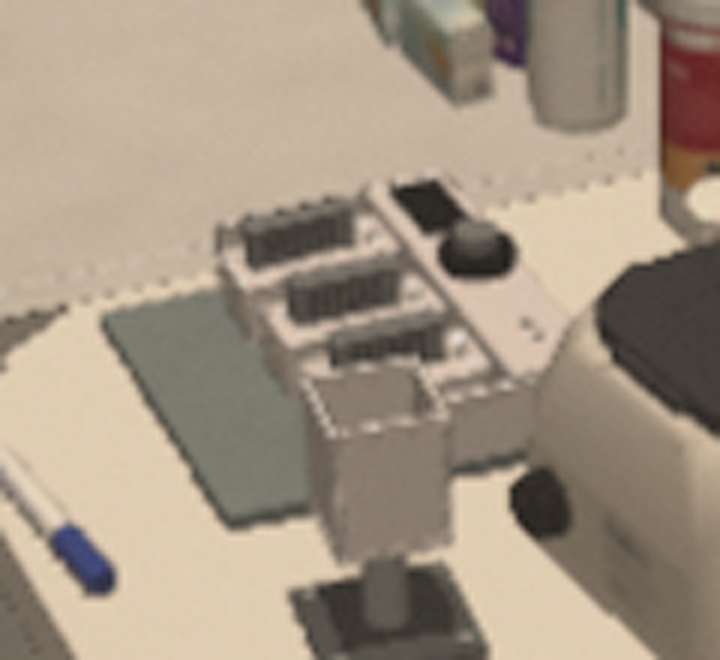

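View pics/t_A.png

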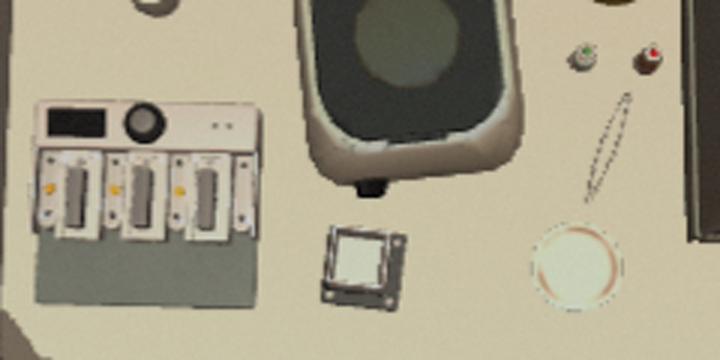

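```bash
python3 -c "
from h import *
t=cv2.imread('pics/topA.png')[:,:,::-1]; crop(t,190,212,280,270,8,'pics/t_B.png')"
```

```text
(no output)
```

View pics/t_B.png

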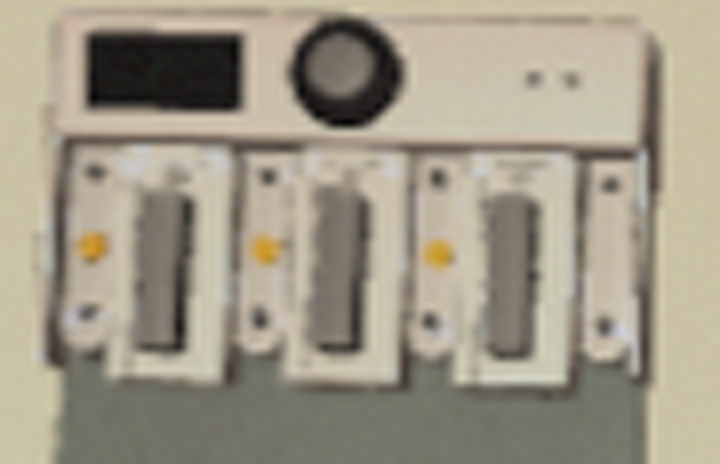

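All three sit equally deep against the header (tails at rows 380–387, parallel to it), the key is up, and the vials are standing.

```bash
python3 -c "
from plant import bot
print(bot.hand_in(), bot.observe()['time_s'])"
```

```text
the job is handed in; nothing more can be done
the job is handed in; nothing more can be done
```

The job is done and handed in at about 54 s. All three cartridges are home, the cup is on its stand, and the start key was pressed last.

- **Cartridges:** I gripped each by its rib and pushed it nose first until it stopped against the header, at 26–35 N. One was knocked aside during the run, so I found it again before picking it up. In the last top picture all three sit equally deep and parallel. I could not read the balls directly; that they clicked in is inferred from how deep the cartridges sit and where they stopped.
- **Cup:** I turned it in two steps, first onto its side and then mouth-up. After release it measured within about 1 mm of the stand's centre in both cameras. The final check repeated this in the side camera only, since the last network fit from the top did not find the cup; the top picture does show it centred on the stand. It may be turned a couple of degrees relative to the plate.
- **Start key:** It moved about 6 mm with a light spring force and then met a hard stop. I peaked at about 50 N with the fingertips on it, and the picture showed it sunk into its ring. It is back up in the last pictures.
- **Surroundings:** Both vials stand where they were. I saw no contact with the centrifuge or the printer. The arm is parked clear of everything.
- **Disagreements:** The two cameras disagreed by 2–4 mm in absolute position, so I placed the cup by its position relative to the stand in the same picture. The side-camera fits of the seated cartridges were useless because they hide one another, so I relied on the top view there.

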